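Turn a tray of glazed bars into its twin and hang up the empty

TASK

Put every glazed test bar from the white board, glazed side up, into a pocket of its own in the tray that lies in the V cradle; then lay the empty matching tray face-down on top, rim to rim with both handles at the same end, and tip the closed pair over onto the cradle's other board so that all the bars pass together, glazed side down, into the second tray. Lift off the emptied tray and hang it by its handle on the hook, leaving the full tray lying in the cradle, and bowl, jar and brush where they are.

Things in the scene. Friction and masses are not known exactly. Their poses are not given: they have to be found in the camera images.
- tray_a: Plywood tray lying face-up on one board of the cradle at the start: 140 x 74 x 18 mm, four pockets in a row along x, a flat handle at its -x end, which is up the slope. Origin: centre of the pocketed part's flat underside; z out of the open side, x away from the handle. Floor top z=4, rim z=18. Pockets 30 (x) x 66 (y) x 14 deep at x=-51, -17, 17, 51, y=0; walls 4 mm. 110 g
- tray_b: The matching empty tray, same sizes and axes, starting face-down on the table (z points down, origin 18 mm above the table). Laid rim to rim on the other, handles at one end, the pair is 36 mm thick, its two handle bars touch and are 26 mm thick together, and each tray's origin is at z=36 mm in the other. 110 g
- tray_a_hole (a point): Centre of the opening in tray_a's handle (x=-84, y=0, z=11.5 mm in the tray). The handle is 50 mm wide (y), z=5 to 18: two side arms 8 mm wide, then a solid flat grip bar x=-132 to -98. The opening between body and bar is 28 (x) x 34 (y) mm, right through in z
- tray_b_hole (a point): The same point of tray_b
- cradle: Fixed wooden V cradle, 90 mm wide (x): two boards at 45 degrees, inner faces rising 125 mm along the slope to +y and -y from a line along x, 30 mm above the table over the origin (centre of the base). A 32 x 32 mm square bar fills the V's bottom: a tray lying on a board ends against it, 32 mm up the slope. tray_a starts so on the +y board; its handle sticks out above
- ware_board: Fixed white board on the table, 210 (x) x 110 (y) x 12 mm, on which the bars lie at first. Origin: centre of its underside
- hook_stand: Fixed stand: wooden base 120 x 110 x 14 mm, post 16 x 18 mm up to 248 mm, and one steel hook: a round bar of 8 mm diameter leaving the post along the stand's -x (roughly towards the robot), axis at z=235, straight for 58 mm, its end turned up to a tip that reaches z=247 at x=-68 mm. Origin: on the table under the post
- hook_seat (a point): Middle of the hook's upper side, where a handle's cross-bar should rest: 33 mm in front of the post, 239 mm above the table. Axes as the stand's: -x towards the hook's tip, z up
- bar1: Fired clay test bar, 60 (y) x 24 (x) x 22 (z) mm, 45 g: terracotta, 24 mm wide up to z=14, its white glazed top part 20 mm wide. Origin: centre of the bare underside; z towards the glazed face, y along the length. Not always present. In a pocket it stands 8 mm above the rim, with 3 mm play on each side; turned over in one, it may lean up to 0.25 rad against the wall
- bar2: Fired clay test bar, 60 (y) x 24 (x) x 22 (z) mm, 45 g: terracotta, 24 mm wide up to z=14, its white glazed top part 20 mm wide. Origin: centre of the bare underside; z towards the glazed face, y along the length. Not always present. In a pocket it stands 8 mm above the rim, with 3 mm play on each side; turned over in one, it may lean up to 0.25 rad against the wall
- bar3: Fired clay test bar, 60 (y) x 24 (x) x 22 (z) mm, 45 g: terracotta, 24 mm wide up to z=14, its white glazed top part 20 mm wide. Origin: centre of the bare underside; z towards the glazed face, y along the length. Not always present. In a pocket it stands 8 mm above the rim, with 3 mm play on each side; turned over in one, it may lean up to 0.25 rad against the wall
- bar4: Fired clay test bar, 60 (y) x 24 (x) x 22 (z) mm, 45 g: terracotta, 24 mm wide up to z=14, its white glazed top part 20 mm wide. Origin: centre of the bare underside; z towards the glazed face, y along the length. Not always present. In a pocket it stands 8 mm above the rim, with 3 mm play on each side; turned over in one, it may lean up to 0.25 rad against the wall
- clay_bowl: Bystander: grey clay bowl, 130 mm across, 60 mm high; origin under its centre
- slip_jar: Bystander: grey jar, 70 mm across, 100 mm high; origin under its centre
- brush: Bystander: brush 180 mm long lying on the table; origin near its middle
Not all that is in view belongs to the job. What is shaped like the tray_b but turquoise or yellow is not meant.

How it is judged:
By the outcome, as a careful person would: the job done as asked, in the order asked, and still so for the second after the job is handed in, with the robot touching nothing.
Of bar1, bar2, bar3, bar4 only 2 to 4 are there at a start; the rules pass over those that are not, and their reading is None.
At some moment in a run one of bar1, bar2, bar3, bar4 may be knocked a few centimetres aside while the robot is not near it.
It also fails if it takes over 210 s, if anything falls off the work surface, if the arm or the gripper's body presses on something with over 40 N, if the wrist force passes 120 N, or if a joint passes its speed limit or range.

ROBOT

A 7-joint arm with a two-finger parallel gripper is mounted at the origin on the work surface. World frame = base frame: x ahead of the robot, y to its left, z up, the work surface at z = 0. Lengths are in mm, angles in rad, forces in N, time in s.
With the tool pointing down it reaches from about 400 to 850 mm from the base axis. Payload 4.5 kg.
Tool frame: the origin (TCP) lies between the finger pads; the fingertips stand 11 mm ahead of it and the grasp point (between the pads) lies 8 mm behind it; z points along the fingers, y is the line along which they close (so a half turn about z gives the same grasp; the last joint's range is limited). The gripper opens to 85 mm and grips with 20 to 120 N. Pads are 22 mm wide; open, the fingers measure 114 mm over their backs; the gripper's body (76 mm by 85 mm) begins 54 mm behind the grasp point. The pads swing forward as they close: fully open they stand 13 mm farther back than shut.
Start: joints at [-1.236, 0.689, -0.195, 1.565, 0.157, 0.902, -0.215], TCP at [185.158, 596.967, 242.317] pointing down, gripper open.
Joint ranges: [-3.01, 3.01], [-0.46, 2.08], [-1.47, 1.51], [0.13, 2.56], [-1, 4.14], [0.04, 2.09], [-2.66, 2.66]. Speed limits (rad/s): [2.57, 2.57, 3.14, 3.14, 3.14, 3.14, 3.14].

INTERFACE

Orientations are given as [roll, pitch, yaw] about the fixed x, y, z axes, in that order (R = Rz(yaw) Ry(pitch) Rx(roll)).
In Python, from cell import ctrl gives the robot as it stands.
- The arm moves only by the shell command python3 -m inch 'ROWS' [OPENING]. ROWS is JSON, a list of rows, each an object of numbers: "tx", "ty", "tz": the shift along the tool's x, y, z each as a share of 50 cm, from -1 to 1; "wx", "wy", "wz": the turn, a rotation vector about the tool's x, y, z each as a share of 30 degrees, from -1 to 1. A call has 1 to 12 rows; each row shifts and turns the commanded pose from where the row before left it, along the tool's axes as they then stand; what a row does not reach is not made up. A row lasts 1/12 s, in which the tool goes at most 41.7 mm and 7.16 degrees, less where a joint would pass 70% of its speed; a pose out of reach is approached as far as the arm can. A call with a number of a shift or a turn outside -1 to 1 is refused whole. A call with a gripper value outside its range is refused whole. OPENING is the opening, from -1 (shut) to 1 (fully open), set as the call begins (- or left out, the last holds). The fingers move at their own pace and stop on an object; the grip force is fixed at half the most. Time passes only in rows, so rows that do not move let the fingers close. It gives the time, the measured TCP pose, the force, the opening and the grip force at its end, in the units of the state.
- ctrl.state(): the state, without advancing time (a new reading comes with each control period).
- ctrl.read_camera(name): name is "side" or "top" or "wrist"; returns (picture, depth): 480x640x3 uint8, red, green, blue; 480x640 float32, mm along the optical axis (not along the pixel's ray), 0 where there is no reading.
- ctrl.camera_info(name): a dict with "fx", "fy", "cx", "cy" (pixels), "dist" ([k1, k2, p1, p2, k3] as OpenCV has them; the pictures are not rectified), "R" (3x3) and "t" (3): a world point X has camera coordinates R X + t; the wrist camera has in their place "hand_eye" (4x4, takes a point from camera to tool coordinates, whose origin is the TCP and whose axes are the flange's). Camera axes: x right, y down, z forward; pixel columns grow to the right and rows downward; lengths in mm; the calibration is good to about 2 mm. A picture is of the moment at which its call begins: read the wrist's pose just before it. camera_info takes no time and is no camera call.
- ctrl.close_job(): hands the job in; it is judged then, once.
Trained networks look in the newest picture that a camera, given by its name, has taken for a name from the list of things; names that differ only in an ending like _2 or _b are one class to them, and where a whole thing is asked for, a point or a joint stands for the part that bears it (a point fixed in the world has none). Each returns a list of dicts, best first, with "score" (0 to 1); they miss things now and then, are a little off and sometimes report something else, mostly with a low value. They report only what shows in the picture. A call takes as long as a camera call. They do not tell look-alikes from the thing itself.
- ctrl.boxes_of(label, camera): "xy" ([column, row] in pixels, amid what is visible of it).
The state is a dict: "time": time; "joints": joint angles; "joint_velocities": joint speeds; "joint_torque": joint torques, N m; "tool_pos": TCP position; "ee_rot": TCP orientation; "wrist_force": force on the tool from outside, world axes, zero at the start; "wrist_torque": the same for the moment, N m; "finger_gap": opening from 0.0 (shut) to 1.0 (fully open); "grasp_force": force on a finger pad.
Only numpy, scipy, OpenCV 4.12 (cv2) and the standard library are available. Lean on these libraries where they do the work, as an engineer would, in place of code of your own. Each camera call takes 0.05 s, during which the arm holds its last target. There are 200 camera calls.

## Working session

There is one attempt and no reset: what is moved stays moved. The work goes in short steps, Python scripts to look and compute and a shell command to move; the robot and the scene stay as the last step left them, time stands still between calls to the robot, and variables do not carry over. Pictures are saved under pics/ and viewed, at most 14 in all, crops included, and the job is handed in when it is done.

```bash
ls; mkdir -p pics; python3 - <<'E'
from cell import ctrl
import cv2,numpy as np
s=ctrl.state();print({k:np.round(v,3).tolist() for k,v in s.items()})
ims=[]
for c in("side","top"):
    p,d=ctrl.read_camera(c);cv2.imwrite(f"pics/{c}0.png",p[:,:,::-1]);np.save(f"pics/{c}0.npy",d)
    i=ctrl.camera_info(c);print(c,{k:np.round(v,3).tolist() for k,v in i.items()})
    for l in("tray_a","tray_a_hole","bar1","cradle","ware_board","hook_stand","clay_bowl","slip_jar","brush"):
        try: print(l,[(np.round(b["xy"]).tolist(),round(b["score"],2)) for b in ctrl.boxes_of(l,c)])
        except Exception as e: print(l,e)
print(ctrl.camera_info("wrist"))
E
```

```text
pics
{'time': 0.0, 'joints': [-1.236, 0.69, -0.195, 1.566, 0.157, 0.902, -0.215], 'joint_velocities': [0.001, 0.0, 0.001, 0.0, 0.001, 0.002, 0.001], 'joint_torque': [-0.0, -53.961, -1.267, -15.855, 0.009, 0.009, 0.0], 'tool_pos': [185.046, 596.3, 241.479], 'ee_rot': [-3.14, 0.0, 2.841], 'wrist_force': [-0.081, -1.09, -0.091], 'wrist_torque': [0.006, 0.057, 0.039], 'grasp_force': 0.0, 'finger_gap': 1.001}
side {'fx': 494.367, 'fy': 494.367, 'cx': 319.777, 'cy': 242.771, 'dist': [-0.11, 0.0, 0.0, 0.0, 0.0], 'R': [[0.997, -0.074, -0.004], [-0.059, -0.752, -0.656], [0.046, 0.655, -0.755]], 't': [-502.992, 140.634, 1341.694]}
tray_a [([304.0, 252.0], 0.96), ([326.0, 368.0], 0.83), ([229.0, 424.0], 0.8), ([437.0, 430.0], 0.73)]
tray_a_hole [([297.0, 247.0], 0.8)]
bar1 [([284.0, 204.0], 0.54), ([332.0, 204.0], 0.43)]
cradle [([302.0, 304.0], 0.58), ([334.0, 204.0], 0.3)]
ware_board [([314.0, 200.0], 0.92), ([404.0, 249.0], 0.27)]
hook_stand [([406.0, 332.0], 0.69)]
clay_bowl [([402.0, 247.0], 0.79), ([303.0, 302.0], 0.51)]
slip_jar [([327.0, 157.0], 0.62)]
brush [([343.0, 428.0], 0.57), ([4
[... 539 characters left out ...]
59)]
hook_stand [([404.0, 174.0], 0.89)]
clay_bowl [([310.0, 160.0], 0.79)]
slip_jar [([145.0, 228.0], 0.72), ([211.0, 286.0], 0.26)]
brush [([489.0, 246.0], 0.9)]
{'fx': 422.6313432297638, 'fy': 422.6313432297638, 'cx': 322.147496529016, 'cy': 241.52869726815874, 'dist': array([-0.09253434,  0.        ,  0.        ,  0.        ,  0.        ]), 'hand_eye': array([[-1.54875158e-05, -9.48723520e-01, -3.16107073e-01,
         8.08641598e+01],
       [ 9.99999893e-01, -1.60635617e-04,  4.33116767e-04,
         4.18630401e-02],
       [-4.61686119e-04, -3.16107033e-01,  9.48723422e-01,
        -1.31358705e+02],
       [ 0.00000000e+00,  0.00000000e+00,  0.00000000e+00,
         1.00000000e+00]])}
```

View pics/top0.png

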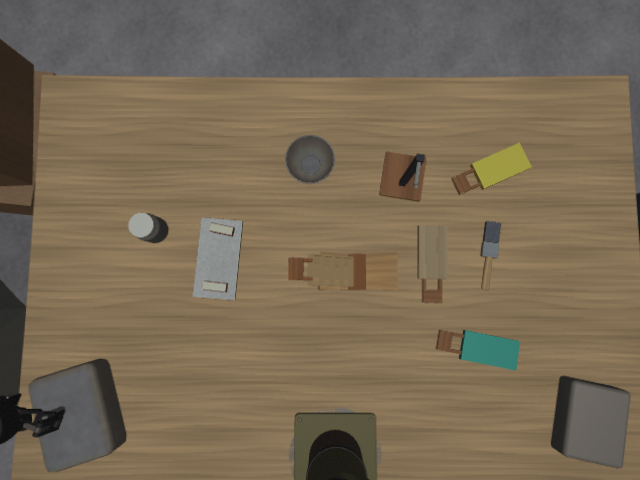

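View pics/side0.png

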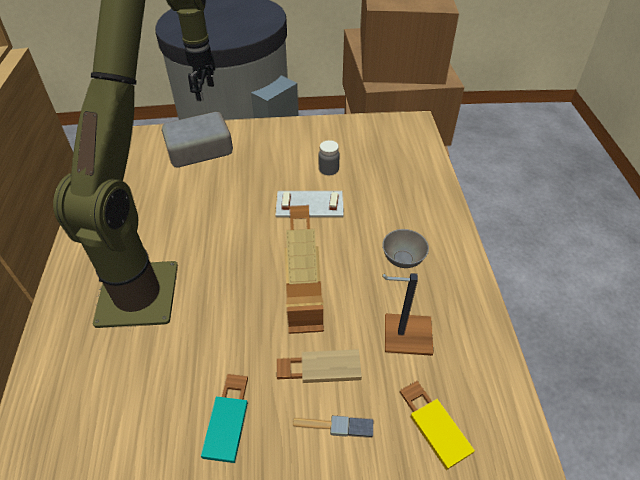

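```bash
cat > lib.py <<'E'
import numpy as np,cv2
from scipy.spatial.transform import Rotation as Ro
from cell import ctrl
def tool():
    s=ctrl.state();T=np.eye(4);T[:3,:3]=Ro.from_euler('xyz',s["ee_rot"]).as_matrix();T[:3,3]=s["tool_pos"];return T
def world(cam,d,T=None):
    i=ctrl.camera_info(cam);v,u=np.mgrid[:480,:640]
    K=np.array([[i["fx"],0,i["cx"]],[0,i["fy"],i["cy"]],[0,0,1]])
    n=cv2.undistortPoints(np.stack([u,v],-1).reshape(-1,1,2).astype(float),K,np.array(i["dist"])).reshape(480,640,2)
    P=np.dstack([n*d[...,None],d])
    if cam=="wrist":
        M=T@np.array(i["hand_eye"]);W=P@M[:3,:3].T+M[:3,3]
    else: W=(P-np.array(i["t"]))@np.array(i["R"])
    W[d<=0]=np.nan
    return W
def shot(cam,name):
    T=tool();p,d=ctrl.read_camera(cam);cv2.imwrite(f"pics/{name}.png",p[:,:,::-1]);W=world(cam,d,T);np.savez_compressed(f"pics/{name}",W=W,p=p);return p,W
def rect(W,mask):
    "biggest blob: centre, long side, short side, yaw of the long side (deg), mean z"
    n,l,st,_=cv2.connectedComponentsWithStats(mask.astype(np.uint8));out=[]
    for k in np.argsort(-st[1:,4])[:4]+1:
        if st[k,4]<40: continue
        P=W[l==k];(c,s,a)=cv2.minAreaRect(P[:,:2].astype(np.float32));
        if s[0]<s[1]: a+=90
        out.append((np.round(c,1),np.round(sorted(s),1),round((a+90)%180-90,1),round(np.nanmedian(P[:,2]),1),st[k,:4].tolist()))
    return out
def goto(pos,R=None,tcp=True):
    "turn (about tool axes, in shares) and then the shift (shares, after turning)"
    T=tool();R=T[:3,:3] if R is None else np.array(R)
    w=Ro.from_matrix(T[:3,:3].T@R).as_rotvec()/np.radians(30)
    t=R.T@(np.array(pos)-T[:3,3])/500
    print("turn",np.round(w,3),"rows",round(np.linalg.norm(w)/.2387,1),"shift",np.round(t,4),"rows",round(np.linalg.norm(t)/.0833,1))
def ax(z,y):
    z=np.array(z,float)/np.linalg.norm(z);y=np.array(y,float);y-=z*(y@z);y/=np.linalg.norm(y);return np.c_[np.cross(y,z),y,z]
E
python3 - <<'E'
from lib import *
p=cv2.imread("pics/top0.png")[:,:,::-1];d=np.load("pics/top0.npy");W=world("top",d)
z=W[...,2]
def box(a,b,c,e):
    m=np.zeros(z.shape,bool);m[b:e,a:c]=1;return m
print("table z",np.nanmedian(z[300:400,150:280]))
print("bars",rect(W,box(190,210,250,305)&(z>27)))
print("board",rect(W,box(180,200,260,310)&(z>7)))
print("tray_b",rect(W,box(410,215,455,310)&(z>7)&(z<40)))
print("tray_b body",rect(W,box(410,215,455,310)&(z>15.5)&(z<40)))
print("stand",rect(W,box(370,140,440,210)&(z>8)&(z<40)))
print("hook",rect(W,box(370,140,440,210)&(z>150)))
print("cradle",rect(W,box(285,240,410,300)&(z>20)))
print("bowl",rect(W,box(280,130,340,190)&(z>20)),"jar",rect(W,box(120,200,170,250)&(z>60)))
for c in range(285,402,6): print(c,np.round(W[[260,270,280],c][:,[1,2]],0).tolist(),round(W[270,c,0]))
E
```

```text
table z -0.11947616249655266
bars [(array([421.5, 309.2]), array([24.3, 60.2]), 84.3, np.float64(33.8), [202, 281, 25, 11]), (array([570.9, 295.3]), array([23.8, 60.2]), 77.7, np.float64(33.7), [209, 223, 25, 13])]
board [(array([495.1, 306.7]), array([110.7, 212. ]), -4.4, np.float64(12.4), [193, 217, 50, 84])]
tray_b [(array([ 480.9, -255.2]), array([ 75.7, 204.3]), -0.7, np.float64(17.1), [417, 225, 31, 79])]
tray_b body [(array([ 513.3, -255.2]), array([ 74.4, 139.7]), -1.3, np.float64(18.2), [418, 225, 29, 54])]
stand [(array([ 715.9, -182. ]), array([110.1, 120.2]), -9.3, np.float64(13.6), [379, 152, 47, 49])]
hook [(array([ 668.2, -172.5]), array([17.9, 74.1]), -11.6, np.float64(237.7), [407, 153, 18, 35])]
cradle [(array([459.7, -20.4]), array([ 90. , 255.1]), 89.6, np.float64(96.6), [288, 251, 110, 39])]
bowl [(array([749.8,  65.1]), array([126.8, 127. ]), -89.3, np.float64(41.1), [285, 135, 50, 48])] jar [(array([570.5, 472.2]), array([62.8, 66.4]), 10.7, np.float64(98.5), [129, 213, 32, 28])]
285 [[131.0, 3.0], [130.0, 5.0], [130.0, 1.0]] 464
291 [[100.0, 207.0], [100.0, 2
[... 301 characters left out ...]
12.0], [20.0, 109.0], [20.0, 106.0]] 459
333 [[6.0, 117.0], [6.0, 117.0], [6.0, 116.0]] 459
339 [[-10.0, 86.0], [-10.0, 84.0], [-10.0, 83.0]] 460
345 [[-25.0, 69.0], [-25.0, 64.0], [-25.0, 67.0]] 461
351 [[-40.0, 65.0], [-40.0, 65.0], [-40.0, 68.0]] 461
357 [[-55.0, 73.0], [-55.0, 74.0], [-54.0, 77.0]] 461
363 [[-71.0, 59.0], [-71.0, 59.0], [-71.0, 58.0]] 462
369 [[-86.0, 62.0], [-86.0, 61.0], [-85.0, 63.0]] 462
375 [[-100.0, 73.0], [-100.0, 72.0], [nan, nan]] 461
381 [[-113.0, 86.0], [-113.0, 85.0], [-112.0, 87.0]] 461
387 [[-126.0, 102.0], [-125.0, 101.0], [-125.0, 98.0]] 460
393 [[-138.0, 114.0], [-138.0, 114.0], [-138.0, 110.0]] 459
399 [[-172.0, -4.0], [-171.0, 2.0], [-171.0, -3.0]] 464
```

```bash
python3 - <<'E'
from lib import *
a=np.radians(84.3)
goto([440,309,200],ax([0,0,-1],[np.cos(a),np.sin(a),0]))
E
```

```text
turn [ 0.     0.    -0.385] rows 1.6 shift [-0.5643 -0.5225  0.0847] rows 9.3
```

```bash
python3 -m inch '[{"wz":-0.13},{"wz":-0.13},{"wz":-0.125}]' 1; python3 -m inch '[{"tx":-0.047,"ty":-0.0435,"tz":0.007},{"tx":-0.047,"ty":-0.0435,"tz":0.007},{"tx":-0.047,"ty":-0.0435,"tz":0.007},{"tx":-0.047,"ty":-0.0435,"tz":0.007},{"tx":-0.047,"ty":-0.0435,"tz":0.007},{"tx":-0.047,"ty":-0.0435,"tz":0.007},{"tx":-0.047,"ty":-0.0435,"tz":0.007},{"tx":-0.047,"ty":-0.0435,"tz":0.007},{"tx":-0.047,"ty":-0.0435,"tz":0.007},{"tx":-0.047,"ty":-0.0435,"tz":0.007},{"tx":-0.047,"ty":-0.0435,"tz":0.007},{"tx":-0.047,"ty":-0.0435,"tz":0.007}]'; python3 -m inch '[{},{},{}]'
python3 - <<'E'
from lib import *
p,W=shot("wrist","w1");z=W[...,2]
print(rect(W,(z>25)&(z<45)))
print(tool()[:3,3],ctrl.state()["ee_rot"],ctrl.state()["joints"].__repr__())
E
```

```text
[]
[185.18110635 596.959642   242.31119722] [3.14152480e+00 2.49254148e-05 2.84080368e+00] array([-1.23619063,  0.68910825, -0.19458051,  1.56529955,  0.15733057,
        0.9025048 , -0.21510949])validation failed for argument at $[0]...
validation failed for argument at $[0]...
validation failed for argument at $[0]...
```

View pics/w1.png

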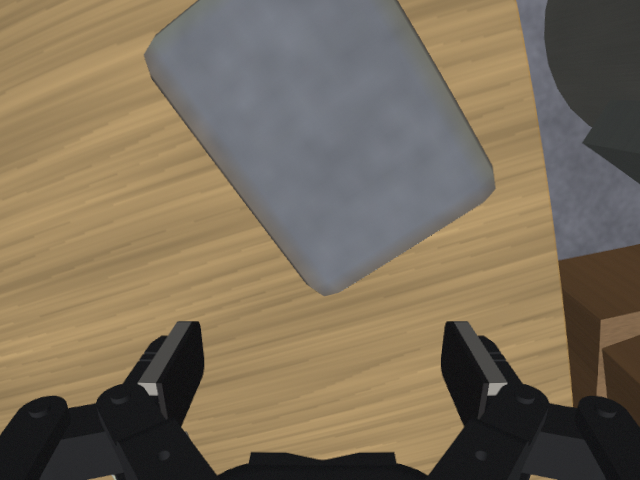

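```bash
python3 -m inch '[{"tx":0,"ty":0,"tz":0,"wx":0,"wy":0,"wz":-0.19},{"tx":0,"ty":0,"tz":0,"wx":0,"wy":0,"wz":-0.195}]' 1; python3 -m inch '[{"tx":-0.057,"ty":-0.052,"tz":0.009,"wx":0,"wy":0,"wz":0},{"tx":-0.057,"ty":-0.052,"tz":0.009,"wx":0,"wy":0,"wz":0},{"tx":-0.057,"ty":-0.052,"tz":0.009,"wx":0,"wy":0,"wz":0},{"tx":-0.057,"ty":-0.052,"tz":0.009,"wx":0,"wy":0,"wz":0},{"tx":-0.057,"ty":-0.052,"tz":0.009,"wx":0,"wy":0,"wz":0},{"tx":-0.057,"ty":-0.052,"tz":0.009,"wx":0,"wy":0,"wz":0},{"tx":-0.057,"ty":-0.052,"tz":0.009,"wx":0,"wy":0,"wz":0},{"tx":-0.057,"ty":-0.052,"tz":0.009,"wx":0,"wy":0,"wz":0},{"tx":-0.057,"ty":-0.052,"tz":0.009,"wx":0,"wy":0,"wz":0},{"tx":-0.052,"ty":-0.052,"tz":0.004,"wx":0,"wy":0,"wz":0},{"tx":0,"ty":0,"tz":0,"wx":0,"wy":0,"wz":0},{"tx":0,"ty":0,"tz":0,"wx":0,"wy":0,"wz":0}]'
python3 - <<'E'
from lib import *
p,W=shot("wrist","w2");z=W[...,2]
print(rect(W,(z>25)&(z<45)))
print(tool()[:3,3],ctrl.state()["ee_rot"],ctrl.state()["joints"].__repr__())
E
```

```text
time: 1.22
tool_pos: [185.1, 597.0, 242.4]
ee_rot: [3.141, 0.0, 3.047]
wrist_force: [-0.3, 0.1, -0.0]
finger_gap: 0.999
grasp_force: 0.0
time: 2.22
tool_pos: [442.6, 307.5, 199.6]
ee_rot: [-3.14, 0.001, 3.036]
wrist_force: [-0.7, 0.9, -0.9]
finger_gap: 1.003
grasp_force: 0.0
[(array([422.7, 310.6]), array([24. , 60.3]), 83.6, np.float64(33.6), [282, 172, 85, 33]), (array([570.4, 296.5]), array([24.1, 59.9]), 78.6, np.float64(33.7), [289, 347, 73, 34]), (array([548.5, 465.1]), array([20.7, 61.6]), -64.3, np.float64(35.5), [496, 304, 77, 53]), (array([491.8,  29.4]), array([ 3.7, 28. ]), -1.8, np.float64(29.2), [0, 290, 12, 36])]
[440.96751202 309.91604443 199.82852337] [ 3.14103696e+00 -4.91107646e-05  3.04037423e+00] array([-0.52037401,  0.64419312, -0.29032646,  1.86802633,  0.2803361 ,
        0.66865683,  0.4925891 ])
```

View pics/w2.png

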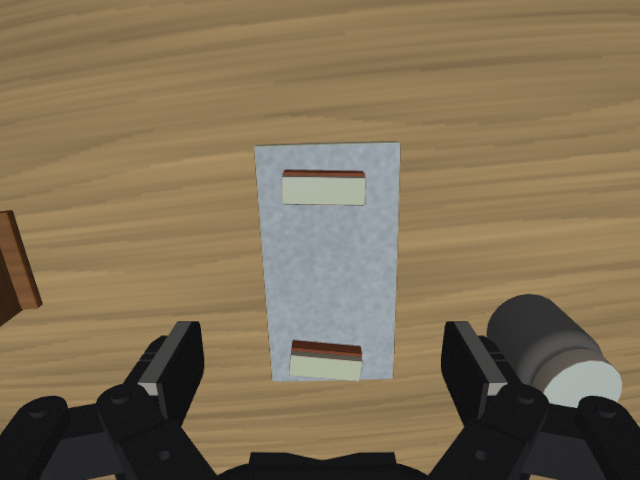

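```bash
python3 - <<'E'
from lib import *
a=np.radians(84)
goto([422.3,310,26],ax([0,0,-1],[np.cos(a),np.sin(a),0]))
E
```

```text
turn [ 0.001 -0.     0.007] rows 0.0 shift [ 0.0371 -0.0037  0.3477] rows 4.2
```

```bash
python3 -m inch '[{"tx":0.037,"ty":-0.0037,"tz":0.05,"wx":0,"wy":0,"wz":0.007},{"tx":0,"ty":0,"tz":0.06,"wx":0,"wy":0,"wz":0},{"tx":0,"ty":0,"tz":0.06,"wx":0,"wy":0,"wz":0},{"tx":0,"ty":0,"tz":0.06,"wx":0,"wy":0,"wz":0},{"tx":0,"ty":0,"tz":0.05,"wx":0,"wy":0,"wz":0},{"tx":0,"ty":0,"tz":0.04,"wx":0,"wy":0,"wz":0},{"tx":0,"ty":0,"tz":0.027,"wx":0,"wy":0,"wz":0},{"tx":0,"ty":0,"tz":0,"wx":0,"wy":0,"wz":0},{"tx":0,"ty":0,"tz":0,"wx":0,"wy":0,"wz":0},{"tx":0,"ty":0,"tz":0,"wx":0,"wy":0,"wz":0}]' 1; python3 -m inch '[{"tx":0,"ty":0,"tz":0,"wx":0,"wy":0,"wz":0},{"tx":0,"ty":0,"tz":0,"wx":0,"wy":0,"wz":0},{"tx":0,"ty":0,"tz":0,"wx":0,"wy":0,"wz":0},{"tx":0,"ty":0,"tz":0,"wx":0,"wy":0,"wz":0},{"tx":0,"ty":0,"tz":0,"wx":0,"wy":0,"wz":0},{"tx":0,"ty":0,"tz":0,"wx":0,"wy":0,"wz":0},{"tx":0,"ty":0,"tz":0,"wx":0,"wy":0,"wz":0},{"tx":0,"ty":0,"tz":0,"wx":0,"wy":0,"wz":0}]' 0.2; python3 - <<'E'
from lib import *
p,W=shot("wrist","w3")
E
```

```text
time: 3.1
tool_pos: [421.7, 311.8, 27.2]
ee_rot: [3.14, 0.0, 3.04]
wrist_force: [0.5, -0.0, 0.2]
finger_gap: 1.002
grasp_force: 0.0
time: 3.77
tool_pos: [422.4, 310.9, 27.7]
ee_rot: [3.14, 0.001, 3.039]
wrist_force: [-1.2, 0.5, 8.6]
finger_gap: 0.687
grasp_force: 64.2
```

View pics/w3.png

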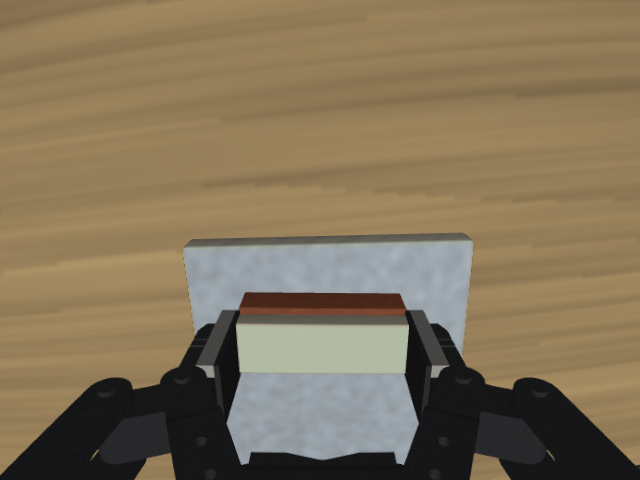

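```bash
python3 -m inch '[{"tx":0,"ty":0,"tz":-0.02,"wx":0,"wy":0,"wz":0},{"tx":0,"ty":0,"tz":-0.05,"wx":0,"wy":0,"wz":0},{"tx":0,"ty":0,"tz":-0.07,"wx":0,"wy":0,"wz":0},{"tx":0,"ty":0,"tz":-0.07,"wx":0,"wy":0,"wz":0},{"tx":0,"ty":0,"tz":-0.07,"wx":0,"wy":0,"wz":0},{"tx":0,"ty":0,"tz":-0.07,"wx":0,"wy":0,"wz":0},{"tx":0,"ty":0,"tz":-0.07,"wx":0,"wy":0,"wz":0},{"tx":0,"ty":0,"tz":-0.05,"wx":0,"wy":0,"wz":0}]'; python3 - <<'E'
from lib import *
s=2**-.5
goto([460,-60,270],ax([0,s,-s],[1,0,0]))
print(ax([0,0,-1],[1,0,0]))
goto([460,-60,270],ax([0,0,-1],[1,0,0]))
E
```

```text
time: 4.48
tool_pos: [422.2, 310.4, 265.4]
ee_rot: [3.139, 0.003, 3.039]
wrist_force: [0.2, 0.4, 0.2]
finger_gap: 0.684
grasp_force: 64.5
turn [-1.088  1.216  2.65 ] rows 13.0 shift [-0.5174  0.0755 -0.5303] rows 8.9
[[-0.  1.  0.]
 [ 1.  0.  0.]
 [ 0.  0. -1.]]
turn [0.008 0.    2.803] rows 11.7 shift [-0.7408  0.0755 -0.0092] rows 8.9
```

```bash
python3 -m inch '[{"tx":0,"ty":0,"tz":0,"wx":0,"wy":0,"wz":0.2336},{"tx":0,"ty":0,"tz":0,"wx":0,"wy":0,"wz":0.2336},{"tx":0,"ty":0,"tz":0,"wx":0,"wy":0,"wz":0.2336},{"tx":0,"ty":0,"tz":0,"wx":0,"wy":0,"wz":0.2336},{"tx":0,"ty":0,"tz":0,"wx":0,"wy":0,"wz":0.2336},{"tx":0,"ty":0,"tz":0,"wx":0,"wy":0,"wz":0.2336},{"tx":0,"ty":0,"tz":0,"wx":0,"wy":0,"wz":0.2336},{"tx":0,"ty":0,"tz":0,"wx":0,"wy":0,"wz":0.2336},{"tx":0,"ty":0,"tz":0,"wx":0,"wy":0,"wz":0.2336},{"tx":0,"ty":0,"tz":0,"wx":0,"wy":0,"wz":0.2336},{"tx":0,"ty":0,"tz":0,"wx":0,"wy":0,"wz":0.2336},{"tx":0,"ty":0,"tz":0,"wx":0,"wy":0,"wz":0.2336}]'
python3 -m inch '[{"tx":-0.07,"ty":0.0075,"tz":-0.001,"wx":0,"wy":0,"wz":0},{"tx":-0.075,"ty":0.0075,"tz":-0.001,"wx":0,"wy":0,"wz":0},{"tx":-0.075,"ty":0.0075,"tz":-0.001,"wx":0,"wy":0,"wz":0},{"tx":-0.075,"ty":0.0075,"tz":-0.001,"wx":0,"wy":0,"wz":0},{"tx":-0.075,"ty":0.0075,"tz":-0.001,"wx":0,"wy":0,"wz":0},{"tx":-0.075,"ty":0.0075,"tz":-0.001,"wx":0,"wy":0,"wz":0},{"tx":-0.075,"ty":0.0075,"tz":-0.001,"wx":0,"wy":0,"wz":0},{"tx":-0.075,"ty":0.0075,"tz":-0.001,"wx":0,"wy":0,"wz":0},{"tx":-0.075,"ty":0.0075,"tz":-0.001,"wx":0,"wy":0,"wz":0},{"tx":-0.07,"ty":0.0075,"tz":-0.001,"wx":0,"wy":0,"wz":0}]'
python3 -m inch '[{"tx":0,"ty":0,"tz":0,"wx":0,"wy":0.2143,"wz":0},{"tx":0,"ty":0,"tz":0,"wx":0,"wy":0.2143,"wz":0},{"tx":0,"ty":0,"tz":0,"wx":0,"wy":0.2143,"wz":0},{"tx":0,"ty":0,"tz":0,"wx":0,"wy":0.2143,"wz":0},{"tx":0,"ty":0,"tz":0,"wx":0,"wy":0.2143,"wz":0},{"tx":0,"ty":0,"tz":0,"wx":0,"wy":0.2143,"wz":0},{"tx":0,"ty":0,"tz":0,"wx":0,"wy":0.2143,"wz":0},{"tx":0,"ty":0,"tz":0,"wx":0,"wy":0,"wz":0},{"tx":0,"ty":0,"tz":0,"wx":0,"wy":0,"wz":0},{"tx":0,"ty":0,"tz":0,"wx":0,"wy":0,"wz":0}]'
python3 - <<'E'
from lib import *
p,W=shot("wrist","w4");print(np.round(tool(),3),np.round(ctrl.state()["joints"],2))
E
```

```text
time: 5.48
tool_pos: [421.5, 310.0, 262.2]
ee_rot: [-3.141, -0.001, 1.565]
wrist_force: [0.0, -0.6, -1.0]
finger_gap: 0.684
grasp_force: 64.6
time: 6.32
tool_pos: [458.9, -61.9, 267.2]
ee_rot: [3.141, -0.0, 1.57]
wrist_force: [0.3, 0.0, -1.3]
finger_gap: 0.683
grasp_force: 64.6
time: 7.15
tool_pos: [459.4, -58.6, 267.3]
ee_rot: [3.14, -0.784, 1.574]
wrist_force: [0.1, 0.6, -0.0]
finger_gap: 0.684
grasp_force: 64.6
[[-4.00000e-03  1.00000e+00 -1.00000e-03  4.59544e+02]
 [ 7.08000e-01  3.00000e-03  7.06000e-01 -5.80690e+01]
 [ 7.06000e-01  2.00000e-03 -7.08000e-01  2.67594e+02]
 [ 0.00000e+00  0.00000e+00  0.00000e+00  1.00000e+00]] [ 0.69  0.7  -0.36  1.88 -0.59  1.01  0.8 ]
```

View pics/w4.png

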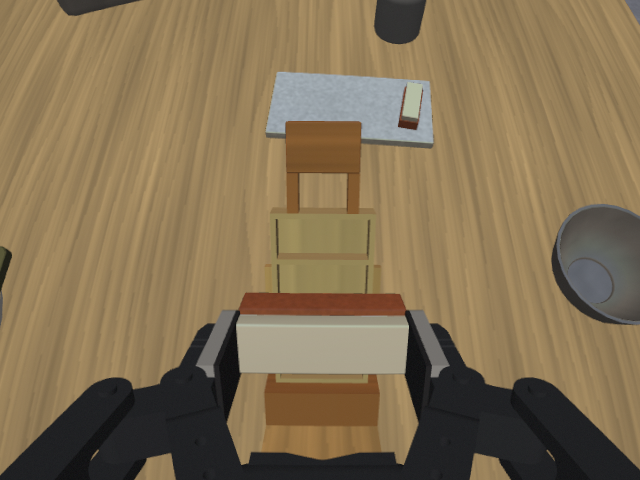

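```bash
cat >> lib.py <<'E'
s=2**-.5
O=np.array([460,15,102.]);RA=np.c_[[0,-s,-s],[1,0,0],[0,-s,s]]
E
python3 - <<'E'
from lib import *
for n in("w4","top0"):
    if n=="w4": W=np.load("pics/w4.npz")["W"]
    else: W=world("top",np.load("pics/top0.npy"))
    L=(W-O)@RA;X,Y,Z=L[...,0],L[...,1],L[...,2]
    h=(X<-92)&(X>-145)&(abs(Y)<40)&(Z>8)&(Z<26);print("handle",h.sum(),[np.round(np.nanpercentile(v[h],[1,50,99]),1) for v in(X,Y,Z)])
    m=(X<-104)&(X>-128)&h;print(rect(L,m))
    b=(abs(X)<72)&(abs(Y)<45)&(Z>14)&(Z<24);print("rim",b.sum(),[np.round(np.nanpercentile(v[b],[1,50,99]),1) for v in(X,Y,Z)],rect(L,b))
    f=(abs(X+51)<10)&(abs(Y)<25)&(abs(Z)<12);print("floor",np.nanmedian(Z[f]))
    q=(X>60)&(X<120)&(abs(Y)<50)&(Z>25)&(Z<50);print("sqbar",q.sum(),[np.round(np.nanpercentile(v[q],[1,50,99]),1) for v in(X,Y,Z)])
    # cross-walls: rim points near Y=0
    r=(abs(Y)<20)&(Z>13)&(Z<24)&(abs(X)<72);print(np.histogram(X[r],np.arange(-74,75,4)))
E
```

```text
handle 4142 [array([-133.6, -115.9,  -93. ]), array([-24.3,   0.1,  24.4]), array([12.5, 15.8, 17.5])]
[(array([-116. ,    0.2]), array([23.9, 49.9]), 89.7, np.float64(15.8), [286, 130, 75, 38])]
rim 3334 [array([-71.8, -34.4,  69. ]), array([-41.4,   0. ,  41.1]), array([14.2, 16.4, 23.7])] [(array([-41.5,   0. ]), array([61.3, 74.2]), 89.6, np.float64(16.1), [270, 213, 107, 81]), (array([65. , -0.2]), array([ 9.6, 89.4]), 89.4, np.float64(17.5), [266, 374, 113, 16])]
floor 2.1663840509836465
sqbar 6226 [array([ 67.7,  90.8, 101.5]), array([-44.4,  -0.7,  43.7]), array([25.7, 30.6, 49.5])]
(array([175, 177,   0,   0,   0,   0,   0,   0,   9, 346,  27,   0,   0,
         0,   0,   0,   0,   0,   0,   0,   0,   0,   0,   0,   0,   0,
         0,   0,   0,   0,   0,   0,   0,   0, 221, 386,   0]), array([-74, -70, -66, -62, -58, -54, -50, -46, -42, -38, -34, -30, -26,
       -22, -18, -14, -10,  -6,  -2,   2,   6,  10,  14,  18,  22,  26,
        30,  34,  38,  42,  46,  50,  54,  58,  62,  66,  70,  74]))
handle 322 [array([-135.4, -119.3,  -93.9]), array([-24.7,  -0.7,  24.1]), array([ 8.5, 15.5, 18.9])]
[(array([-1.159e+02, -1.000e-01]), array([23.7, 49.5]), 89.7, np.float64(15.9), [293, 257, 10, 23])]
rim 479 [array([-71.5,   1.2,  70.7]), array([-39.1,   0.3,  41.5]), array([14.1, 16.7, 23.5])] [(array([0.1, 0.1]), array([ 87.7, 143.7]), 0.3, np.float64(16.7), [312, 253, 45, 36])]
floor 2.505072662668981
sqbar 561 [array([ 65.9,  92.6, 103.8]), array([-43.4,  -0.8,  42.8]), array([25.6, 31.4, 49.6])]
(array([15, 14,  0,  0,  0,  0,  0,  0, 11, 23,  5,  0,  0,  0,  0,  0,  3,
       22, 15,  0,  0,  0,  0,  0,  0, 13, 22,  0,  0,  0,  0,  0,  0,  0,
       23, 37,  7]), array([-74, -70, -66, -62, -58, -54, -50, -46, -42, -38, -34, -30, -26,
       -22, -18, -14, -10,  -6,  -2,   2,   6,  10,  14,  18,  22,  26,
        30,  34,  38,  42,  46,  50,  54,  58,  62,  66,  70,  74]))
```

```bash
sed -i 's/^O=.*;RA/O=np.array([460,17.3,101.5]);RA/' lib.py; cat >> lib.py <<'E'
def held():
    T=tool();p,W=shot("wrist","held");L=(W-T[:3,3])@T[:3,:3]
    m=(abs(L[...,2])<20)&(abs(L[...,1])<26)&(abs(L[...,0])<30);print("held in tool",[np.round(np.nanpercentile(L[m][:,k],[2,50,98]),1) for k in range(3)])
def tr(x,y,z,R=RA,o=None): return (O if o is None else o)+R@np.array([x,y,z])
E
python3 - <<'E'
from lib import *
held()
goto(tr(-17,0,45),ax(-RA[:,2],[1,0,0]))
goto(tr(-17,0,26),ax(-RA[:,2],[1,0,0]))
E
```

```text
held in tool [array([-9.2,  6.3, 12. ]), array([-24.9,  -0.1,  24.9]), array([-7.1, -5.6, 13.4])]
turn [-0.002  0.004  0.008] rows 0.0 shift [-0.0946  0.0008  0.2514] rows 3.2
turn [-0.002  0.004  0.008] rows 0.0 shift [-0.0946  0.0008  0.2894] rows 3.7
```

```bash
python3 -m inch '[{"tx":-0.0473,"ty":0,"tz":0,"wx":0,"wy":0,"wz":0},{"tx":-0.0473,"ty":0.0008,"tz":0.02,"wx":0,"wy":0,"wz":0.008},{"tx":0,"ty":0,"tz":0.07,"wx":0,"wy":0,"wz":0},{"tx":0,"ty":0,"tz":0.07,"wx":0,"wy":0,"wz":0},{"tx":0,"ty":0,"tz":0.06,"wx":0,"wy":0,"wz":0},{"tx":0,"ty":0,"tz":0.03,"wx":0,"wy":0,"wz":0},{"tx":0,"ty":0,"tz":0,"wx":0,"wy":0,"wz":0},{"tx":0,"ty":0,"tz":0,"wx":0,"wy":0,"wz":0},{"tx":0,"ty":0,"tz":0,"wx":0,"wy":0,"wz":0}]'; python3 - <<'E'
from lib import *
goto(tr(-17,0,26),ax(-RA[:,2],[1,0,0]))
E
```

```text
time: 8.0
tool_pos: [460.8, -5.4, 145.3]
ee_rot: [-3.141, -0.783, 1.568]
wrist_force: [0.5, 0.4, -0.5]
finger_gap: 0.685
grasp_force: 64.6
turn [ 0.002  0.004 -0.004] rows 0.0 shift [ 0.004  -0.0017  0.0421] rows 0.5
```

```bash
python3 -m inch '[{"tx":0.003,"ty":-0.001,"tz":0.01,"wx":0,"wy":0,"wz":0},{"tx":0,"ty":0,"tz":0.01,"wx":0,"wy":0,"wz":0},{"tx":0,"ty":0,"tz":0.01,"wx":0,"wy":0,"wz":0},{"tx":0,"ty":0,"tz":0.011,"wx":0,"wy":0,"wz":0},{"tx":0,"ty":0,"tz":0,"wx":0,"wy":0,"wz":0},{"tx":0,"ty":0,"tz":0,"wx":0,"wy":0,"wz":0},{"tx":0,"ty":0,"tz":0,"wx":0,"wy":0,"wz":0}]'; python3 - <<'E'
from lib import *
goto(tr(-17,0,26),ax(-RA[:,2],[1,0,0]))
E
```

```text
time: 8.58
tool_pos: [459.3, 10.9, 130.9]
ee_rot: [-3.137, -0.786, 1.565]
wrist_force: [-0.3, -0.0, -0.7]
finger_gap: 0.688
grasp_force: 64.6
turn [-0.001 -0.001 -0.008] rows 0.0 shift [ 0.0015  0.0014 -0.0014] rows 0.0
```

```bash
python3 -m inch '[{"tx":0.001,"ty":0.001,"tz":0.004,"wx":0,"wy":0,"wz":0},{"tx":0,"ty":0,"tz":0.003,"wx":0,"wy":0,"wz":0},{"tx":0,"ty":0,"tz":0,"wx":0,"wy":0,"wz":0},{"tx":0,"ty":0,"tz":0,"wx":0,"wy":0,"wz":0}]'; python3 -m inch '[{"tx":0,"ty":0,"tz":0,"wx":0,"wy":0,"wz":0},{"tx":0,"ty":0,"tz":0,"wx":0,"wy":0,"wz":0},{"tx":0,"ty":0,"tz":0,"wx":0,"wy":0,"wz":0},{"tx":0,"ty":0,"tz":0,"wx":0,"wy":0,"wz":0},{"tx":0,"ty":0,"tz":0,"wx":0,"wy":0,"wz":0}]' 0.8;  python3 -m inch '[{"tx":0,"ty":0,"tz":-0.03,"wx":0,"wy":0,"wz":0},{"tx":0,"ty":0,"tz":-0.05,"wx":0,"wy":0,"wz":0},{"tx":0,"ty":0,"tz":-0.07,"wx":0,"wy":0,"wz":0},{"tx":0,"ty":0,"tz":-0.07,"wx":0,"wy":0,"wz":0},{"tx":0,"ty":0,"tz":-0.07,"wx":0,"wy":0,"wz":0},{"tx":0,"ty":0,"tz":-0.03,"wx":0,"wy":0,"wz":0},{"tx":0,"ty":0,"tz":0,"wx":0,"wy":0,"wz":0}]'; python3 - <<'E'
from lib import *
p,W=shot("wrist","w5")
L=(W-O)@RA;X,Y,Z=L[...,0],L[...,1],L[...,2]
b=(abs(X)<70)&(abs(Y)<33)&(Z>22)&(Z<40);print("bar",rect(L,b))
p,W=shot("top","t5");z=W[...,2];m=np.zeros(z.shape,bool);m[200:310,180:270]=1
print(rect(W,m&(z>27)))
E
```

```text
time: 8.92
tool_pos: [459.5, 11.3, 130.4]
ee_rot: [-3.138, -0.785, 1.563]
wrist_force: [-6.1, -17.0, 23.7]
finger_gap: 0.68
grasp_force: 81.4
time: 9.33
tool_pos: [459.8, 14.0, 128.7]
ee_rot: [-3.137, -0.786, 1.565]
wrist_force: [1.0, -0.2, -0.6]
finger_gap: 0.898
grasp_force: 0.0
time: 9.92
tool_pos: [461.5, -102.9, 243.2]
ee_rot: [3.14, -0.781, 1.565]
wrist_force: [-0.9, -0.3, -0.5]
finger_gap: 0.898
grasp_force: 0.0
bar [(array([-14.8,  -0. ]), array([20.5, 60. ]), -89.3, np.float64(26.2), [276, 206, 85, 29]), (array([ 69.5, -17.2]), array([ 1. , 31.5]), 89.9, np.float64(27.8), [276, 322, 42, 9]), (array([69.5, 14. ]), array([ 1. , 27.9]), -89.7, np.float64(28.7), [319, 322, 37, 9])]
[(array([570.6, 295.4]), array([21.7, 59.8]), 79.6, np.float64(33.7), [209, 223, 25, 12])]
```

View pics/w5.png

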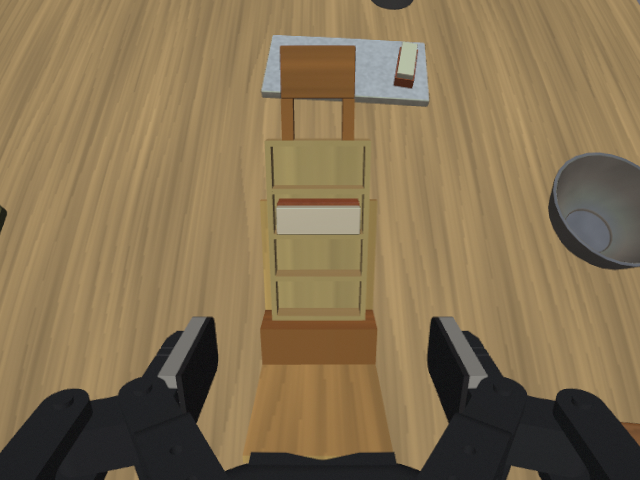

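```bash
python3 -m inch '[{"tx":0,"ty":0,"tz":0,"wx":0,"wy":-0.2143,"wz":0},{"tx":0,"ty":0,"tz":0,"wx":0,"wy":-0.2143,"wz":0},{"tx":0,"ty":0,"tz":0,"wx":0,"wy":-0.2143,"wz":0},{"tx":0,"ty":0,"tz":0,"wx":0,"wy":-0.2143,"wz":0},{"tx":0,"ty":0,"tz":0,"wx":0,"wy":-0.2143,"wz":0},{"tx":0,"ty":0,"tz":0,"wx":0,"wy":-0.2143,"wz":0},{"tx":0,"ty":0,"tz":0,"wx":0,"wy":-0.2143,"wz":0}]' 1; python3 - <<'E'
from lib import *
a=np.radians(79.2);R=ax([0,0,-1],[np.cos(a),np.sin(a),0])
goto([580,296,250]);goto([580,296,250],R)
E
```

```text
time: 10.6
tool_pos: [459.0, -97.7, 241.2]
ee_rot: [-3.138, 0.003, 1.571]
wrist_force: [-0.7, 0.4, -1.5]
finger_gap: 0.998
grasp_force: 0.0
turn [0. 0. 0.] rows 0.0 shift [ 0.7873  0.2419 -0.0207] rows 9.9
turn [-1.00e-02 -1.00e-03 -2.64e+00] rows 11.1 shift [-0.0902  0.8188 -0.0175] rows 9.9
```

```bash
python3 -m inch '[{"tx":0,"ty":0.022,"tz":-0.08,"wx":0,"wy":0,"wz":0},{"tx":0.072,"ty":0.022,"tz":0,"wx":0,"wy":0,"wz":0},{"tx":0.072,"ty":0.022,"tz":0,"wx":0,"wy":0,"wz":0},{"tx":0.072,"ty":0.022,"tz":0,"wx":0,"wy":0,"wz":0},{"tx":0.072,"ty":0.022,"tz":0,"wx":0,"wy":0,"wz":0},{"tx":0.072,"ty":0.022,"tz":0,"wx":0,"wy":0,"wz":0},{"tx":0.072,"ty":0.022,"tz":0,"wx":0,"wy":0,"wz":0},{"tx":0.072,"ty":0.022,"tz":0,"wx":0,"wy":0,"wz":0},{"tx":0.072,"ty":0.022,"tz":0.02,"wx":0,"wy":0,"wz":0},{"tx":0.072,"ty":0.022,"tz":0.02,"wx":0,"wy":0,"wz":0},{"tx":0.072,"ty":0.022,"tz":0.02,"wx":0,"wy":0,"wz":0},{"tx":0.067,"ty":0.0,"tz":0.02,"wx":0,"wy":0,"wz":0}]'
python3 -m inch '[{"tx":0,"ty":0,"tz":0,"wx":0,"wy":0,"wz":-0.22},{"tx":0,"ty":0,"tz":0,"wx":0,"wy":0,"wz":-0.22},{"tx":0,"ty":0,"tz":0,"wx":0,"wy":0,"wz":-0.22},{"tx":0,"ty":0,"tz":0,"wx":0,"wy":0,"wz":-0.22},{"tx":0,"ty":0,"tz":0,"wx":0,"wy":0,"wz":-0.22},{"tx":0,"ty":0,"tz":0,"wx":0,"wy":0,"wz":-0.22},{"tx":0,"ty":0,"tz":0,"wx":0,"wy":0,"wz":-0.22},{"tx":0,"ty":0,"tz":0,"wx":0,"wy":0,"wz":-0.22},{"tx":0,"ty":0,"tz":0,"wx":0,"wy":0,"wz":-0.22},{"tx":0,"ty":0,"tz":0,"wx":0,"wy":0,"wz":-0.22},{"tx":0,"ty":0,"tz":0,"wx":0,"wy":0,"wz":-0.22},{"tx":0,"ty":0,"tz":0,"wx":0,"wy":0,"wz":-0.22}]'
python3 -m inch '[{"tx":0,"ty":0,"tz":0,"wx":0,"wy":0,"wz":0},{"tx":0,"ty":0,"tz":0,"wx":0,"wy":0,"wz":0},{"tx":0,"ty":0,"tz":0,"wx":0,"wy":0,"wz":0}]'
python3 - <<'E'
from lib import *
p,W=shot("wrist","w6");z=W[...,2]
r=rect(W,(z>25)&(z<45));print(r)
a=np.radians(79.2);R=ax([0,0,-1],[np.cos(a),np.sin(a),0])
goto([570.5,296.3,26],R)
E
```

```text
time: 11.6
tool_pos: [581.0, 297.1, 238.4]
ee_rot: [-3.136, 0.0, 1.571]
wrist_force: [0.8, -0.9, 0.3]
finger_gap: 0.999
grasp_force: 0.0
time: 12.6
tool_pos: [579.1, 295.0, 239.1]
ee_rot: [-3.14, -0.008, 2.96]
wrist_force: [0.8, -0.7, -1.2]
finger_gap: 0.999
grasp_force: 0.0
time: 12.85
tool_pos: [580.7, 294.2, 240.4]
ee_rot: [-3.14, -0.005, 2.949]
wrist_force: [-0.6, 0.1, -0.5]
finger_gap: 1.0
grasp_force: 0.0
[(array([594.3, 315.7]), array([22.3, 59.7]), 78.4, np.float64(33.6), [315, 202, 72, 29]), (array([563.3, 455.2]), array([26. , 67.3]), -22.3, np.float64(35.5), [494, 111, 56, 84]), (array([717.7,  27. ]), array([14.6, 45.7]), -37.4, np.float64(32.7), [73, 375, 29, 32]), (array([694. ,  72.6]), array([ 8.9, 35.8]), 74.7, np.float64(38.7), [97, 362, 39, 7])]
turn [-0.002 -0.009 -0.007] rows 0.0 shift [2.160e-02 3.000e-04 4.296e-01] rows 5.2
```

```bash
python3 - <<'E'
from lib import *
p,W=shot("side","s6");z=W[...,2];m=np.zeros(z.shape,bool);m[180:225,270:350]=1;print(rect(W,m&(z>25)&(z<40)))
p,W=shot("wrist","w7");z=W[...,2];r=rect(W,(z>25)&(z<45));print(r[0]);print(rect(W,(z>9)&(z<16))[:2])
a=np.radians(78.4);R=ax([0,0,-1],[np.cos(a),np.sin(a),0])
goto([594,315.5,26],R)
E
```

```text
[(array([591.9, 311.4]), array([23.8, 66.2]), 77.8, np.float64(34.6), [336, 187, 9, 17])]
(array([594.5, 315.6]), array([22.1, 59.6]), 78.8, np.float64(33.6), [315, 201, 72, 28])
[(array([508.4, 307. ]), array([110.8, 186.8]), -4.5, np.float64(11.7), [238, 0, 156, 227]), (array([460.4,  36.8]), array([18.8, 89.2]), -0.5, np.float64(10.0), [0, 72, 36, 105])]
turn [-0.002 -0.007  0.02 ] rows 0.1 shift [-0.0157  0.0472  0.4306] rows 5.2
```

View pics/w7.png

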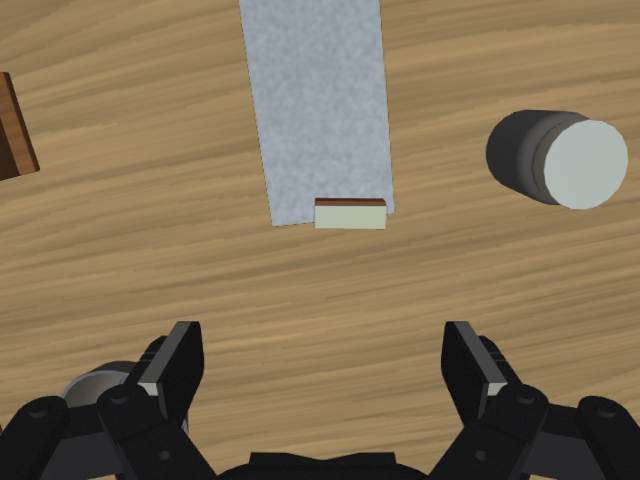

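```bash
python3 -m inch '[{"tx":-0.0157,"ty":0.047,"tz":0.05,"wx":0,"wy":0,"wz":0.01},{"tx":0,"ty":0,"tz":0.07,"wx":0,"wy":0,"wz":0},{"tx":0,"ty":0,"tz":0.07,"wx":0,"wy":0,"wz":0},{"tx":0,"ty":0,"tz":0.07,"wx":0,"wy":0,"wz":0},{"tx":0,"ty":0,"tz":0.06,"wx":0,"wy":0,"wz":0},{"tx":0,"ty":0,"tz":0.05,"wx":0,"wy":0,"wz":0},{"tx":0,"ty":0,"tz":0.04,"wx":0,"wy":0,"wz":0},{"tx":0,"ty":0,"tz":0.02,"wx":0,"wy":0,"wz":0},{"tx":0,"ty":0,"tz":0,"wx":0,"wy":0,"wz":0},{"tx":0,"ty":0,"tz":0,"wx":0,"wy":0,"wz":0},{"tx":0,"ty":0,"tz":0,"wx":0,"wy":0,"wz":0}]' 1; python3 - <<'E'
from lib import *
a=np.radians(78.5);R=ax([0,0,-1],[np.cos(a),np.sin(a),0])
goto([594.2,315.5,26.5],R)
E
python3 -m inch '[{"tx":0,"ty":0,"tz":0,"wx":0,"wy":0,"wz":0},{"tx":0,"ty":0,"tz":0,"wx":0,"wy":0,"wz":0},{"tx":0,"ty":0,"tz":0,"wx":0,"wy":0,"wz":0},{"tx":0,"ty":0,"tz":0,"wx":0,"wy":0,"wz":0},{"tx":0,"ty":0,"tz":0,"wx":0,"wy":0,"wz":0},{"tx":0,"ty":0,"tz":0,"wx":0,"wy":0,"wz":0},{"tx":0,"ty":0,"tz":0,"wx":0,"wy":0,"wz":0},{"tx":0,"ty":0,"tz":0,"wx":0,"wy":0,"wz":0}]' 0.2
python3 -m inch '[{"tx":0,"ty":0,"tz":-0.02,"wx":0,"wy":0,"wz":0},{"tx":0,"ty":0,"tz":-0.05,"wx":0,"wy":0,"wz":0},{"tx":0,"ty":0,"tz":-0.08,"wx":0,"wy":0,"wz":0},{"tx":0,"ty":0,"tz":-0.08,"wx":0,"wy":0,"wz":0},{"tx":0,"ty":0,"tz":-0.08,"wx":0,"wy":0,"wz":0},{"tx":0,"ty":0,"tz":-0.08,"wx":0,"wy":0,"wz":0},{"tx":0,"ty":0,"tz":-0.08,"wx":0,"wy":0,"wz":0},{"tx":0,"ty":0,"tz":-0.05,"wx":0,"wy":0,"wz":0},{"tx":0,"ty":0,"tz":0,"wx":0,"wy":0,"wz":0}]'
python3 - <<'E'
from lib import *
held()
R=ax([0,0,-1],[1,0,0])
goto([460,-60,280],R)
E
```

```text
time: 13.92
tool_pos: [594.7, 316.0, 28.3]
ee_rot: [3.14, -0.001, 2.945]
wrist_force: [0.9, -0.7, 0.9]
finger_gap: 1.0
grasp_force: 0.0
turn [ 0.003 -0.001  0.007] rows 0.0 shift [ 0.0007 -0.0011  0.0036] rows 0.0
time: 14.58
tool_pos: [594.6, 315.8, 28.5]
ee_rot: [3.14, -0.001, 2.945]
wrist_force: [0.2, -0.1, 6.9]
finger_gap: 0.684
grasp_force: 65.2
time: 15.33
tool_pos: [597.1, 317.2, 295.0]
ee_rot: [3.132, 0.007, 2.944]
wrist_force: [0.9, 1.0, -0.4]
finger_gap: 0.679
grasp_force: 64.5
held in tool [array([-9.8,  5.6, 11.2]), array([-24.9,   0. ,  24.9]), array([-6.2, -4.8, 14.1])]
turn [ 1.200e-02 -2.000e-03  2.624e+00] rows 11.0 shift [-0.7525 -0.2715  0.0228] rows 9.6
```

```bash
python3 -m inch '[{"tx":0,"ty":0,"tz":0,"wx":0,"wy":0,"wz":0.2187},{"tx":0,"ty":0,"tz":0,"wx":0,"wy":0,"wz":0.2187},{"tx":0,"ty":0,"tz":0,"wx":0,"wy":0,"wz":0.2187},{"tx":0,"ty":0,"tz":0,"wx":0,"wy":0,"wz":0.2187},{"tx":0,"ty":0,"tz":0,"wx":0,"wy":0,"wz":0.2187},{"tx":0,"ty":0,"tz":0,"wx":0,"wy":0,"wz":0.2187},{"tx":0,"ty":0,"tz":0,"wx":0,"wy":0,"wz":0.2187},{"tx":0,"ty":0,"tz":0,"wx":0,"wy":0,"wz":0.2187},{"tx":0,"ty":0,"tz":0,"wx":0,"wy":0,"wz":0.2187},{"tx":0,"ty":0,"tz":0,"wx":0,"wy":0,"wz":0.2187},{"tx":0,"ty":0,"tz":0,"wx":0,"wy":0,"wz":0.2187},{"tx":0,"ty":0,"tz":0,"wx":0,"wy":0,"wz":0.2187}]'
python3 -m inch '[{"tx":-0.063,"ty":-0.0226,"tz":0,"wx":0,"wy":0,"wz":0},{"tx":-0.063,"ty":-0.0226,"tz":0,"wx":0,"wy":0,"wz":0},{"tx":-0.063,"ty":-0.0226,"tz":0,"wx":0,"wy":0,"wz":0},{"tx":-0.063,"ty":-0.0226,"tz":0,"wx":0,"wy":0,"wz":0},{"tx":-0.063,"ty":-0.0226,"tz":0,"wx":0,"wy":0,"wz":0},{"tx":-0.063,"ty":-0.0226,"tz":0,"wx":0,"wy":0,"wz":0},{"tx":-0.063,"ty":-0.0226,"tz":0,"wx":0,"wy":0,"wz":0},{"tx":-0.063,"ty":-0.0226,"tz":0,"wx":0,"wy":0,"wz":0},{"tx":-0.063,"ty":-0.0226,"tz":0,"wx":0,"wy":0,"wz":0},{"tx":-0.063,"ty":-0.0226,"tz":0,"wx":0,"wy":0,"wz":0},{"tx":-0.063,"ty":-0.0226,"tz":0,"wx":0,"wy":0,"wz":0},{"tx":-0.06,"ty":-0.0226,"tz":0,"wx":0,"wy":0,"wz":0}]'
python3 -m inch '[{"tx":0,"ty":0,"tz":0,"wx":0,"wy":0.2143,"wz":0},{"tx":0,"ty":0,"tz":0,"wx":0,"wy":0.2143,"wz":0},{"tx":0,"ty":0,"tz":0,"wx":0,"wy":0.2143,"wz":0},{"tx":0,"ty":0,"tz":0,"wx":0,"wy":0.2143,"wz":0},{"tx":0,"ty":0,"tz":0,"wx":0,"wy":0.2143,"wz":0},{"tx":0,"ty":0,"tz":0,"wx":0,"wy":0.2143,"wz":0},{"tx":0,"ty":0,"tz":0,"wx":0,"wy":0.2143,"wz":0},{"tx":0,"ty":0,"tz":0,"wx":0,"wy":0,"wz":0},{"tx":0,"ty":0,"tz":0,"wx":0,"wy":0,"wz":0},{"tx":0,"ty":0,"tz":0,"wx":0,"wy":0,"wz":0}]'
python3 - <<'E'
from lib import *
goto(tr(17,0,50),ax(-RA[:,2],[1,0,0]))
E
```

```text
time: 16.38
tool_pos: [593.3, 314.6, 285.4]
ee_rot: [-3.136, 0.001, 1.565]
wrist_force: [-0.8, 0.4, -0.9]
finger_gap: 0.681
grasp_force: 64.5
time: 17.38
tool_pos: [456.8, -62.9, 286.4]
ee_rot: [-3.136, 0.0, 1.571]
wrist_force: [0.2, -0.6, -0.6]
finger_gap: 0.68
grasp_force: 64.5
time: 18.22
tool_pos: [458.4, -60.1, 287.3]
ee_rot: [-3.137, -0.784, 1.57]
wrist_force: [0.1, 0.6, -0.3]
finger_gap: 0.687
grasp_force: 64.5
turn [-0.007  0.002 -0.002] rows 0.0 shift [-0.1873  0.0032  0.2722] rows 4.0
```

```bash
python3 -m inch '[{"tx":-0.06,"ty":0.003,"tz":0.01,"wx":-0.007,"wy":0,"wz":0},{"tx":-0.06,"ty":0,"tz":0.03,"wx":0,"wy":0,"wz":0},{"tx":-0.06,"ty":0,"tz":0.05,"wx":0,"wy":0,"wz":0},{"tx":-0.007,"ty":0,"tz":0.07,"wx":0,"wy":0,"wz":0},{"tx":0,"ty":0,"tz":0.06,"wx":0,"wy":0,"wz":0},{"tx":0,"ty":0,"tz":0.05,"wx":0,"wy":0,"wz":0},{"tx":0,"ty":0,"tz":0,"wx":0,"wy":0,"wz":0},{"tx":0,"ty":0,"tz":0,"wx":0,"wy":0,"wz":0},{"tx":0,"ty":0,"tz":0,"wx":0,"wy":0,"wz":0}]'; python3 - <<'E'
from lib import *
goto(tr(17,0,26.5),ax(-RA[:,2],[1,0,0]))
E
```

```text
time: 18.97
tool_pos: [461.2, -31.8, 126.5]
ee_rot: [3.139, -0.783, 1.572]
wrist_force: [0.1, -0.2, -0.2]
finger_gap: 0.684
grasp_force: 64.5
turn [0.004 0.005 0.002] rows 0.0 shift [ 0.0002 -0.0023  0.0518] rows 0.6
```

```bash
python3 -m inch '[{"tx":0,"ty":-0.002,"tz":0.015,"wx":0,"wy":0,"wz":0},{"tx":0,"ty":0,"tz":0.015,"wx":0,"wy":0,"wz":0},{"tx":0,"ty":0,"tz":0.011,"wx":0,"wy":0,"wz":0},{"tx":0,"ty":0,"tz":0.008,"wx":0,"wy":0,"wz":0},{"tx":0,"ty":0,"tz":0.003,"wx":0,"wy":0,"wz":0},{"tx":0,"ty":0,"tz":0,"wx":0,"wy":0,"wz":0},{"tx":0,"ty":0,"tz":0,"wx":0,"wy":0,"wz":0},{"tx":0,"ty":0,"tz":0,"wx":0,"wy":0,"wz":0}]'; python3 - <<'E'
from lib import *
goto(tr(17,0,26.5),ax(-RA[:,2],[1,0,0]))
E
python3 -m inch '[{"tx":0,"ty":0,"tz":0,"wx":0,"wy":0,"wz":0},{"tx":0,"ty":0,"tz":0,"wx":0,"wy":0,"wz":0},{"tx":0,"ty":0,"tz":0,"wx":0,"wy":0,"wz":0},{"tx":0,"ty":0,"tz":0,"wx":0,"wy":0,"wz":0},{"tx":0,"ty":0,"tz":0,"wx":0,"wy":0,"wz":0}]' 0.8;  python3 -m inch '[{"tx":0,"ty":0,"tz":-0.03,"wx":0,"wy":0,"wz":0},{"tx":0,"ty":0,"tz":-0.05,"wx":0,"wy":0,"wz":0},{"tx":0,"ty":0,"tz":-0.07,"wx":0,"wy":0,"wz":0},{"tx":0,"ty":0,"tz":-0.07,"wx":0,"wy":0,"wz":0},{"tx":0,"ty":0,"tz":-0.07,"wx":0,"wy":0,"wz":0},{"tx":0,"ty":0,"tz":-0.03,"wx":0,"wy":0,"wz":0},{"tx":0,"ty":0,"tz":0,"wx":0,"wy":0,"wz":0}]'; python3 - <<'E'
from lib import *
p,W=shot("wrist","w8")
L=(W-O)@RA;X,Y,Z=L[...,0],L[...,1],L[...,2]
b=(abs(X)<68)&(abs(Y)<33)&(Z>21)&(Z<40);print("bar",rect(L,b))
h=(X<-104)&(X>-128)&(abs(Y)<40)&(Z>8)&(Z<26);print("handle",rect(L,h))
print(tool()[:3,3])
E
```

```text
time: 19.63
tool_pos: [459.4, -13.8, 107.0]
ee_rot: [-3.141, -0.785, 1.568]
wrist_force: [1.1, 0.6, -0.7]
finger_gap: 0.686
grasp_force: 64.6
turn [ 0.003  0.    -0.004] rows 0.0 shift [ 0.0022  0.0012 -0.0011] rows 0.0
time: 20.05
tool_pos: [459.3, -13.6, 107.1]
ee_rot: [-3.141, -0.785, 1.568]
wrist_force: [0.1, 0.5, -0.1]
finger_gap: 0.902
grasp_force: 0.0
time: 20.63
tool_pos: [460.4, -130.6, 221.6]
ee_rot: [3.136, -0.78, 1.568]
wrist_force: [0.6, -0.4, -0.0]
finger_gap: 0.897
grasp_force: 0.0
bar [(array([-14.8,  -0. ]), array([19.8, 60.2]), 89.9, np.float64(26.2), [276, 156, 87, 29]), (array([19.7, -0.1]), array([20.9, 59.9]), 89.6, np.float64(26.2), [278, 203, 84, 29])]
handle [(array([-115. ,    0.2]), array([22. , 50.1]), -90.0, np.float64(18.3), [281, 0, 77, 36])]
[ 459.57143583 -127.96130375  220.63457186]
```

```bash
python3 -m inch '[{"tx":0,"ty":0,"tz":-0.02,"wx":0,"wy":-0.2143,"wz":0},{"tx":0,"ty":0,"tz":-0.02,"wx":0,"wy":-0.2143,"wz":0},{"tx":0,"ty":0,"tz":0,"wx":0,"wy":-0.2143,"wz":0},{"tx":0,"ty":0,"tz":0,"wx":0,"wy":-0.2143,"wz":0},{"tx":0,"ty":0,"tz":0,"wx":0,"wy":-0.2143,"wz":0},{"tx":0,"ty":0,"tz":0,"wx":0,"wy":-0.2143,"wz":0},{"tx":0,"ty":0,"tz":0,"wx":0,"wy":-0.2143,"wz":0}]' 1; python3 -m inch '[{"tx":0,"ty":0,"tz":0,"wx":0,"wy":0,"wz":0.23},{"tx":0,"ty":0,"tz":0,"wx":0,"wy":0,"wz":0.23},{"tx":0,"ty":0,"tz":0,"wx":0,"wy":0,"wz":0.23},{"tx":0,"ty":0,"tz":0,"wx":0,"wy":0,"wz":0.23},{"tx":0,"ty":0,"tz":0,"wx":0,"wy":0,"wz":0.23},{"tx":0,"ty":0,"tz":0,"wx":0,"wy":0,"wz":0.23},{"tx":0,"ty":0,"tz":0,"wx":0,"wy":0,"wz":0.23},{"tx":0,"ty":0,"tz":0,"wx":0,"wy":0,"wz":0.23},{"tx":0,"ty":0,"tz":0,"wx":0,"wy":0,"wz":0.23},{"tx":0,"ty":0,"tz":0,"wx":0,"wy":0,"wz":0.23},{"tx":0,"ty":0,"tz":0,"wx":0,"wy":0,"wz":0.23},{"tx":0,"ty":0,"tz":0,"wx":0,"wy":0,"wz":0.23}]'
python3 - <<'E'
from lib import *
goto([490,-255,190],ax([0,0,-1],[-.02,-1,0]));print(np.round(ctrl.state()["joints"],2))
E
```

```text
time: 21.27
tool_pos: [458.3, -138.2, 234.5]
ee_rot: [-3.141, 0.003, 1.571]
wrist_force: [-0.8, -0.3, -0.6]
finger_gap: 0.997
grasp_force: 0.0
time: 22.27
tool_pos: [457.7, -137.8, 233.4]
ee_rot: [-3.139, 0.004, 0.12]
wrist_force: [0.3, -0.8, -0.4]
finger_gap: 0.996
grasp_force: 0.0
turn [-0.004  0.008  0.267] rows 1.1 shift [0.0692 0.233  0.0867] rows 3.1
[-0.18  0.59  0.61  2.03 -0.53  0.69 -0.68]
```

```bash
python3 -m inch '[{"tx":0,"ty":0,"tz":0,"wx":0,"wy":0.008,"wz":0.2},{"tx":0.014,"ty":0.047,"tz":0.017,"wx":0,"wy":0,"wz":0.067},{"tx":0.014,"ty":0.047,"tz":0.017,"wx":0,"wy":0,"wz":0},{"tx":0.014,"ty":0.047,"tz":0.017,"wx":0,"wy":0,"wz":0},{"tx":0.014,"ty":0.047,"tz":0.017,"wx":0,"wy":0,"wz":0},{"tx":0.014,"ty":0.047,"tz":0.017,"wx":0,"wy":0,"wz":0},{"tx":0,"ty":0,"tz":0,"wx":0,"wy":0,"wz":0},{"tx":0,"ty":0,"tz":0,"wx":0,"wy":0,"wz":0},{"tx":0,"ty":0,"tz":0,"wx":0,"wy":0,"wz":0}]'
python3 - <<'E'
from lib import *
p,W=shot("wrist","w9");z=W[...,2]
m=(z>15)&(z<25);print(rect(W,m)[:2])
m=(z>6)&(z<25);print(rect(W,m)[:2])
p,W=shot("top","t9");z=W[...,2];m=np.zeros(z.shape,bool);m[215:310,410:455]=1
print("top",rect(W,m&(z>15)&(z<40))[:1])
E
```

```text
time: 23.02
tool_pos: [492.2, -255.5, 191.3]
ee_rot: [-3.138, -0.001, -0.015]
wrist_force: [-0.2, 1.0, 0.0]
finger_gap: 1.001
grasp_force: 0.0
[(array([ 513.2, -256.6]), array([ 74.5, 140.6]), -1.2, np.float64(17.7), [271, 88, 108, 190]), (array([ 505. , -403.6]), array([ 42.5, 179.7]), -9.0, np.float64(17.9), [480, 70, 97, 236])]
[(array([ 482.6, -256. ]), array([ 74.5, 201.9]), -1.2, np.float64(17.6), [271, 88, 108, 254]), (array([ 505.1, -403.7]), array([ 42.6, 180. ]), -8.4, np.float64(17.6), [476, 70, 101, 236])]
top [(array([ 529.7, -255.5]), array([ 75. , 107.1]), -1.1, np.float64(18.3), [418, 225, 29, 41])]
```

View pics/w9.png

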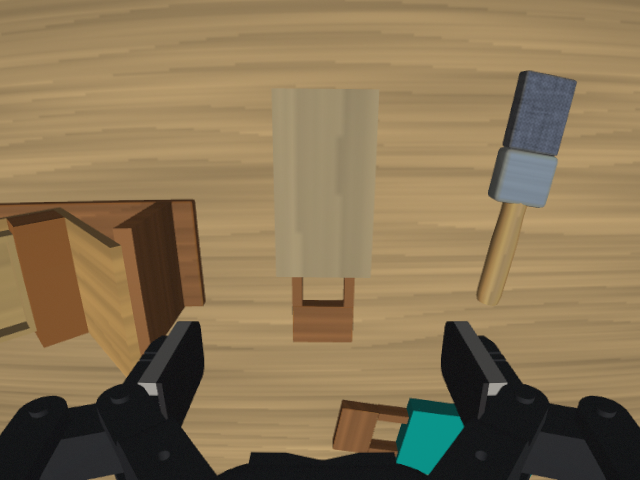

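```bash
python3 - <<'E'
from lib import *
goto([513.3,-256.3,7],ax([0,0,-1],[-.021,-1,0]))
E
```

```text
turn [-0.005 -0.005  0.013] rows 0.1 shift [0.041  0.0006 0.3702] rows 4.5
```

```bash
python3 -m inch '[{"tx":0.041,"ty":0.0006,"tz":0.03,"wx":-0.005,"wy":-0.005,"wz":0.013},{"tx":0,"ty":0,"tz":0.06,"wx":0,"wy":0,"wz":0},{"tx":0,"ty":0,"tz":0.06,"wx":0,"wy":0,"wz":0},{"tx":0,"ty":0,"tz":0.06,"wx":0,"wy":0,"wz":0},{"tx":0,"ty":0,"tz":0.05,"wx":0,"wy":0,"wz":0},{"tx":0,"ty":0,"tz":0.04,"wx":0,"wy":0,"wz":0},{"tx":0,"ty":0,"tz":0.04,"wx":0,"wy":0,"wz":0},{"tx":0,"ty":0,"tz":0.015,"wx":0,"wy":0,"wz":0},{"tx":0,"ty":0,"tz":0.012,"wx":0,"wy":0,"wz":0},{"tx":0,"ty":0,"tz":0,"wx":0,"wy":0,"wz":0},{"tx":0,"ty":0,"tz":0,"wx":0,"wy":0,"wz":0},{"tx":0,"ty":0,"tz":0,"wx":0,"wy":0,"wz":0}]'; python3 - <<'E'
from lib import *
goto([513.3,-256.3,7],ax([0,0,-1],[-.021,-1,0]))
E
python3 -m inch '[{"tx":0,"ty":0,"tz":0,"wx":0,"wy":0,"wz":0},{"tx":0,"ty":0,"tz":0,"wx":0,"wy":0,"wz":0},{"tx":0,"ty":0,"tz":0,"wx":0,"wy":0,"wz":0},{"tx":0,"ty":0,"tz":0,"wx":0,"wy":0,"wz":0},{"tx":0,"ty":0,"tz":0,"wx":0,"wy":0,"wz":0},{"tx":0,"ty":0,"tz":0,"wx":0,"wy":0,"wz":0},{"tx":0,"ty":0,"tz":0,"wx":0,"wy":0,"wz":0}]' 0.5
python3 - <<'E'
from lib import *
print(np.round(tool()[:3,3],1))
E
```

```text
time: 24.12
tool_pos: [514.6, -259.1, 10.4]
ee_rot: [3.138, -0.003, -0.023]
wrist_force: [0.5, 0.2, 0.3]
finger_gap: 0.999
grasp_force: 0.0
turn [ 0.006 -0.005 -0.004] rows 0.0 shift [-0.0026 -0.0056  0.0068] rows 0.1
time: 24.7
tool_pos: [514.5, -258.8, 10.8]
ee_rot: [3.139, -0.003, -0.024]
wrist_force: [-0.3, 1.5, 7.6]
finger_gap: 0.844
grasp_force: 68.7
[ 514.5 -258.8   10.8]
```

```bash
python3 -m inch '[{"tx":0,"ty":0,"tz":-0.015,"wx":0,"wy":0,"wz":0},{"tx":0,"ty":0,"tz":-0.03,"wx":0,"wy":0,"wz":0},{"tx":0,"ty":0,"tz":-0.05,"wx":0,"wy":0,"wz":0},{"tx":0,"ty":0,"tz":-0.06,"wx":0,"wy":0,"wz":0},{"tx":0,"ty":0,"tz":-0.07,"wx":0,"wy":0,"wz":0},{"tx":0,"ty":0,"tz":-0.07,"wx":0,"wy":0,"wz":0},{"tx":0,"ty":0,"tz":-0.07,"wx":0,"wy":0,"wz":0},{"tx":0,"ty":0,"tz":-0.07,"wx":0,"wy":0,"wz":0},{"tx":0,"ty":0,"tz":-0.07,"wx":0,"wy":0,"wz":0},{"tx":0,"ty":0,"tz":-0.04,"wx":0,"wy":0,"wz":0},{"tx":0,"ty":0,"tz":0,"wx":0,"wy":0,"wz":0},{"tx":0,"ty":0,"tz":0,"wx":0,"wy":0,"wz":0}]'
cat >> lib.py <<'E'
def heldtray(name):
    T=tool();p,W=shot("wrist",name);L=(W-T[:3,3])@T[:3,:3]
    m=(L[...,2]<25)&(L[...,2]>-25)&(abs(L[...,1])<36)&(L[...,0]>5)&(L[...,0]<90)
    A=L[m];c=np.linalg.lstsq(np.c_[A[:,:2],np.ones(len(A))],A[:,2],rcond=None)[0];print("plane z=%.3fx+%.3fy+%.1f"%tuple(c),len(A))
    m=(L[...,2]<25)&(L[...,2]>-25)&(abs(L[...,1])<48)&(L[...,0]>18)&(L[...,0]<90)
    A=L[m];print("far end x",np.percentile(A[:,0],99.5),"side edges",[np.round(np.percentile(A[(A[:,0]>a)&(A[:,0]<a+15),1],[1,99]),1) for a in(20,35,50)])
E
python3 - <<'E'
from lib import *
heldtray("w10");print(np.round(tool()[:3,3],1),np.round(ctrl.state()["joints"],2))
goto([460,-80,290],ax([0,0,-1],[1,0,0]))
E
```

```text
time: 25.7
tool_pos: [513.7, -258.3, 283.1]
ee_rot: [3.139, -0.004, -0.023]
wrist_force: [0.3, 1.0, -1.0]
finger_gap: 0.847
grasp_force: 70.0
plane z=0.023x+0.002y+-7.5 45061
far end x 68.80246376859044 side edges [array([-35.9,  36.6]), array([-35.8,  36.8]), array([-35.5,  36.8])]
[ 513.1 -257.6  281.6] [ 0.    0.66  0.69  1.7  -0.5   0.96 -0.72]
turn [ 3.000e-03  0.000e+00 -3.044e+00] rows 12.8 shift [ 0.3552 -0.1062 -0.0168] rows 4.5
```

View pics/w10.png

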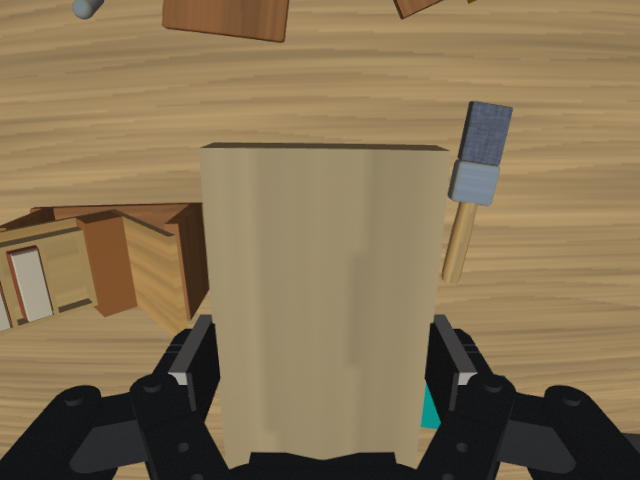

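```bash
python3 -m inch '[{"tx":0,"ty":0,"tz":0,"wx":0,"wy":0,"wz":0.2275},{"tx":0,"ty":0,"tz":0,"wx":0,"wy":0,"wz":0.2275},{"tx":0,"ty":0,"tz":0,"wx":0,"wy":0,"wz":0.2275},{"tx":0,"ty":0,"tz":0,"wx":0,"wy":0,"wz":0.2275},{"tx":0,"ty":0,"tz":0,"wx":0,"wy":0,"wz":0.2275},{"tx":0,"ty":0,"tz":0,"wx":0,"wy":0,"wz":0.2275},{"tx":0,"ty":0,"tz":0,"wx":0,"wy":0,"wz":0.2275},{"tx":0,"ty":0,"tz":0,"wx":0,"wy":0,"wz":0.2275},{"tx":0,"ty":0,"tz":0,"wx":0,"wy":0,"wz":0.2275},{"tx":0,"ty":0,"tz":0,"wx":0,"wy":0,"wz":0.2275},{"tx":0,"ty":0,"tz":0,"wx":0,"wy":0,"wz":0.2275},{"tx":0,"ty":0,"tz":0,"wx":0,"wy":0,"wz":0.2275}]'
python3 -m inch '[{"tx":0,"ty":0,"tz":0,"wx":0,"wy":0,"wz":0.2275},{"tx":0,"ty":0,"tz":0,"wx":0,"wy":0,"wz":0},{"tx":0,"ty":0,"tz":0,"wx":0,"wy":0,"wz":0}]'
python3 - <<'E'
from lib import *
print(np.round(ctrl.state()["joints"],2))
goto([460,-60,300],ax([0,0,-1],[-1,0,0]))
E
```

```text
time: 26.75
tool_pos: [512.7, -257.4, 279.8]
ee_rot: [3.139, -0.0, -1.459]
wrist_force: [-0.0, 0.4, -1.8]
finger_gap: 0.845
grasp_force: 70.0
time: 27.0
tool_pos: [512.8, -257.7, 280.1]
ee_rot: [3.14, -0.001, -1.569]
wrist_force: [0.1, 0.8, -2.4]
finger_gap: 0.845
grasp_force: 70.0
[-0.17  0.83  1.13  1.71 -0.82  1.15 -1.94]
turn [ 0.004 -0.002  0.003] rows 0.0 shift [-0.3954  0.1057 -0.0397] rows 4.9
```

```bash
python3 -m inch '[{"tx":-0.03,"ty":0.015,"tz":-0.02,"wx":0,"wy":0,"wz":0},{"tx":-0.06,"ty":0.015,"tz":-0.02,"wx":0,"wy":0,"wz":0},{"tx":-0.06,"ty":0.015,"tz":0,"wx":0,"wy":0,"wz":0},{"tx":-0.06,"ty":0.015,"tz":0,"wx":0,"wy":0,"wz":0},{"tx":-0.06,"ty":0.015,"tz":0,"wx":0,"wy":0,"wz":0},{"tx":-0.06,"ty":0.015,"tz":0,"wx":0,"wy":0,"wz":0},{"tx":-0.06,"ty":0.015,"tz":0,"wx":0,"wy":0,"wz":0}]'
python3 -m inch '[{"tx":0,"ty":0,"tz":0,"wx":0,"wy":-0.15,"wz":0},{"tx":0,"ty":0,"tz":0,"wx":0,"wy":-0.15,"wz":0},{"tx":0,"ty":0,"tz":0,"wx":0,"wy":-0.15,"wz":0},{"tx":0,"ty":0,"tz":0,"wx":0,"wy":-0.15,"wz":0},{"tx":0,"ty":0,"tz":0,"wx":0,"wy":-0.15,"wz":0},{"tx":0,"ty":0,"tz":0,"wx":0,"wy":-0.15,"wz":0},{"tx":0,"ty":0,"tz":0,"wx":0,"wy":-0.15,"wz":0},{"tx":0,"ty":0,"tz":0,"wx":0,"wy":-0.15,"wz":0},{"tx":0,"ty":0,"tz":0,"wx":0,"wy":-0.15,"wz":0},{"tx":0,"ty":0,"tz":0,"wx":0,"wy":-0.15,"wz":0},{"tx":0,"ty":0,"tz":0,"wx":0,"wy":0,"wz":0},{"tx":0,"ty":0,"tz":0,"wx":0,"wy":0,"wz":0}]'
python3 - <<'E'
from lib import *
heldtray("w11")
print(np.round(ctrl.state()["joints"],2))
goto(tr(0,0,80),ax(-RA[:,2],[-1,0,0]))
E
```

```text
time: 27.58
tool_pos: [460.2, -61.7, 300.8]
ee_rot: [-3.141, -0.001, -1.569]
wrist_force: [1.4, -0.1, -1.7]
finger_gap: 0.847
grasp_force: 70.0
time: 28.58
tool_pos: [460.9, -64.1, 300.6]
ee_rot: [-3.14, 0.782, -1.571]
wrist_force: [0.4, -0.8, -0.3]
finger_gap: 0.844
grasp_force: 70.0
plane z=0.026x+-0.001y+-7.8 45168
far end x 68.7395838318167 side edges [array([-36.1,  36.5]), array([-35.9,  36.7]), array([-35.7,  36.6])]
[ 0.05  0.76  0.76  1.88 -0.98  1.55 -1.83]
turn [-0.003 -0.007  0.002] rows 0.0 shift [0.1683 0.0021 0.2362] rows 3.5
```

```bash
python3 -m inch '[{"tx":0.056,"ty":0.002,"tz":0.03,"wx":-0.003,"wy":-0.007,"wz":0.002},{"tx":0.056,"ty":0,"tz":0.05,"wx":0,"wy":0,"wz":0},{"tx":0.056,"ty":0,"tz":0.05,"wx":0,"wy":0,"wz":0},{"tx":0,"ty":0,"tz":0.05,"wx":0,"wy":0,"wz":0},{"tx":0,"ty":0,"tz":0.05,"wx":0,"wy":0,"wz":0},{"tx":0,"ty":0,"tz":0.04,"wx":0,"wy":0,"wz":0},{"tx":0,"ty":0,"tz":0,"wx":0,"wy":0,"wz":0},{"tx":0,"ty":0,"tz":0,"wx":0,"wy":0,"wz":0},{"tx":0,"ty":0,"tz":0,"wx":0,"wy":0,"wz":0},{"tx":0,"ty":0,"tz":0,"wx":0,"wy":0,"wz":0}]'
python3 - <<'E'
from lib import *
heldtray("w12")
for _ in range(2): goto(tr(0,.5,29),ax(-RA[:,2],[-1,0,0]));ctrl.read_camera("top")
W=np.load("pics/w12.npz")["W"];L=(W-O)@RA;X,Y,Z=L[...,0],L[...,1],L[...,2]
q=(X>72)&(X<120)&(abs(Y)<50)&(Z>28)&(Z<38);print("sqbar",q.sum(),[np.round(np.nanpercentile(v[q],[1,50,99]),1) for v in(X,Y,Z)])
E
```

```text
time: 29.47
tool_pos: [460.8, -28.3, 146.7]
ee_rot: [-3.141, 0.783, -1.571]
wrist_force: [-0.1, 0.6, -0.7]
finger_gap: 0.846
grasp_force: 69.9
plane z=0.026x+-0.001y+-7.8 45166
far end x 68.74296863135511 side edges [array([-36. ,  36.5]), array([-35.9,  36.7]), array([-35.7,  36.7])]
turn [-0.002 -0.003 -0.001] rows 0.0 shift [-0.0003  0.0004  0.0702] rows 0.8
turn [-0.002 -0.003 -0.001] rows 0.0 shift [-0.0001  0.0002  0.0699] rows 0.8
sqbar 20770 [array([ 72.3,  87.8, 101.9]), array([-44.7,  -0.3,  43.4]), array([30.8, 32.4, 35.9])]
```

View pics/w12.png

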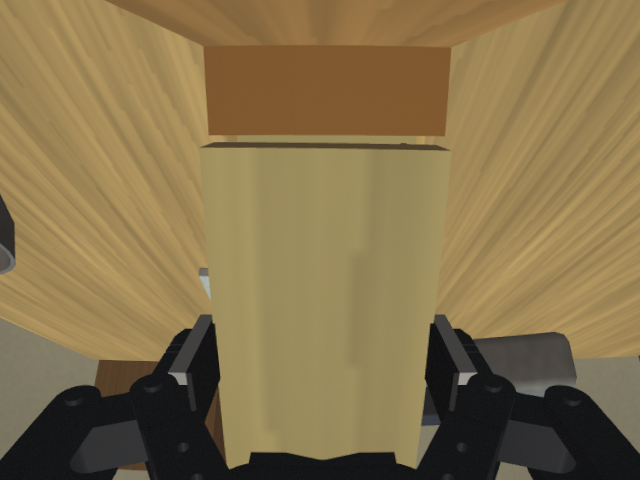

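```bash
python3 -m inch '[{"tx":0,"ty":0,"tz":0.01,"wx":0,"wy":0.025,"wz":0},{"tx":0,"ty":0,"tz":0.02,"wx":0,"wy":0.025,"wz":0},{"tx":0,"ty":0,"tz":0.02,"wx":0,"wy":0,"wz":0},{"tx":0,"ty":0,"tz":0.01,"wx":0,"wy":0,"wz":0},{"tx":0,"ty":0,"tz":0,"wx":0,"wy":0,"wz":0},{"tx":0,"ty":0,"tz":0,"wx":0,"wy":0,"wz":0},{"tx":0,"ty":0,"tz":0,"wx":0,"wy":0,"wz":0},{"tx":0,"ty":0,"tz":0,"wx":0,"wy":0,"wz":0}]'
python3 - <<'E'
from lib import *
goto(tr(-1,.5,29),ax(-RA[:,2],[-1,0,0]))
E
python3 -m inch '[{"tx":0,"ty":0,"tz":0.005,"wx":0,"wy":0,"wz":0},{"tx":0,"ty":0,"tz":0.004,"wx":0,"wy":0,"wz":0},{"tx":0,"ty":0,"tz":0,"wx":0,"wy":0,"wz":0},{"tx":0,"ty":0,"tz":0,"wx":0,"wy":0,"wz":0},{"tx":0,"ty":0,"tz":0,"wx":0,"wy":0,"wz":0}]'
python3 - <<'E'
from lib import *
goto(tr(-1,.5,29),ax(-RA[:,2],[-1,0,0]))
E
```

```text
time: 30.28
tool_pos: [460.4, -6.8, 125.0]
ee_rot: [3.141, 0.76, -1.572]
wrist_force: [0.1, 0.1, -1.0]
finger_gap: 0.843
grasp_force: 70.0
turn [-0.001 -0.049 -0.002] rows 0.2 shift [-0.0028 -0.0002  0.0092] rows 0.1
time: 30.7
tool_pos: [460.5, -4.0, 121.8]
ee_rot: [3.142, 0.76, -1.573]
wrist_force: [-0.4, -5.8, 5.1]
finger_gap: 0.847
grasp_force: 70.8
turn [-0.003 -0.049 -0.003] rows 0.2 shift [-0.0035 -0.0001  0.0009] rows 0.0
```

```bash
python3 -m inch '[{"tx":0,"ty":0,"tz":0,"wx":0,"wy":0,"wz":0},{"tx":0,"ty":0,"tz":0,"wx":0,"wy":0,"wz":0},{"tx":0,"ty":0,"tz":0,"wx":0,"wy":0,"wz":0},{"tx":0,"ty":0,"tz":0,"wx":0,"wy":0,"wz":0},{"tx":0,"ty":0,"tz":0,"wx":0,"wy":0,"wz":0}]' 1
python3 -m inch '[{"tx":0,"ty":0,"tz":-0.03,"wx":0,"wy":0,"wz":0},{"tx":0,"ty":0,"tz":-0.06,"wx":0,"wy":0,"wz":0},{"tx":0,"ty":0,"tz":-0.08,"wx":0,"wy":0,"wz":0},{"tx":0,"ty":0,"tz":-0.08,"wx":0,"wy":0,"wz":0},{"tx":0,"ty":0,"tz":-0.08,"wx":0,"wy":0,"wz":0},{"tx":0,"ty":0,"tz":-0.04,"wx":0,"wy":0,"wz":0},{"tx":0,"ty":0,"tz":0,"wx":0,"wy":0,"wz":0}]'
python3 - <<'E'
from lib import *
p,W=shot("wrist","w13");L=(W-O)@RA;X,Y,Z=L[...,0],L[...,1],L[...,2]
b=(X>-75)&(X<69)&(abs(Y)<45)&(Z>30)&(Z<42);print("b",rect(L,b)[:1]);A=L[(abs(X)<60)&(abs(Y)<30)&(Z>30)&(Z<44)];print(np.linalg.lstsq(np.c_[A[:,:2],np.ones(len(A))],A[:,2],rcond=None)[0])
p,W=shot("top","t13");L=(W-O)@RA;X,Y,Z=L[...,0],L[...,1],L[...,2]
for lo,hi in((-95,-50),(-145,-92),(-60,68)):
    b=(X>lo)&(X<hi)&(abs(Y)<45)&(Z>20)&(Z<44);A=L[b];print(b.sum(),A.min(0) if len(A) else 0,A.max(0) if len(A) else 0,np.median(A,0) if len(A) else 0)
E
```

```text
time: 31.12
tool_pos: [460.1, -2.6, 121.7]
ee_rot: [3.14, 0.761, -1.572]
wrist_force: [0.2, -1.3, 1.1]
finger_gap: 0.999
grasp_force: 0.0
time: 31.7
tool_pos: [461.5, -135.3, 257.8]
ee_rot: [-3.135, 0.754, -1.572]
wrist_force: [0.4, -0.5, 0.1]
finger_gap: 0.997
grasp_force: 0.0
b [(array([-2.9,  0.2]), array([ 74.4, 144. ]), -0.6, np.float64(37.1), [276, 125, 102, 179])]
[1.24437657e-02 1.38476698e-02 3.70332812e+01]
423 [-93.84944649 -37.30004068  20.10380527] [-50.16339733  37.91898631  39.65907067] [-68.6487569    1.18296005  34.86012073]
344 [-134.83698255  -22.93564839   20.0504692 ] [-92.32482499  26.53203294  34.76831068] [-119.96921578    1.16184837   30.14457726]
1170 [-59.80941649 -40.99854237  21.44056864] [67.89930687 43.77249226 42.6675605 ] [ 0.6781465   0.04214687 37.1474469 ]
```

View pics/w13.png

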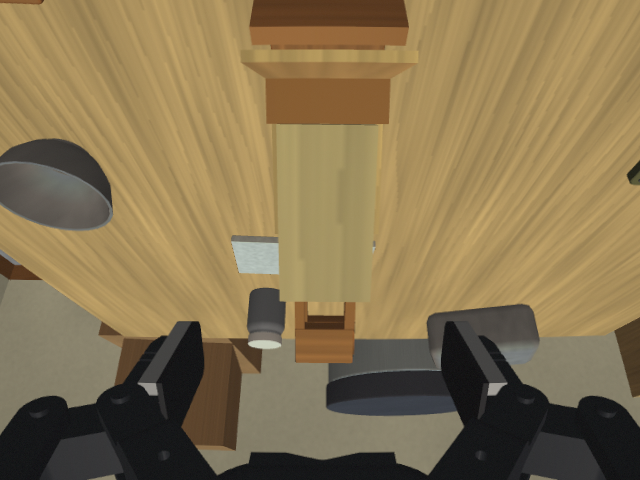

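```bash
python3 -m inch '[{"tx":0,"ty":0,"tz":-0.04,"wx":0,"wy":0.207,"wz":0},{"tx":0,"ty":0,"tz":-0.04,"wx":0,"wy":0.207,"wz":0},{"tx":0,"ty":0,"tz":-0.04,"wx":0,"wy":0.207,"wz":0},{"tx":0,"ty":0,"tz":0,"wx":0,"wy":0.207,"wz":0},{"tx":0,"ty":0,"tz":0,"wx":0,"wy":0.207,"wz":0},{"tx":0,"ty":0,"tz":0,"wx":0,"wy":0.207,"wz":0},{"tx":0,"ty":0,"tz":0,"wx":0,"wy":0.207,"wz":0}]'
python3 -m inch '[{"tx":0,"ty":0,"tz":0,"wx":0,"wy":0,"wz":-0.2308},{"tx":0,"ty":0,"tz":0,"wx":0,"wy":0,"wz":-0.2308},{"tx":0,"ty":0,"tz":0,"wx":0,"wy":0,"wz":-0.2308},{"tx":0,"ty":0,"tz":0,"wx":0,"wy":0,"wz":-0.2308},{"tx":0,"ty":0,"tz":0,"wx":0,"wy":0,"wz":-0.2308},{"tx":0,"ty":0,"tz":0,"wx":0,"wy":0,"wz":-0.2308},{"tx":0,"ty":0,"tz":0,"wx":0,"wy":0,"wz":-0.2308},{"tx":0,"ty":0,"tz":0,"wx":0,"wy":0,"wz":-0.2308},{"tx":0,"ty":0,"tz":0,"wx":0,"wy":0,"wz":-0.2308},{"tx":0,"ty":0,"tz":0,"wx":0,"wy":0,"wz":-0.2308},{"tx":0,"ty":0,"tz":0,"wx":0,"wy":0,"wz":-0.2308},{"tx":0,"ty":0,"tz":0,"wx":0,"wy":0,"wz":-0.2308}]'
python3 -m inch '[{"tx":0,"ty":0,"tz":0,"wx":0,"wy":0,"wz":-0.2308},{"tx":0,"ty":0,"tz":0,"wx":0,"wy":0,"wz":0},{"tx":0,"ty":0,"tz":0,"wx":0,"wy":0,"wz":0}]'
python3 - <<'E'
from lib import *
print(np.round(ctrl.state()["joints"],2))
goto([460,150,330],ax([0,0,-1],[0,-1,0]))
E
```

```text
time: 32.38
tool_pos: [459.6, -164.9, 302.3]
ee_rot: [3.14, -0.0, -1.569]
wrist_force: [-0.2, 0.3, -0.1]
finger_gap: 1.003
grasp_force: 0.0
time: 33.38
tool_pos: [459.0, -164.3, 301.3]
ee_rot: [-3.138, 0.005, -0.112]
wrist_force: [0.1, 0.2, -1.0]
finger_gap: 1.001
grasp_force: 0.0
time: 33.63
tool_pos: [459.3, -165.2, 301.9]
ee_rot: [-3.138, 0.004, -0.001]
wrist_force: [-0.3, -0.4, -0.6]
finger_gap: 0.998
grasp_force: 0.0
[ 0.28  0.43 -0.05  1.89  0.02  0.83 -1.35]
turn [-0.008  0.007 -0.003] rows 0.0 shift [ 0.0013 -0.6304 -0.0563] rows 7.6
```

```bash
python3 -m inch '[{"tx":0,"ty":-0.04,"tz":-0.03,"wx":0,"wy":0,"wz":0},{"tx":0,"ty":-0.07,"tz":-0.026,"wx":0,"wy":0,"wz":0},{"tx":0,"ty":-0.075,"tz":0,"wx":0,"wy":0,"wz":0},{"tx":0,"ty":-0.075,"tz":0,"wx":0,"wy":0,"wz":0},{"tx":0,"ty":-0.075,"tz":0,"wx":0,"wy":0,"wz":0},{"tx":0,"ty":-0.075,"tz":0,"wx":0,"wy":0,"wz":0},{"tx":0,"ty":-0.075,"tz":0,"wx":0,"wy":0,"wz":0},{"tx":0,"ty":-0.075,"tz":0,"wx":0,"wy":0,"wz":0},{"tx":0,"ty":-0.07,"tz":0,"wx":0,"wy":0,"wz":0}]'
python3 -m inch '[{"tx":0,"ty":0,"tz":0,"wx":-0.2143,"wy":0,"wz":0},{"tx":0,"ty":0,"tz":0,"wx":-0.2143,"wy":0,"wz":0},{"tx":0,"ty":0,"tz":0,"wx":-0.2143,"wy":0,"wz":0},{"tx":0,"ty":0,"tz":0,"wx":-0.2143,"wy":0,"wz":0},{"tx":0,"ty":0,"tz":0,"wx":-0.2143,"wy":0,"wz":0},{"tx":0,"ty":0,"tz":0,"wx":-0.2143,"wy":0,"wz":0},{"tx":0,"ty":0,"tz":0,"wx":-0.2143,"wy":0,"wz":0},{"tx":0,"ty":0,"tz":0,"wx":0,"wy":0,"wz":0},{"tx":0,"ty":0,"tz":0,"wx":0,"wy":0,"wz":0},{"tx":0,"ty":0,"tz":0,"wx":0,"wy":0,"wz":0}]'
python3 - <<'E'
from lib import *
print(np.round(ctrl.state()["joints"],2),np.round(tool()[:3],2))
p,W=shot("wrist","w14");L=(W-O)@RA;X,Y,Z=L[...,0],L[...,1],L[...,2]
for lo,hi in((-145,-92),(-70,60)):
    b=(X>lo)&(X<hi)&(abs(Y)<42)&(Z>20)&(Z<44);A=L[b];print(b.sum(),np.round([np.percentile(A,q,axis=0) for q in(1,50,99)],1) if len(A) else 0)
R=ax(RA[:,0],-RA[:,2]);print(R)
goto(tr(-180,0,18),R)
E
```

```text
time: 34.38
tool_pos: [459.1, 151.0, 331.2]
ee_rot: [-3.139, 0.002, -0.002]
wrist_force: [0.7, -0.5, -0.0]
finger_gap: 0.997
grasp_force: 0.0
time: 35.22
tool_pos: [460.2, 147.3, 332.1]
ee_rot: [2.359, -0.0, -0.003]
wrist_force: [-0.2, -0.5, -0.3]
finger_gap: 1.0
grasp_force: 0.0
[-0.83  0.65  0.12  1.68  0.5   1.4  -2.52] [[  1.    -0.    -0.   460.25]
 [ -0.    -0.71  -0.7  147.25]
 [  0.     0.7   -0.71 332.08]]
2017 [[-133.9  -21.7   20.2]
 [-131.9    6.4   27.5]
 [ -94.8   27.5   31.1]]
1805 [[-70.  -34.9  20.7]
 [-34.4  13.6  36.6]
 [ 56.7  38.8  38.1]]
[[-1.          0.          0.        ]
 [ 0.          0.70710678 -0.70710678]
 [-0.         -0.70710678 -0.70710678]]
turn [0.006 0.011 5.994] rows 25.1 shift [0.0009 0.1079 0.1499] rows 2.2
```

View pics/w14.png

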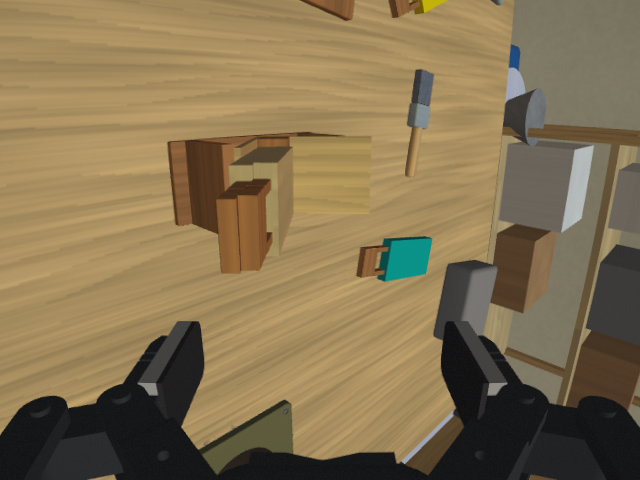

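```bash
python3 -m inch '[{"tx":0,"ty":0,"tz":0,"wx":0,"wy":0,"wz":-0.2308},{"tx":0,"ty":0,"tz":0,"wx":0,"wy":0,"wz":-0.2308},{"tx":0,"ty":0,"tz":0,"wx":0,"wy":0,"wz":-0.2308},{"tx":0,"ty":0,"tz":0,"wx":0,"wy":0,"wz":-0.2308},{"tx":0,"ty":0,"tz":0,"wx":0,"wy":0,"wz":-0.2308},{"tx":0,"ty":0,"tz":0,"wx":0,"wy":0,"wz":-0.2308},{"tx":0,"ty":0,"tz":0,"wx":0,"wy":0,"wz":-0.2308},{"tx":0,"ty":0,"tz":0,"wx":0,"wy":0,"wz":-0.2308},{"tx":0,"ty":0,"tz":0,"wx":0,"wy":0,"wz":-0.2308},{"tx":0,"ty":0,"tz":0,"wx":0,"wy":0,"wz":-0.2308},{"tx":0,"ty":0,"tz":0,"wx":0,"wy":0,"wz":-0.2308},{"tx":0,"ty":0,"tz":0,"wx":0,"wy":0,"wz":-0.2308}]'
python3 -m inch '[{"tx":0,"ty":0,"tz":0,"wx":0,"wy":0,"wz":-0.2308},{"tx":0,"ty":0,"tz":0,"wx":0,"wy":0,"wz":-0.2308},{"tx":0,"ty":0,"tz":0,"wx":0,"wy":0,"wz":-0.2308},{"tx":0,"ty":0,"tz":0,"wx":0,"wy":0,"wz":-0.2308},{"tx":0,"ty":0,"tz":0,"wx":0,"wy":0,"wz":-0.2308},{"tx":0,"ty":0,"tz":0,"wx":0,"wy":0,"wz":-0.2308},{"tx":0,"ty":0,"tz":0,"wx":0,"wy":0,"wz":-0.2308},{"tx":0,"ty":0,"tz":0,"wx":0,"wy":0,"wz":-0.2308},{"tx":0,"ty":0,"tz":0,"wx":0,"wy":0,"wz":-0.2308},{"tx":0,"ty":0,"tz":0,"wx":0,"wy":0,"wz":-0.2308},{"tx":0,"ty":0,"tz":0,"wx":0,"wy":0,"wz":-0.2308},{"tx":0,"ty":0,"tz":0,"wx":0,"wy":0,"wz":-0.2308}]'
python3 -m inch '[{"tx":0,"ty":0,"tz":0,"wx":0,"wy":0,"wz":-0.2308},{"tx":0,"ty":0,"tz":0,"wx":0,"wy":0,"wz":-0.2308},{"tx":0,"ty":0,"tz":0,"wx":0,"wy":0,"wz":0},{"tx":0,"ty":0,"tz":0,"wx":0,"wy":0,"wz":0},{"tx":0,"ty":0,"tz":0,"wx":0,"wy":0,"wz":0}]'
python3 - <<'E'
from lib import *
print(np.round(ctrl.state()["joints"],2),np.round(tool()[:3],2))
p,W=shot("wrist","w15")
for n in("w14","w15"):
    W=np.load(f"pics/{n}.npz")["W"];L=(W-O)@RA;X,Y,Z=L[...,0],L[...,1],L[...,2]
    for lo,hi in((6,16),(21,29)):
        b=(X>-140)&(X<-120)&(abs(Y)<42)&(Z>lo)&(Z<hi);A=L[b];print(n,b.sum(),np.round([np.percentile(A,q,axis=0) for q in(1,50,99)],1).tolist() if len(A) else 0)
    # outer end faces: rows of Z for X near -132
    b=(X>-138)&(X<-124)&(abs(Y)<20);print("Z extent",np.round(np.nanpercentile(Z[b],[1,99]),1))
R=ax(RA[:,0],-RA[:,2])
goto(tr(-170,0,18),R)
E
```

```text
time: 36.27
tool_pos: [460.7, 146.3, 333.3]
ee_rot: [3.026, 0.775, 1.403]
wrist_force: [0.2, -0.2, 0.5]
finger_gap: 0.998
grasp_force: 0.0
time: 37.27
tool_pos: [460.8, 146.2, 333.3]
ee_rot: [-2.374, 0.167, 2.969]
wrist_force: [-0.4, -0.6, -1.2]
finger_gap: 1.005
grasp_force: 0.0
time: 37.68
tool_pos: [460.6, 147.2, 332.6]
ee_rot: [-2.359, 0.003, 3.137]
wrist_force: [0.3, -0.5, 0.4]
finger_gap: 0.999
grasp_force: 0.0
[-0.39  0.72 -0.67  1.65  0.75  1.71  0.26] [[ -1.     0.    -0.   460.58]
 [  0.     0.71  -0.71 147.16]
 [ -0.    -0.71  -0.71 332.58]]
w14 1230 [[-133.8, -24.2, 6.1], [-132.2, 2.7, 11.0], [-122.9, 25.4, 15.9]]
w14 1005 [[-134.1, -22.0, 21.1], [-132.4, 4.8, 25.0], [-123.1, 27.5, 28.9]]
Z extent [ 4.4 30.6]
w15 1230 [[-133.9, -25.2, 6.1], [-132.3, -2.7, 11.0], [-121.4, 24.0, 15.9]]
w15 994 [[-134.1, -23.0, 21.1], [-132.5, -0.6, 25.0], [-121.9, 26.6, 28.9]]
Z extent [ 4.6 30.5]
turn [ 0.004 -0.002 -0.007] rows 0.0 shift [0.001  0.1065 0.1706] rows 2.4
```

View pics/w15.png

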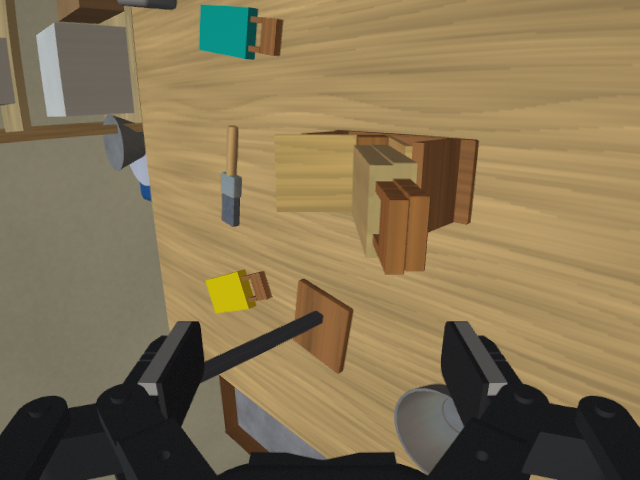

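```bash
python3 -m inch '[{"tx":0,"ty":0.053,"tz":0,"wx":0,"wy":0,"wz":0},{"tx":0,"ty":0.053,"tz":0.04,"wx":0,"wy":0,"wz":0},{"tx":0,"ty":0,"tz":0.07,"wx":0,"wy":0,"wz":0},{"tx":0,"ty":0,"tz":0.06,"wx":0,"wy":0,"wz":0},{"tx":0,"ty":0,"tz":0,"wx":0,"wy":0,"wz":0},{"tx":0,"ty":0,"tz":0,"wx":0,"wy":0,"wz":0},{"tx":0,"ty":0,"tz":0,"wx":0,"wy":0,"wz":0}]'
python3 - <<'E'
from lib import *
R=ax(RA[:,0],-RA[:,2])
for _ in range(2): goto(tr(-107,1,17.7),R);ctrl.read_camera("top")
E
```

```text
time: 38.32
tool_pos: [460.5, 126.3, 234.6]
ee_rot: [-2.359, 0.0, 3.141]
wrist_force: [-0.7, -0.4, -1.2]
finger_gap: 1.0
grasp_force: 0.0
turn [ 0.006 -0.001 -0.002] rows 0.0 shift [-0.001  -0.0014  0.1284] rows 1.5
turn [ 0.008  0.001 -0.002] rows 0.0 shift [-0.0008 -0.0019  0.1295] rows 1.6
```

```bash
python3 -m inch '[{"tx":-0.001,"ty":-0.0017,"tz":0.03,"wx":0.007,"wy":0,"wz":-0.002},{"tx":0,"ty":0,"tz":0.04,"wx":0,"wy":0,"wz":0},{"tx":0,"ty":0,"tz":0.04,"wx":0,"wy":0,"wz":0},{"tx":0,"ty":0,"tz":0.019,"wx":0,"wy":0,"wz":0},{"tx":0,"ty":0,"tz":0,"wx":0,"wy":0,"wz":0},{"tx":0,"ty":0,"tz":0,"wx":0,"wy":0,"wz":0},{"tx":0,"ty":0,"tz":0,"wx":0,"wy":0,"wz":0}]'
python3 - <<'E'
from lib import *
R=ax(RA[:,0],-RA[:,2])
for _ in range(2): goto(tr(-107,1,17.7),R);ctrl.read_camera("top")
E
python3 -m inch '[{"tx":0,"ty":0,"tz":0,"wx":0,"wy":0,"wz":0},{"tx":0,"ty":0,"tz":0,"wx":0,"wy":0,"wz":0},{"tx":0,"ty":0,"tz":0,"wx":0,"wy":0,"wz":0},{"tx":0,"ty":0,"tz":0,"wx":0,"wy":0,"wz":0},{"tx":0,"ty":0,"tz":0,"wx":0,"wy":0,"wz":0},{"tx":0,"ty":0,"tz":0,"wx":0,"wy":0,"wz":0},{"tx":0,"ty":0,"tz":0,"wx":0,"wy":0,"wz":0},{"tx":0,"ty":0,"tz":0,"wx":0,"wy":0,"wz":0},{"tx":0,"ty":0,"tz":0,"wx":0,"wy":0,"wz":0},{"tx":0,"ty":0,"tz":0,"wx":0,"wy":0,"wz":0},{"tx":0,"ty":0,"tz":0,"wx":0,"wy":0,"wz":0},{"tx":0,"ty":0,"tz":0,"wx":0,"wy":0,"wz":0}]' -0.8
python3 - <<'E'
from lib import *
R=ax(RA[:,0],-RA[:,2])
for _ in range(2): goto(tr(-107,1,17.7),R);ctrl.read_camera("top")
E
```

```text
time: 39.0
tool_pos: [461.0, 80.7, 189.5]
ee_rot: [-2.356, -0.001, -3.14]
wrist_force: [0.1, 0.4, -0.3]
finger_gap: 0.998
grasp_force: 0.0
turn [0.    0.    0.003] rows 0.0 shift [ 0.     -0.0005  0.0001] rows 0.0
turn [0.001 0.001 0.003] rows 0.0 shift [ 0.0001 -0.0006  0.0004] rows 0.0
time: 40.1
tool_pos: [460.8, 79.7, 189.3]
ee_rot: [-2.355, -0.002, -3.141]
wrist_force: [0.1, 2.3, 3.9]
finger_gap: 0.296
grasp_force: 60.4
turn [-0.003 -0.001  0.003] rows 0.0 shift [-0.0004  0.0005 -0.0016] rows 0.0
turn [-0.003 -0.001  0.003] rows 0.0 shift [-0.0005  0.0005 -0.0016] rows 0.0
```

```bash
python3 -m inch '[{"tx":0,"ty":0,"tz":-0.005,"wx":0,"wy":0,"wz":0},{"tx":0,"ty":0,"tz":-0.01,"wx":0,"wy":0,"wz":0},{"tx":0,"ty":0,"tz":-0.01,"wx":0,"wy":0,"wz":0},{"tx":0,"ty":0,"tz":-0.005,"wx":0,"wy":0,"wz":0},{"tx":0,"ty":0,"tz":0,"wx":0,"wy":0,"wz":0},{"tx":0,"ty":0,"tz":0,"wx":0,"wy":0,"wz":0}]'
python3 -m inch '[{"tx":0,"ty":-0.018,"tz":0.0004,"wx":-0.0833,"wy":0,"wz":0},{"tx":0,"ty":-0.018,"tz":0.0004,"wx":-0.0833,"wy":0,"wz":0},{"tx":0,"ty":-0.018,"tz":0.0004,"wx":-0.0833,"wy":0,"wz":0},{"tx":0,"ty":-0.018,"tz":0.0004,"wx":-0.0833,"wy":0,"wz":0},{"tx":0,"ty":-0.018,"tz":0.0004,"wx":-0.0833,"wy":0,"wz":0},{"tx":0,"ty":-0.018,"tz":0.0004,"wx":-0.0833,"wy":0,"wz":0}]'
cat >> lib.py <<'E'
def piv():
    T=tool();r=T[1:3,3]-[-54.8,54.9];print("radius %.1f ang %.1f toolz ang %.1f x %.1f"%(np.hypot(*r),np.degrees(np.arctan2(r[1],r[0])),np.degrees(np.arctan2(-T[2,2],-T[1,2])),T[0,3]),np.round(T[0],3))
E
python3 - <<'E'
from lib import *
for _ in range(2): piv();ctrl.read_camera("top")
E
```

```text
time: 40.7
tool_pos: [460.8, 90.3, 199.8]
ee_rot: [-2.355, -0.002, -3.141]
wrist_force: [-0.8, 0.1, -2.4]
finger_gap: 0.298
grasp_force: 59.6
time: 41.2
tool_pos: [460.7, 47.2, 232.8]
ee_rot: [-2.618, -0.002, -3.141]
wrist_force: [0.0, -0.8, -2.6]
finger_gap: 0.298
grasp_force: 59.6
radius 205.1 ang 60.2 toolz ang 60.0 x 460.7 [-1.00000e+00 -2.00000e-03 -1.00000e-03  4.60675e+02]
radius 204.5 ang 61.3 toolz ang 59.9 x 460.8 [-1.00000e+00  3.00000e-03 -2.00000e-03  4.60819e+02]
```

Radius and angle hold; continue the swing.

```bash
python3 -m inch '[{"tx":0,"ty":-0.018,"tz":0.0004,"wx":-0.0833,"wy":0,"wz":0},{"tx":0,"ty":-0.018,"tz":0.0004,"wx":-0.0833,"wy":0,"wz":0},{"tx":0,"ty":-0.018,"tz":0.0004,"wx":-0.0833,"wy":0,"wz":0},{"tx":0,"ty":-0.018,"tz":0.0004,"wx":-0.0833,"wy":0,"wz":0},{"tx":0,"ty":-0.018,"tz":0.0004,"wx":-0.0833,"wy":0,"wz":0},{"tx":0,"ty":-0.018,"tz":0.0004,"wx":-0.0833,"wy":0,"wz":0},{"tx":0,"ty":-0.018,"tz":0.0004,"wx":-0.0833,"wy":0,"wz":0},{"tx":0,"ty":-0.018,"tz":0.0004,"wx":-0.0833,"wy":0,"wz":0},{"tx":0,"ty":-0.018,"tz":0.0004,"wx":-0.0833,"wy":0,"wz":0},{"tx":0,"ty":-0.018,"tz":0.0004,"wx":-0.0833,"wy":0,"wz":0},{"tx":0,"ty":-0.018,"tz":0.0004,"wx":-0.0833,"wy":0,"wz":0},{"tx":0,"ty":-0.018,"tz":0.0004,"wx":-0.0833,"wy":0,"wz":0}]'
python3 -m inch '[{"tx":0,"ty":-0.018,"tz":0.0004,"wx":-0.0833,"wy":0,"wz":0},{"tx":0,"ty":-0.018,"tz":0.0004,"wx":-0.0833,"wy":0,"wz":0},{"tx":0,"ty":-0.018,"tz":0.0004,"wx":-0.0833,"wy":0,"wz":0},{"tx":0,"ty":-0.018,"tz":0.0004,"wx":-0.0833,"wy":0,"wz":0},{"tx":0,"ty":-0.018,"tz":0.0004,"wx":-0.0833,"wy":0,"wz":0},{"tx":0,"ty":-0.018,"tz":0.0004,"wx":-0.0833,"wy":0,"wz":0},{"tx":0,"ty":-0.018,"tz":0.0004,"wx":-0.0833,"wy":0,"wz":0},{"tx":0,"ty":-0.018,"tz":0.0004,"wx":-0.0833,"wy":0,"wz":0},{"tx":0,"ty":-0.018,"tz":0.0004,"wx":-0.0833,"wy":0,"wz":0},{"tx":0,"ty":-0.018,"tz":0.0004,"wx":-0.0833,"wy":0,"wz":0}]'
python3 -m inch '[{"tx":0,"ty":0,"tz":0,"wx":0,"wy":0,"wz":0},{"tx":0,"ty":0,"tz":0,"wx":0,"wy":0,"wz":0},{"tx":0,"ty":0,"tz":0,"wx":0,"wy":0,"wz":0}]'
python3 - <<'E'
from lib import *
for _ in range(2): piv();ctrl.read_camera("top")
print(np.round(ctrl.state()["joints"],2))
E
```

```text
time: 42.3
tool_pos: [460.4, -55.7, 260.0]
ee_rot: [-3.141, -0.004, -3.14]
wrist_force: [0.3, 0.4, -3.6]
finger_gap: 0.294
grasp_force: 60.2
time: 43.13
tool_pos: [460.3, -143.3, 240.0]
ee_rot: [2.706, -0.005, -3.14]
wrist_force: [-0.2, -0.6, -2.3]
finger_gap: 0.302
grasp_force: 60.5
time: 43.38
tool_pos: [460.7, -141.5, 241.3]
ee_rot: [2.708, -0.003, -3.139]
wrist_force: [0.6, 0.1, -3.2]
finger_gap: 0.295
grasp_force: 60.6
radius 205.6 ang 115.0 toolz ang 114.9 x 460.7 [-1.00000e+00 -2.00000e-03 -4.00000e-03  4.60746e+02]
radius 205.9 ang 114.8 toolz ang 114.8 x 460.9 [-1.00000e+00 -3.00000e-03 -3.00000e-03  4.60886e+02]
[ 1.09  0.88 -1.2   1.83  0.45  0.98  1.36]
```

```bash
python3 -m inch '[{"tx":0,"ty":-0.018,"tz":0.0004,"wx":-0.0833,"wy":0,"wz":0},{"tx":0,"ty":-0.018,"tz":0.0004,"wx":-0.0833,"wy":0,"wz":0},{"tx":0,"ty":-0.018,"tz":0.0004,"wx":-0.0833,"wy":0,"wz":0},{"tx":0,"ty":-0.018,"tz":0.0004,"wx":-0.0833,"wy":0,"wz":0},{"tx":0,"ty":-0.018,"tz":0.0004,"wx":-0.0833,"wy":0,"wz":0},{"tx":0,"ty":-0.018,"tz":0.0004,"wx":-0.0833,"wy":0,"wz":0},{"tx":0,"ty":0,"tz":0,"wx":0,"wy":0,"wz":0},{"tx":0,"ty":0,"tz":0,"wx":0,"wy":0,"wz":0}]'
python3 - <<'E'
from lib import *
piv();print(np.round(ctrl.state()["joints"],2))
E
python3 -m inch '[{"tx":0,"ty":-0.016,"tz":0.0004,"wx":-0.075,"wy":0,"wz":0},{"tx":0,"ty":-0.016,"tz":0.0004,"wx":-0.075,"wy":0,"wz":0},{"tx":0,"ty":0,"tz":0,"wx":0,"wy":0,"wz":0},{"tx":0,"ty":0,"tz":0,"wx":0,"wy":0,"wz":0},{"tx":0,"ty":0,"tz":0,"wx":0,"wy":0,"wz":0}]'
python3 - <<'E'
from lib import *
for _ in range(2): piv();ctrl.read_camera("top")
print(np.round(ctrl.state()["joints"],2))
E
```

```text
time: 44.15
tool_pos: [461.3, -187.8, 212.6]
ee_rot: [2.447, -0.001, -3.14]
wrist_force: [-0.7, 1.1, -3.4]
finger_gap: 0.296
grasp_force: 60.4
radius 206.3 ang 130.1 toolz ang 129.8 x 461.3 [-1.0000e+00 -0.0000e+00 -2.0000e-03  4.6132e+02]
[ 1.22  1.11 -1.25  1.68  0.37  1.12  1.56]
time: 44.57
tool_pos: [461.3, -198.7, 202.9]
ee_rot: [2.369, 0.0, -3.138]
wrist_force: [0.9, 2.2, -2.2]
finger_gap: 0.297
grasp_force: 61.0
radius 206.4 ang 134.2 toolz ang 134.3 x 461.3 [-1.00000e+00 -2.00000e-03 -2.00000e-03  4.61288e+02]
radius 206.5 ang 134.2 toolz ang 134.3 x 461.2 [-1.00000e+00 -2.00000e-03 -2.00000e-03  4.61199e+02]
[ 1.24  1.17 -1.26  1.63  0.35  1.17  1.61]
```

```bash
python3 -m inch '[{"tx":0,"ty":-0.002,"tz":0.008,"wx":-0.012,"wy":0,"wz":0},{"tx":0,"ty":-0.002,"tz":0.008,"wx":-0.012,"wy":0,"wz":0},{"tx":0,"ty":0,"tz":0.008,"wx":0,"wy":0,"wz":0},{"tx":0,"ty":0,"tz":0.004,"wx":0,"wy":0,"wz":0},{"tx":0,"ty":0,"tz":0,"wx":0,"wy":0,"wz":0},{"tx":0,"ty":0,"tz":0,"wx":0,"wy":0,"wz":0},{"tx":0,"ty":0,"tz":0,"wx":0,"wy":0,"wz":0}]'
python3 - <<'E'
from lib import *
for _ in range(2): piv();ctrl.read_camera("top")
p,W=shot("side","s16");p,W=shot("top","t16");
RB=np.c_[[0,s,-s],[-1,0,0],[0,s,s]];OB=np.array([460,-54.8-72.1,29.4+72.1])
L=(W-OB)@RB;X,Y,Z=L[...,0],L[...,1],L[...,2]
b=(abs(X)<60)&(abs(Y)<30)&(Z>25)&(Z<50);A=L[b];print(len(A),np.linalg.lstsq(np.c_[A[:,:2],np.ones(len(A))],A[:,2],rcond=None)[0])
b=(abs(X)<80)&(abs(Y)<45)&(Z>30)&(Z<50);print(rect(L,b)[:1])
cv2.imwrite("pics/s16c.png",cv2.resize(cv2.imread("pics/s16.png")[200:400,200:440],None,fx=2.5,fy=2.5))
E
```

```text
time: 45.25
tool_pos: [461.0, -190.5, 190.8]
ee_rot: [2.353, -0.001, -3.14]
wrist_force: [3.0, 5.0, 2.2]
finger_gap: 0.297
grasp_force: 61.1
radius 192.0 ang 135.0 toolz ang 135.2 x 461.0 [-1.00000e+00 -0.00000e+00 -2.00000e-03  4.61037e+02]
radius 192.1 ang 135.0 toolz ang 135.2 x 461.1 [-1.00000e+00 -0.00000e+00 -2.00000e-03  4.61071e+02]
1028 [4.14308978e-03 4.11956296e-03 3.66094104e+01]
[(array([0.8, 1.5]), array([ 87.3, 158.7]), -1.3, np.float64(36.3), [353, 253, 55, 36])]
```

View pics/s16c.png

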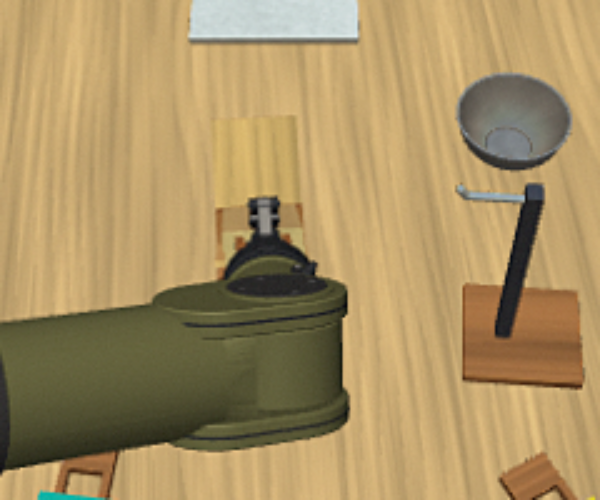

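```bash
python3 -m inch '[{"tx":0,"ty":0,"tz":0,"wx":0,"wy":0,"wz":0},{"tx":0,"ty":0,"tz":0,"wx":0,"wy":0,"wz":0},{"tx":0,"ty":0,"tz":0,"wx":0,"wy":0,"wz":0},{"tx":0,"ty":0,"tz":0,"wx":0,"wy":0,"wz":0},{"tx":0,"ty":0,"tz":0,"wx":0,"wy":0,"wz":0},{"tx":0,"ty":0,"tz":0,"wx":0,"wy":0,"wz":0},{"tx":0,"ty":0,"tz":0,"wx":0,"wy":0,"wz":0},{"tx":0,"ty":0,"tz":0,"wx":0,"wy":0,"wz":0}]' 0.6
python3 -m inch '[{"tx":0,"ty":0,"tz":-0.03,"wx":0,"wy":0,"wz":0},{"tx":0,"ty":0,"tz":-0.06,"wx":0,"wy":0,"wz":0},{"tx":0,"ty":0,"tz":-0.08,"wx":0,"wy":0,"wz":0},{"tx":0,"ty":0,"tz":-0.08,"wx":0,"wy":0,"wz":0},{"tx":0,"ty":0,"tz":0,"wx":0,"wy":0,"wz":0},{"tx":0,"ty":0,"tz":0,"wx":0,"wy":0,"wz":0},{"tx":0,"ty":0,"tz":0,"wx":0,"wy":0,"wz":0}]'
cat >> lib.py <<'E'
RB=np.c_[[0,s,-s],[-1,0,0],[0,s,s]];OB=np.array([460,-126.9,101.5])
E
python3 - <<'E'
from lib import *
print(np.round(ctrl.state()["joints"],2))
for n in("wrist","top"):
    p,W=shot(n,n+"17");L=(W-OB)@RB;X,Y,Z=L[...,0],L[...,1],L[...,2]
    for a,m in(("body",(X>-75)&(X<60)&(abs(Y)<45)&(Z>20)&(Z<45)),("hb",(X>-145)&(X<-120)&(abs(Y)<35)&(Z>5)&(Z<16)),("ha",(X>-145)&(X<-120)&(abs(Y)<35)&(Z>20)&(Z<32)),("far",(X>-20)&(X<60)&(abs(Y)<40)&(Z>30)&(Z<45))):
        A=L[m];print(n,a,len(A),np.round([np.percentile(A,q,axis=0) for q in(1,50,99)],1).tolist() if len(A) else 0)
E
```

```text
time: 46.12
tool_pos: [460.8, -191.9, 190.2]
ee_rot: [2.355, -0.002, -3.141]
wrist_force: [0.9, -0.2, 0.3]
finger_gap: 0.802
grasp_force: 0.0
time: 46.7
tool_pos: [460.6, -279.7, 277.9]
ee_rot: [2.355, -0.003, -3.14]
wrist_force: [-0.1, 0.6, -0.6]
finger_gap: 0.802
grasp_force: 0.0
[ 1.28  1.13 -1.29  1.39  0.29  1.46  1.69]
wrist body 1010 [[-72.8, -30.8, 20.3], [-69.9, 34.4, 30.1], [58.1, 37.7, 36.6]]
wrist hb 1509 [[-134.4, -26.3, 5.6], [-132.8, 0.8, 10.7], [-122.5, 23.0, 15.6]]
wrist ha 1700 [[-134.0, -23.7, 20.1], [-132.5, 3.2, 25.7], [-121.9, 25.3, 31.4]]
wrist far 81 [[-19.4, 37.2, 30.1], [15.3, 37.5, 33.3], [59.6, 37.7, 36.8]]
top body 1521 [[-72.1, -35.8, 21.6], [-16.3, 0.9, 36.3], [58.5, 36.9, 39.9]]
top hb 56 [[-134.0, -26.3, 5.2], [-132.2, -3.2, 10.8], [-130.4, 22.1, 15.4]]
top ha 122 [[-134.2, -23.4, 20.5], [-131.5, 0.6, 29.5], [-120.2, 24.6, 31.9]]
top far 799 [[-19.0, -35.8, 32.8], [18.2, 0.9, 36.4], [58.9, 36.7, 40.0]]
```

```bash
python3 -m inch '[{"tx":0,"ty":0,"tz":-0.03,"wx":0.2143,"wy":0,"wz":0},{"tx":0,"ty":0,"tz":-0.03,"wx":0.2143,"wy":0,"wz":0},{"tx":0,"ty":0,"tz":0,"wx":0.2143,"wy":0,"wz":0},{"tx":0,"ty":0,"tz":0,"wx":0.2143,"wy":0,"wz":0},{"tx":0,"ty":0,"tz":0,"wx":0.2143,"wy":0,"wz":0},{"tx":0,"ty":0,"tz":0,"wx":0.2143,"wy":0,"wz":0},{"tx":0,"ty":0,"tz":0,"wx":0.2143,"wy":0,"wz":0}]' 1
python3 -m inch '[{"tx":0,"ty":0,"tz":0,"wx":0,"wy":0,"wz":0.2308},{"tx":0,"ty":0,"tz":0,"wx":0,"wy":0,"wz":0.2308},{"tx":0,"ty":0,"tz":0,"wx":0,"wy":0,"wz":0.2308},{"tx":0,"ty":0,"tz":0,"wx":0,"wy":0,"wz":0.2308},{"tx":0,"ty":0,"tz":0,"wx":0,"wy":0,"wz":0.2308},{"tx":0,"ty":0,"tz":0,"wx":0,"wy":0,"wz":0.2308},{"tx":0,"ty":0,"tz":0,"wx":0,"wy":0,"wz":0.2308},{"tx":0,"ty":0,"tz":0,"wx":0,"wy":0,"wz":0.2308},{"tx":0,"ty":0,"tz":0,"wx":0,"wy":0,"wz":0.2308},{"tx":0,"ty":0,"tz":0,"wx":0,"wy":0,"wz":0.2308},{"tx":0,"ty":0,"tz":0,"wx":0,"wy":0,"wz":0.2308},{"tx":0,"ty":0,"tz":0,"wx":0,"wy":0,"wz":0.2308}]'
python3 -m inch '[{"tx":0,"ty":0,"tz":0,"wx":0,"wy":0,"wz":0.2308},{"tx":0,"ty":0,"tz":0,"wx":0,"wy":0,"wz":0},{"tx":0,"ty":0,"tz":0,"wx":0,"wy":0,"wz":0}]'
python3 - <<'E'
from lib import *
print(np.round(ctrl.state()["joints"],2))
goto([460,-60,300],ax([0,0,-1],[1,0,0]))
W=world("top",np.load("pics/top0.npy"));z=W[...,2]
m=np.zeros(z.shape,bool);m[140:210,370:440]=1;m&=(z>222)&(z<255)
A=W[m];c=A[:,:2].mean(0);print(len(A),c)
u,sv,vt=np.linalg.svd(A[:,:2]-c);d=vt[0]*np.sign(vt[0][0]);t=(A[:,:2]-c)@d;n=(A[:,:2]-c)@[-d[1],d[0]];print("dir",d)
for a in np.arange(-48,48,8):
    k=(t>a)&(t<a+8);print(a,k.sum(),np.round([A[k,2].max(),np.median(A[k,2]),n[k].min(),n[k].max(),np.median(n[k])],1) if k.any() else "")
m=np.zeros(z.shape,bool);m[140:210,370:440]=1;print("base",rect(W,m&(z>10)&(z<18))[:1],"hi",rect(W,m&(z>242)))
E
```

```text
time: 47.38
tool_pos: [460.6, -299.4, 300.6]
ee_rot: [-3.139, -0.002, -3.139]
wrist_force: [1.1, 1.5, -0.9]
finger_gap: 1.002
grasp_force: 0.0
time: 48.38
tool_pos: [460.1, -299.0, 299.5]
ee_rot: [-3.138, -0.004, 1.688]
wrist_force: [-0.9, -0.4, -0.3]
finger_gap: 1.001
grasp_force: 0.0
time: 48.63
tool_pos: [460.5, -299.4, 300.0]
ee_rot: [-3.138, -0.002, 1.576]
wrist_force: [-0.2, -0.6, -0.1]
finger_gap: 1.0
grasp_force: 0.0
[ 0.91  0.59 -0.7   1.7   0.43  1.02  0.06]
turn [-0.007 -0.004  0.01 ] rows 0.1 shift [ 0.4788 -0.0009  0.    ] rows 5.7
184 [ 677.32997358 -174.90913189]
dir [ 0.99017364 -0.13984337]
-48 11 [248.4 246.2  -3.9   3.4   0.5]
-40 10 [243.8 239.   -3.6   2.6   0.9]
-32 15 [241.1 237.8  -3.8   3.3   0.5]
-24 13 [240.3 238.2  -3.9   2.8   0.4]
-16 14 [240.7 237.2  -3.2   3.4  -1. ]
-8 12 [ 2.408e+02  2.385e+02 -3.800e+00  2.600e+00 -1.000e-01]
0 13 [243.9 237.8  -4.    3.1   0.3]
8 45 [250.3 238.8  -9.    8.1   0. ]
16 36 [251.1 246.4 -10.    8.2   1. ]
24 15 [250.8 247.4  -9.6   7.9  -1.4]
32 0 
40 0 
base [(array([ 715.9, -182. ]), array([109.7, 120.3]), -9.0, np.float64(13.7), [380, 152, 46, 49])] hi [(array([ 696.6, -178.4]), array([16.1, 17.9]), 77.9, np.float64(246.9), [415, 153, 10, 9])]
```

```bash
python3 -m inch '[{"tx":0.04,"ty":0,"tz":0,"wx":0,"wy":0,"wz":0},{"tx":0.07,"ty":0,"tz":0,"wx":0,"wy":0,"wz":0},{"tx":0.08,"ty":0,"tz":0,"wx":0,"wy":0,"wz":0},{"tx":0.08,"ty":0,"tz":0,"wx":0,"wy":0,"wz":0},{"tx":0.08,"ty":0,"tz":0,"wx":0,"wy":0,"wz":0},{"tx":0.08,"ty":0,"tz":0,"wx":0,"wy":0,"wz":0},{"tx":0.05,"ty":0,"tz":0,"wx":0,"wy":0,"wz":0}]'
python3 -m inch '[{"tx":0,"ty":0,"tz":0,"wx":0,"wy":-0.2143,"wz":0},{"tx":0,"ty":0,"tz":0,"wx":0,"wy":-0.2143,"wz":0},{"tx":0,"ty":0,"tz":0,"wx":0,"wy":-0.2143,"wz":0},{"tx":0,"ty":0,"tz":0,"wx":0,"wy":-0.2143,"wz":0},{"tx":0,"ty":0,"tz":0,"wx":0,"wy":-0.2143,"wz":0},{"tx":0,"ty":0,"tz":0,"wx":0,"wy":-0.2143,"wz":0},{"tx":0,"ty":0,"tz":0,"wx":0,"wy":-0.2143,"wz":0},{"tx":0,"ty":0,"tz":0,"wx":0,"wy":0,"wz":0},{"tx":0,"ty":0,"tz":0,"wx":0,"wy":0,"wz":0},{"tx":0,"ty":0,"tz":0,"wx":0,"wy":0,"wz":0}]'
python3 - <<'E'
from lib import *
print(np.round(ctrl.state()["joints"],2))
p,W=shot("wrist","w18");L=(W-OB)@RB;X,Y,Z=L[...,0],L[...,1],L[...,2]
A=L[(X>-65)&(X<60)&(abs(Y)<30)&(Z>28)&(Z<45)];print(len(A),np.linalg.lstsq(np.c_[A[:,:2],np.ones(len(A))],A[:,2],rcond=None)[0])
b=(X>-85)&(X<69)&(abs(Y)<45)&(Z>32)&(Z<42);print("a",rect(L,b)[:1]);A=L[b];print(np.round(np.percentile(A,[.5,99.5],axis=0),1),[np.round(np.percentile(A[(A[:,0]>k)&(A[:,0]<k+20),1],[1,99]),1) for k in(-60,-30,0,30)])
goto(tr(0,.6,90,RB,OB),ax(-RB[:,2],[1,0,0]))
E
```

```text
time: 49.22
tool_pos: [460.2, -55.5, 301.2]
ee_rot: [-3.14, -0.004, 1.58]
wrist_force: [0.5, 0.0, 0.4]
finger_gap: 0.999
grasp_force: 0.0
time: 50.05
tool_pos: [460.8, -61.2, 301.2]
ee_rot: [-3.137, 0.782, 1.574]
wrist_force: [0.8, 0.1, 0.8]
finger_gap: 0.997
grasp_force: 0.0
[-0.17  0.59 -0.42  1.99  0.89  1.31 -1.15]
17071 [6.20505619e-04 3.16898063e-03 3.61790954e+01]
a [(array([-11.4,   0.2]), array([ 74.8, 120.4]), -0.1, np.float64(36.2), [261, 0, 122, 192])]
[[-70.2 -36.4  34.2]
 [ 48.   36.8  38. ]] [array([-35.8,  36.4]), array([-36. ,  36.6]), array([-36.1,  36.3]), array([-36.1,  36.5])]
turn [-0.005 -0.005  0.   ] rows 0.0 shift [ 0.191  -0.0027  0.1951] rows 3.3
```

```bash
python3 -m inch '[{"tx":0.064,"ty":-0.0027,"tz":0.02,"wx":-0.005,"wy":-0.005,"wz":0},{"tx":0.064,"ty":0,"tz":0.04,"wx":0,"wy":0,"wz":0},{"tx":0.063,"ty":0,"tz":0.045,"wx":0,"wy":0,"wz":0},{"tx":0,"ty":0,"tz":0.05,"wx":0,"wy":0,"wz":0},{"tx":0,"ty":0,"tz":0.04,"wx":0,"wy":0,"wz":0},{"tx":0,"ty":0,"tz":0,"wx":0,"wy":0,"wz":0},{"tx":0,"ty":0,"tz":0,"wx":0,"wy":0,"wz":0},{"tx":0,"ty":0,"tz":0,"wx":0,"wy":0,"wz":0}]'
python3 - <<'E'
from lib import *
for _ in range(3): goto(tr(0,.3,27,RB,OB),ax(-RB[:,2],[1,0,0]));ctrl.read_camera("top")
E
```

```text
time: 50.77
tool_pos: [460.2, -62.0, 165.7]
ee_rot: [3.139, 0.785, 1.569]
wrist_force: [-1.2, 1.2, 0.3]
finger_gap: 1.001
grasp_force: 0.0
turn [ 0.003 -0.001 -0.002] rows 0.0 shift [-0.001  -0.0011  0.1285] rows 1.5
turn [ 0.005 -0.002 -0.002] rows 0.0 shift [-0.0017 -0.0014  0.1294] rows 1.6
turn [ 0.006 -0.002 -0.001] rows 0.0 shift [-0.0022 -0.0015  0.1297] rows 1.6
```

```bash
python3 -m inch '[{"tx":-0.001,"ty":-0.001,"tz":0.03,"wx":0,"wy":0,"wz":0},{"tx":0,"ty":0,"tz":0.04,"wx":0,"wy":0,"wz":0},{"tx":0,"ty":0,"tz":0.03,"wx":0,"wy":0,"wz":0},{"tx":0,"ty":0,"tz":0.02,"wx":0,"wy":0,"wz":0},{"tx":0,"ty":0,"tz":0.008,"wx":0,"wy":0,"wz":0},{"tx":0,"ty":0,"tz":0,"wx":0,"wy":0,"wz":0},{"tx":0,"ty":0,"tz":0,"wx":0,"wy":0,"wz":0},{"tx":0,"ty":0,"tz":0,"wx":0,"wy":0,"wz":0}]'
python3 - <<'E'
from lib import *
for _ in range(3): goto(tr(0,.3,27,RB,OB),ax(-RB[:,2],[1,0,0]));ctrl.read_camera("top")
E
```

```text
time: 51.58
tool_pos: [459.8, -106.5, 120.2]
ee_rot: [3.14, 0.785, 1.573]
wrist_force: [-0.1, -0.2, 0.5]
finger_gap: 1.001
grasp_force: 0.0
turn [0.006 0.    0.003] rows 0.0 shift [-0.0024 -0.0002  0.0013] rows 0.0
turn [0.006 0.    0.003] rows 0.0 shift [-0.0023 -0.0002  0.0013] rows 0.0
turn [0.006 0.001 0.002] rows 0.0 shift [-0.0021 -0.0001  0.0011] rows 0.0
```

```bash
python3 -m inch '[{"tx":0,"ty":0,"tz":0,"wx":0,"wy":0,"wz":0},{"tx":0,"ty":0,"tz":0,"wx":0,"wy":0,"wz":0},{"tx":0,"ty":0,"tz":0,"wx":0,"wy":0,"wz":0},{"tx":0,"ty":0,"tz":0,"wx":0,"wy":0,"wz":0},{"tx":0,"ty":0,"tz":0,"wx":0,"wy":0,"wz":0},{"tx":0,"ty":0,"tz":0,"wx":0,"wy":0,"wz":0},{"tx":0,"ty":0,"tz":0,"wx":0,"wy":0,"wz":0}]' 0.5
python3 -m inch '[{"tx":0,"ty":0,"tz":-0.005,"wx":0,"wy":0,"wz":0},{"tx":0,"ty":0,"tz":-0.01,"wx":0,"wy":0,"wz":0},{"tx":0,"ty":0,"tz":-0.015,"wx":0,"wy":0,"wz":0},{"tx":0,"ty":0,"tz":-0.02,"wx":0,"wy":0,"wz":0},{"tx":0,"ty":0,"tz":-0.03,"wx":0,"wy":0,"wz":0},{"tx":0,"ty":0,"tz":-0.03,"wx":0,"wy":0,"wz":0},{"tx":0,"ty":0,"tz":-0.03,"wx":0,"wy":0,"wz":0},{"tx":0,"ty":0,"tz":-0.03,"wx":0,"wy":0,"wz":0},{"tx":0,"ty":0,"tz":0,"wx":0,"wy":0,"wz":0},{"tx":0,"ty":0,"tz":0,"wx":0,"wy":0,"wz":0}]'
python3 - <<'E'
from lib import *
heldtray("w19")
p,W=shot("top","t19");L=(W-OB)@RB;X,Y,Z=L[...,0],L[...,1],L[...,2]
for a,m in(("hb",(X>-145)&(X<-115)&(abs(Y)<35)&(Z>-5)&(Z<26)),("body",(X>-75)&(X<69)&(abs(Y)<40)&(Z>-5)&(Z<45))):
    A=L[m];print(a,len(A),np.round([np.percentile(A,q,axis=0) for q in(1,50,99)],1).tolist() if len(A) else 0)
E
```

```text
time: 52.32
tool_pos: [459.5, -106.7, 120.5]
ee_rot: [3.14, 0.786, 1.573]
wrist_force: [-0.6, 4.4, 6.6]
finger_gap: 0.845
grasp_force: 69.1
time: 53.15
tool_pos: [459.6, -46.4, 180.3]
ee_rot: [3.139, 0.785, 1.573]
wrist_force: [-0.1, -0.2, -0.2]
finger_gap: 0.846
grasp_force: 69.3
plane z=0.022x+0.008y+-9.1 46150
far end x 68.73341861165918 side edges [array([-35.9,  36.5]), array([-35.9,  36.6]), array([-35.9,  36.5])]
hb 232 [[-134.6, -26.3, 6.3], [-127.8, -2.0, 18.0], [-115.4, 22.2, 21.5]]
body 415 [[-72.6, -37.6, -3.3], [-28.9, 13.5, 17.3], [64.6, 38.8, 30.4]]
```

```bash
python3 -m inch '[{"tx":0,"ty":0,"tz":-0.04,"wx":0,"wy":0,"wz":0},{"tx":0,"ty":0,"tz":-0.06,"wx":0,"wy":0,"wz":0},{"tx":0,"ty":0,"tz":-0.07,"wx":0,"wy":0,"wz":0},{"tx":0,"ty":0,"tz":-0.07,"wx":0,"wy":0,"wz":0},{"tx":0,"ty":0,"tz":-0.05,"wx":0,"wy":0,"wz":0},{"tx":0,"ty":0,"tz":0,"wx":0,"wy":0.15,"wz":0},{"tx":0,"ty":0,"tz":0,"wx":0,"wy":0.15,"wz":0},{"tx":0,"ty":0,"tz":0,"wx":0,"wy":0.15,"wz":0},{"tx":0,"ty":0,"tz":0,"wx":0,"wy":0.15,"wz":0},{"tx":0,"ty":0,"tz":0,"wx":0,"wy":0.15,"wz":0},{"tx":0,"ty":0,"tz":0,"wx":0,"wy":0.15,"wz":0},{"tx":0,"ty":0,"tz":0,"wx":0,"wy":0.15,"wz":0}]'
python3 -m inch '[{"tx":0,"ty":0,"tz":0,"wx":0,"wy":0.15,"wz":0},{"tx":0,"ty":0,"tz":0,"wx":0,"wy":0.15,"wz":0},{"tx":0,"ty":0,"tz":0,"wx":0,"wy":0.15,"wz":0},{"tx":0,"ty":0,"tz":0,"wx":0,"wy":0,"wz":0},{"tx":0,"ty":0,"tz":0,"wx":0,"wy":0,"wz":0}]'
python3 - <<'E'
from lib import *
print(np.round(ctrl.state()["joints"],2))
goto([535,150,280],ax([0,0,-1],[0,1,0]))
p,W=shot("top","t20");L=(W-OB)@RB;X,Y,Z=L[...,0],L[...,1],L[...,2]
b=(abs(X)<70)&(abs(Y)<33)&(Z>-5)&(Z<35);print([(k,b[(X>k)&(X<k+6)].sum(),round(np.median(Z[b&(X>k)&(X<k+6)]),1)) for k in range(-70,70,6) if b[(X>k)&(X<k+6)].sum()])
E
```

```text
time: 54.25
tool_pos: [458.3, 54.1, 281.9]
ee_rot: [-3.14, 0.235, 1.572]
wrist_force: [0.7, -0.6, -1.4]
finger_gap: 0.849
grasp_force: 69.8
time: 54.67
tool_pos: [458.2, 52.9, 281.5]
ee_rot: [-3.139, 0.004, 1.569]
wrist_force: [-0.1, 0.1, -1.2]
finger_gap: 0.844
grasp_force: 69.8
[ 0.27  0.5  -0.74  1.97  0.45  0.85 -0.71]
turn [-1.000e-02  2.000e-03 -3.004e+00] rows 12.6 shift [-0.1536  0.1943  0.003 ] rows 3.0
[(-70, np.int64(55), np.float64(16.5)), (-64, np.int64(5), np.float64(18.2)), (-58, np.int64(56), np.float64(5.0)), (-52, np.int64(58), np.float64(5.1)), (-46, np.int64(55), np.float64(4.7)), (-40, np.int64(154), np.float64(11.4)), (-34, np.int64(48), np.float64(22.9)), (-28, np.int64(119), np.float64(24.3)), (-22, np.int64(69), np.float64(27.2)), (-16, np.int64(71), np.float64(28.7)), (-10, np.int64(36), np.float64(29.9)), (-4, np.int64(8), np.float64(16.1)), (2, np.int64(82), np.float64(23.9)), (8, np.int64(29), np.float64(25.2)), (14, np.int64(6), np.float64(3.8)), (20, np.int64(2), np.float64(4.3)), (26, np.int64(1), np.float64(2.0)), (62, np.int64(5), np.float64(24.5)), (68, np.int64(9), np.float64(25.7))]
```

```bash
python3 -m inch '[{"tx":0,"ty":0,"tz":0,"wx":0,"wy":0,"wz":-0.15},{"tx":0,"ty":0,"tz":0,"wx":0,"wy":0,"wz":-0.2308},{"tx":0,"ty":0,"tz":0,"wx":0,"wy":0,"wz":-0.2308},{"tx":0,"ty":0,"tz":0,"wx":0,"wy":0,"wz":-0.2308},{"tx":0,"ty":0,"tz":0,"wx":0,"wy":0,"wz":-0.2308},{"tx":0,"ty":0,"tz":0,"wx":0,"wy":0,"wz":-0.2308},{"tx":0,"ty":0,"tz":0,"wx":0,"wy":0,"wz":-0.2308},{"tx":0,"ty":0,"tz":0,"wx":0,"wy":0,"wz":-0.2308},{"tx":0,"ty":0,"tz":0,"wx":0,"wy":0,"wz":-0.2308},{"tx":0,"ty":0,"tz":0,"wx":0,"wy":0,"wz":-0.2308},{"tx":0,"ty":0,"tz":0,"wx":0,"wy":0,"wz":-0.2308},{"tx":0,"ty":0,"tz":0,"wx":0,"wy":0,"wz":-0.2308}]'
python3 -m inch '[{"tx":0,"ty":0,"tz":0,"wx":0,"wy":0,"wz":-0.2308},{"tx":0,"ty":0,"tz":0,"wx":0,"wy":0,"wz":-0.08},{"tx":-0.038,"ty":0.048,"tz":0,"wx":0,"wy":0,"wz":0},{"tx":-0.038,"ty":0.048,"tz":0,"wx":0,"wy":0,"wz":0},{"tx":-0.038,"ty":0.048,"tz":0,"wx":0,"wy":0,"wz":0},{"tx":-0.038,"ty":0.048,"tz":0,"wx":0,"wy":0,"wz":0},{"tx":0,"ty":0,"tz":0,"wx":0,"wy":0,"wz":0},{"tx":0,"ty":0,"tz":0,"wx":0,"wy":0,"wz":0},{"tx":0,"ty":0,"tz":0,"wx":0,"wy":0,"wz":0}]'
python3 - <<'E'
from lib import *
print(np.round(ctrl.state()["joints"],2))
heldtray("w21")
goto([535,150,12],ax([0,0,-1],[0,1,0]))
E
```

```text
time: 55.72
tool_pos: [458.7, 56.8, 282.1]
ee_rot: [-3.139, 0.0, 2.99]
wrist_force: [0.0, -1.2, -0.2]
finger_gap: 0.845
grasp_force: 69.8
time: 56.47
tool_pos: [533.8, 152.2, 281.6]
ee_rot: [-3.138, -0.001, -3.137]
wrist_force: [1.3, -0.8, -1.4]
finger_gap: 0.841
grasp_force: 69.9
[ 0.24  0.75 -1.11  1.7   0.73  1.16  0.5 ]
plane z=0.022x+0.005y+-9.0 45812
far end x 68.23237830269267 side edges [array([-36.1,  36.4]), array([-36.1,  36.4]), array([-36.1,  36.3])]
turn [-0.007 -0.002  0.006] rows 0.0 shift [-0.0024 -0.0028  0.5395] rows 6.5
```

```bash
python3 -m inch '[{"tx":-0.002,"ty":-0.003,"tz":0.05,"wx":0,"wy":0,"wz":0},{"tx":0,"ty":0,"tz":0.07,"wx":0,"wy":0,"wz":0},{"tx":0,"ty":0,"tz":0.08,"wx":0,"wy":0,"wz":0},{"tx":0,"ty":0,"tz":0.08,"wx":0,"wy":0,"wz":0},{"tx":0,"ty":0,"tz":0.08,"wx":0,"wy":0,"wz":0},{"tx":0,"ty":0,"tz":0.07,"wx":0,"wy":0,"wz":0},{"tx":0,"ty":0,"tz":0.05,"wx":0,"wy":0,"wz":0},{"tx":0,"ty":0,"tz":0.03,"wx":0,"wy":0,"wz":0},{"tx":0,"ty":0,"tz":0.02,"wx":0,"wy":0,"wz":0},{"tx":0,"ty":0,"tz":0.009,"wx":0,"wy":0,"wz":0},{"tx":0,"ty":0,"tz":0,"wx":0,"wy":0,"wz":0},{"tx":0,"ty":0,"tz":0,"wx":0,"wy":0,"wz":0}]'
python3 -m inch '[{"tx":0,"ty":0,"tz":0,"wx":0,"wy":0,"wz":0},{"tx":0,"ty":0,"tz":0.003,"wx":0,"wy":0,"wz":0},{"tx":0,"ty":0,"tz":0,"wx":0,"wy":0,"wz":0},{"tx":0,"ty":0,"tz":0,"wx":0,"wy":0,"wz":0}]'
```

```text
time: 57.52
tool_pos: [536.2, 149.8, 13.7]
ee_rot: [-3.141, 0.001, -3.14]
wrist_force: [-0.2, 0.3, -0.9]
finger_gap: 0.844
grasp_force: 69.8
time: 57.85
tool_pos: [536.0, 149.6, 11.7]
ee_rot: [-3.14, 0.001, -3.14]
wrist_force: [0.0, 0.5, 0.5]
finger_gap: 0.845
grasp_force: 69.8
```

```bash
python3 -m inch '[{"tx":0,"ty":0,"tz":0.003,"wx":0,"wy":0,"wz":0},{"tx":0,"ty":0,"tz":0,"wx":0,"wy":0,"wz":0},{"tx":0,"ty":0,"tz":0,"wx":0,"wy":0,"wz":0}]'
python3 -m inch '[{"tx":0,"ty":0,"tz":0,"wx":0,"wy":0,"wz":0},{"tx":0,"ty":0,"tz":0,"wx":0,"wy":0,"wz":0},{"tx":0,"ty":0,"tz":0,"wx":0,"wy":0,"wz":0},{"tx":0,"ty":0,"tz":0,"wx":0,"wy":0,"wz":0},{"tx":0,"ty":0,"tz":-0.03,"wx":0,"wy":0,"wz":0},{"tx":0,"ty":0,"tz":-0.06,"wx":0,"wy":0,"wz":0},{"tx":0,"ty":0,"tz":-0.08,"wx":0,"wy":0,"wz":0},{"tx":0,"ty":0,"tz":-0.08,"wx":0,"wy":0,"wz":0},{"tx":0,"ty":0,"tz":-0.08,"wx":0,"wy":0,"wz":0},{"tx":0,"ty":0,"tz":-0.08,"wx":0,"wy":0,"wz":0},{"tx":0,"ty":0,"tz":0,"wx":0,"wy":0,"wz":0}]' 1
python3 -m inch '[{"tx":0,"ty":0,"tz":0,"wx":0,"wy":0,"wz":0.2308},{"tx":0,"ty":0,"tz":0,"wx":0,"wy":0,"wz":0.2308},{"tx":0,"ty":0,"tz":0,"wx":0,"wy":0,"wz":0.2308},{"tx":0,"ty":0,"tz":0,"wx":0,"wy":0,"wz":0.2308},{"tx":0,"ty":0,"tz":0,"wx":0,"wy":0,"wz":0.2308},{"tx":0,"ty":0,"tz":0,"wx":0,"wy":0,"wz":0.2308},{"tx":0,"ty":0,"tz":0,"wx":0,"wy":0,"wz":0.2308},{"tx":0,"ty":0,"tz":0,"wx":0,"wy":0,"wz":0.2308},{"tx":0,"ty":0,"tz":0,"wx":0,"wy":0,"wz":0.2308},{"tx":0,"ty":0,"tz":0,"wx":0,"wy":0,"wz":0.2308},{"tx":0,"ty":0,"tz":0,"wx":0,"wy":0,"wz":0.2308},{"tx":0,"ty":0,"tz":0,"wx":0,"wy":0,"wz":0.2308}]'
python3 -m inch '[{"tx":0,"ty":0,"tz":0,"wx":0,"wy":0,"wz":0.2308},{"tx":0,"ty":0,"tz":0,"wx":0,"wy":0,"wz":0.2308},{"tx":0,"ty":0,"tz":0,"wx":0,"wy":0,"wz":0.2308},{"tx":0,"ty":0,"tz":0,"wx":0,"wy":0,"wz":0.2308},{"tx":0,"ty":0,"tz":0,"wx":0,"wy":0,"wz":0.2308},{"tx":0,"ty":0,"tz":0,"wx":0,"wy":0,"wz":0.2308},{"tx":0,"ty":0,"tz":0,"wx":0,"wy":0,"wz":0.2308},{"tx":0,"ty":0,"tz":0,"wx":0,"wy":0,"wz":0.2308},{"tx":0,"ty":0,"tz":0,"wx":0,"wy":0,"wz":0.2308},{"tx":0,"ty":0,"tz":0,"wx":0,"wy":0,"wz":0.2308},{"tx":0,"ty":0,"tz":0,"wx":0,"wy":0,"wz":0.2308},{"tx":0,"ty":0,"tz":0,"wx":0,"wy":0,"wz":0.2308}]'
python3 -m inch '[{"tx":0,"ty":0,"tz":0,"wx":0,"wy":0,"wz":0.2308},{"tx":0,"ty":0,"tz":0,"wx":0,"wy":0,"wz":0.2308},{"tx":0,"ty":0,"tz":0,"wx":0,"wy":0,"wz":0},{"tx":0,"ty":0,"tz":0,"wx":0,"wy":0,"wz":0}]'
python3 - <<'E'
from lib import *
print(np.round(ctrl.state()["joints"],2))
p,W=shot("wrist","w22");z=W[...,2]
print(rect(W,(z>9)&(z<16)&(W[...,1]>100)&(W[...,1]<200)&(W[...,0]>600)));print(rect(W,(z>15.5)&(z<25)&(W[...,1]>100)&(W[...,1]<200))[:2])
goto([650,150,120],ax([0,0,-1],[0,-1,0]))
E
```

```text
time: 58.1
tool_pos: [535.9, 149.7, 9.8]
ee_rot: [-3.14, 0.0, -3.14]
wrist_force: [0.2, 0.3, -1.5]
finger_gap: 0.85
grasp_force: 69.9
time: 59.02
tool_pos: [538.6, 153.4, 222.5]
ee_rot: [3.136, 0.011, -3.139]
wrist_force: [1.0, 1.6, 0.1]
finger_gap: 0.996
grasp_force: 0.0
time: 60.02
tool_pos: [535.5, 149.9, 214.7]
ee_rot: [-3.141, 0.001, 1.688]
wrist_force: [0.4, 0.2, 0.2]
finger_gap: 1.002
grasp_force: 0.0
time: 61.02
tool_pos: [535.4, 150.1, 214.7]
ee_rot: [3.141, 0.0, 0.238]
wrist_force: [-0.5, 0.4, 0.0]
finger_gap: 0.997
grasp_force: 0.0
time: 61.35
tool_pos: [535.4, 150.1, 214.7]
ee_rot: [3.14, 0.0, 0.005]
wrist_force: [0.0, -0.1, 0.1]
finger_gap: 1.003
grasp_force: 0.0
[-0.25  0.63 -0.18  1.81  0.16  0.72 -2.08]
[(array([639. , 144.4]), array([61.1, 62.4]), 0.5, np.float64(12.8), [289, 28, 82, 88])]
[(array([537.6, 149.5]), array([ 74.3, 140.7]), 0.2, np.float64(17.7), [274, 115, 98, 172])]
turn [0.002 0.    0.01 ] rows 0.0 shift [2.290e-01 1.000e-04 1.894e-01] rows 3.6
```

```bash
python3 -m inch '[{"tx":0.06,"ty":0,"tz":0,"wx":0,"wy":0,"wz":0},{"tx":0.06,"ty":0,"tz":0,"wx":0,"wy":0,"wz":0},{"tx":0.06,"ty":0,"tz":0.03,"wx":0,"wy":0,"wz":0},{"tx":0.053,"ty":0.001,"tz":0.06,"wx":0,"wy":0,"wz":0},{"tx":0,"ty":0,"tz":0.07,"wx":0,"wy":0,"wz":0},{"tx":0,"ty":0,"tz":0.07,"wx":0,"wy":0,"wz":0},{"tx":0,"ty":0,"tz":0.06,"wx":0,"wy":0,"wz":0},{"tx":0,"ty":0,"tz":0.05,"wx":0,"wy":0,"wz":0},{"tx":0,"ty":0,"tz":0.03,"wx":0,"wy":0,"wz":0},{"tx":0,"ty":0,"tz":0,"wx":0,"wy":0,"wz":0},{"tx":0,"ty":0,"tz":0,"wx":0,"wy":0,"wz":0},{"tx":0,"ty":0,"tz":0,"wx":0,"wy":0,"wz":0}]'
python3 - <<'E'
from lib import *
for _ in range(3): goto([652,149.4,12.5],ax([0,0,-1],[0,-1,0]));ctrl.read_camera("top")
E
```

```text
time: 62.4
tool_pos: [653.6, 149.8, 31.5]
ee_rot: [3.142, -0.003, 0.002]
wrist_force: [0.3, -0.4, -0.1]
finger_gap: 1.003
grasp_force: 0.0
turn [ 0.    -0.006  0.004] rows 0.0 shift [-0.0033  0.0007  0.038 ] rows 0.5
turn [-0.    -0.007  0.003] rows 0.0 shift [-0.0037  0.0008  0.0388] rows 0.5
turn [ 0.    -0.007  0.003] rows 0.0 shift [-0.0037  0.0008  0.0389] rows 0.5
```

```bash
python3 -m inch '[{"tx":-0.003,"ty":0.001,"tz":0.015,"wx":0,"wy":-0.006,"wz":0},{"tx":0,"ty":0,"tz":0.015,"wx":0,"wy":0,"wz":0},{"tx":0,"ty":0,"tz":0.008,"wx":0,"wy":0,"wz":0},{"tx":0,"ty":0,"tz":0,"wx":0,"wy":0,"wz":0},{"tx":0,"ty":0,"tz":0,"wx":0,"wy":0,"wz":0},{"tx":0,"ty":0,"tz":0,"wx":0,"wy":0,"wz":0}]'
python3 -m inch '[{"tx":0,"ty":0,"tz":0,"wx":0,"wy":0,"wz":0},{"tx":0,"ty":0,"tz":0,"wx":0,"wy":0,"wz":0},{"tx":0,"ty":0,"tz":0,"wx":0,"wy":0,"wz":0},{"tx":0,"ty":0,"tz":0,"wx":0,"wy":0,"wz":0},{"tx":0,"ty":0,"tz":0,"wx":0,"wy":0,"wz":0},{"tx":0,"ty":0,"tz":0,"wx":0,"wy":0,"wz":0},{"tx":0,"ty":0,"tz":0,"wx":0,"wy":0,"wz":0},{"tx":0,"ty":0,"tz":0,"wx":0,"wy":0,"wz":0},{"tx":0,"ty":0,"tz":0,"wx":0,"wy":0,"wz":0},{"tx":0,"ty":0,"tz":0,"wx":0,"wy":0,"wz":0}]' -0.2
python3 - <<'E'
from lib import *
for _ in range(2): goto([652,149.4,12.5],ax([0,0,-1],[0,-1,0]));ctrl.read_camera("top")
E
```

```text
time: 63.05
tool_pos: [650.7, 148.9, 10.6]
ee_rot: [3.14, 0.003, 0.002]
wrist_force: [0.3, -0.6, -0.4]
finger_gap: 1.001
grasp_force: 0.0
time: 63.88
tool_pos: [651.2, 149.0, 11.4]
ee_rot: [3.141, 0.002, 0.002]
wrist_force: [-0.6, -0.7, 5.6]
finger_gap: 0.565
grasp_force: 63.1
turn [0.002 0.004 0.003] rows 0.0 shift [ 0.0016 -0.0007 -0.0022] rows 0.0
turn [0.002 0.004 0.003] rows 0.0 shift [ 0.0016 -0.0007 -0.0022] rows 0.0
```

```bash
python3 -m inch '[{"tx":0,"ty":0,"tz":-0.01,"wx":0,"wy":0,"wz":0},{"tx":0,"ty":0,"tz":-0.02,"wx":0,"wy":0,"wz":0},{"tx":0,"ty":0,"tz":-0.03,"wx":0,"wy":0,"wz":0},{"tx":0,"ty":0,"tz":-0.05,"wx":0,"wy":0,"wz":0},{"tx":0,"ty":0,"tz":-0.06,"wx":0,"wy":0,"wz":0},{"tx":0,"ty":0,"tz":-0.07,"wx":0,"wy":0,"wz":0},{"tx":0,"ty":0,"tz":-0.07,"wx":0,"wy":0,"wz":0},{"tx":0,"ty":0,"tz":-0.07,"wx":0,"wy":0,"wz":0},{"tx":-0.03,"ty":0,"tz":-0.07,"wx":0,"wy":0,"wz":0},{"tx":-0.06,"ty":0,"tz":-0.05,"wx":0,"wy":0,"wz":0},{"tx":-0.06,"ty":0,"tz":-0.05,"wx":0,"wy":0,"wz":0},{"tx":-0.05,"ty":0,"tz":-0.03,"wx":0,"wy":0,"wz":0}]'
python3 -m inch '[{"tx":0,"ty":0,"tz":0,"wx":0,"wy":0.1,"wz":0},{"tx":0,"ty":0,"tz":0,"wx":0,"wy":0.16,"wz":0},{"tx":0,"ty":0,"tz":0,"wx":0,"wy":0.16,"wz":0},{"tx":0,"ty":0,"tz":0,"wx":0,"wy":0.16,"wz":0},{"tx":0,"ty":0,"tz":0,"wx":0,"wy":0.16,"wz":0},{"tx":0,"ty":0,"tz":0,"wx":0,"wy":0.16,"wz":0},{"tx":0,"ty":0,"tz":0,"wx":0,"wy":0.16,"wz":0},{"tx":0,"ty":0,"tz":0,"wx":0,"wy":0,"wz":0},{"tx":0,"ty":0,"tz":0,"wx":0,"wy":0,"wz":0}]'
python3 - <<'E'
from lib import *
print(np.round(ctrl.state()["joints"],2))
T=tool();p,W=shot("top","t23");L=(W-T[:3,3])@T[:3,:3]
h=np.array([np.cos(np.radians(9)),-np.sin(np.radians(9)),0]);c,sn=np.cos(np.radians(10)),np.sin(np.radians(10))
print(np.round(T,2));goto([560,150,330],ax(c*h-[0,0,sn],np.cross(h,[0,0,1])))
E
```

```text
time: 64.98
tool_pos: [550.4, 149.3, 305.0]
ee_rot: [-3.141, -0.001, 0.002]
wrist_force: [0.5, 0.7, -0.9]
finger_gap: 0.566
grasp_force: 62.5
time: 65.73
tool_pos: [551.7, 149.5, 300.4]
ee_rot: [3.136, -0.527, 0.006]
wrist_force: [0.1, 0.6, -0.4]
finger_gap: 0.564
grasp_force: 62.4
[-0.73  0.43  0.36  2.15  0.6   0.12 -2.58]
[[ 8.6000e-01  0.0000e+00  5.0000e-01  5.5171e+02]
 [ 0.0000e+00 -1.0000e+00 -0.0000e+00  1.4953e+02]
 [ 5.0000e-01  1.0000e-02 -8.6000e-01  3.0035e+02]
 [ 0.0000e+00  0.0000e+00  0.0000e+00  1.0000e+00]]
turn [-0.253  1.654  0.184] rows 7.1 shift [ 0.0603 -0.0031  0.0035] rows 0.7
```

```bash
python3 -m inch '[{"tx":0,"ty":0,"tz":0,"wx":0,"wy":-0.16,"wz":0},{"tx":0,"ty":0,"tz":0,"wx":0,"wy":-0.16,"wz":0},{"tx":0,"ty":0,"tz":0,"wx":0,"wy":-0.16,"wz":0},{"tx":0,"ty":0,"tz":0,"wx":0,"wy":-0.16,"wz":0},{"tx":0,"ty":0,"tz":0,"wx":0,"wy":-0.16,"wz":0},{"tx":0,"ty":0,"tz":0,"wx":0,"wy":-0.16,"wz":0},{"tx":0,"ty":0,"tz":0,"wx":0,"wy":-0.047,"wz":0},{"tx":0,"ty":0,"tz":0,"wx":0,"wy":0,"wz":0},{"tx":0,"ty":0,"tz":0,"wx":0,"wy":0,"wz":0}]'
python3 -m inch '[{"tx":0,"ty":0,"tz":-0.03,"wx":0,"wy":0,"wz":-0.15},{"tx":0,"ty":0,"tz":-0.04,"wx":0,"wy":0,"wz":-0.2308},{"tx":0,"ty":0,"tz":-0.04,"wx":0,"wy":0,"wz":-0.2308},{"tx":0,"ty":0,"tz":0,"wx":0,"wy":0,"wz":-0.2308},{"tx":0,"ty":0,"tz":0,"wx":0,"wy":0,"wz":-0.2308},{"tx":0,"ty":0,"tz":0,"wx":0,"wy":0,"wz":-0.2308},{"tx":0,"ty":0,"tz":0,"wx":0,"wy":0,"wz":-0.2308},{"tx":0,"ty":0,"tz":0,"wx":0,"wy":0,"wz":-0.2308},{"tx":0,"ty":0,"tz":0,"wx":0,"wy":0,"wz":-0.2308},{"tx":0,"ty":0,"tz":0,"wx":0,"wy":0,"wz":-0.2308},{"tx":0,"ty":0,"tz":0,"wx":0,"wy":0,"wz":-0.2308},{"tx":0,"ty":0,"tz":0,"wx":0,"wy":0,"wz":-0.2308}]'
python3 -m inch '[{"tx":0,"ty":0,"tz":0,"wx":0,"wy":0,"wz":-0.2308},{"tx":0,"ty":0,"tz":0,"wx":0,"wy":0,"wz":-0.08},{"tx":0,"ty":0,"tz":0,"wx":0,"wy":0,"wz":0},{"tx":0,"ty":0,"tz":0,"wx":0,"wy":0,"wz":0}]'
python3 - <<'E'
from lib import *
print(np.round(ctrl.state()["joints"],2));goto([460,90,360],ax([0,0,-1],[1,0,0]))
E
```

```text
time: 66.53
tool_pos: [554.6, 146.6, 299.2]
ee_rot: [3.139, -0.034, -0.004]
wrist_force: [0.0, 0.5, -1.0]
finger_gap: 0.565
grasp_force: 62.4
time: 67.53
tool_pos: [551.0, 147.8, 354.2]
ee_rot: [3.108, -0.0, 1.413]
wrist_force: [-0.2, -0.8, -1.1]
finger_gap: 0.567
grasp_force: 62.4
time: 67.87
tool_pos: [551.3, 147.6, 353.8]
ee_rot: [3.108, 0.005, 1.567]
wrist_force: [0.1, -0.9, -1.0]
finger_gap: 0.567
grasp_force: 62.4
[ 0.06  0.55 -0.7   1.59  0.41  1.12 -0.74]
turn [ 0.064  0.011 -0.007] rows 0.3 shift [-0.1152 -0.1826 -0.0123] rows 2.6
```

```bash
python3 -m inch '[{"tx":-0.04,"ty":-0.03,"tz":-0.005,"wx":0.064,"wy":0.011,"wz":-0.007},{"tx":-0.053,"ty":-0.038,"tz":-0.005,"wx":0,"wy":0,"wz":0},{"tx":-0.053,"ty":-0.038,"tz":-0.005,"wx":0,"wy":0,"wz":0},{"tx":-0.053,"ty":-0.038,"tz":-0.005,"wx":0,"wy":0,"wz":0},{"tx":-0.053,"ty":-0.038,"tz":-0.005,"wx":0,"wy":0,"wz":0},{"tx":0,"ty":0,"tz":0,"wx":0,"wy":0.1,"wz":0},{"tx":0,"ty":0,"tz":0,"wx":0,"wy":0.2,"wz":0},{"tx":0,"ty":0,"tz":0,"wx":0,"wy":0.2,"wz":0},{"tx":0,"ty":0,"tz":0,"wx":0,"wy":0.2,"wz":0},{"tx":0,"ty":0,"tz":0,"wx":0,"wy":0.2,"wz":0},{"tx":0,"ty":0,"tz":0,"wx":0,"wy":0.2,"wz":0},{"tx":0,"ty":0,"tz":0,"wx":0,"wy":0.2,"wz":0}]'
python3 -m inch '[{"tx":0,"ty":0,"tz":0,"wx":0,"wy":0.2,"wz":0},{"tx":0,"ty":0,"tz":0,"wx":0,"wy":0,"wz":0},{"tx":0,"ty":0,"tz":0,"wx":0,"wy":0,"wz":0},{"tx":0,"ty":0,"tz":0,"wx":0,"wy":0,"wz":0}]'
python3 - <<'E'
from lib import *
print(np.round(ctrl.state()["joints"],2))
T=tool();p,W=shot("top","t24");L=(W-T[:3,3])@T[:3,:3];X,Y,Z=L[...,0],L[...,1],L[...,2]
m=(X<-40)&(X>-200)&(abs(Y)<45)&(abs(Z)<40);A=L[m];print(len(A),np.round(np.percentile(A,[1,50,99],axis=0),1))
m=(X<-60)&(X>-175)&(abs(Y)<33)&(abs(Z)<40);A=L[m]
if len(A)>20: print(np.linalg.lstsq(np.c_[A[:,:2],np.ones(len(A))],A[:,2],rcond=None)[0])
p,W=shot("side","s24");L=(W-T[:3,3])@T[:3,:3];X,Y,Z=L[...,0],L[...,1],L[...,2]
m=(X<-60)&(X>-175)&(abs(Y)<33)&(abs(Z)<40);A=L[m]
if len(A)>20: print("side",len(A),np.linalg.lstsq(np.c_[A[:,:2],np.ones(len(A))],A[:,2],rcond=None)[0],np.round(np.percentile(A,[1,99],axis=0),1))
goto(tr(-117,0,60),ax(-RA[:,2],[1,0,0]))
E
```

```text
time: 68.87
tool_pos: [461.2, 21.0, 366.5]
ee_rot: [3.139, -0.683, 1.571]
wrist_force: [0.5, 0.3, -2.0]
finger_gap: 0.564
grasp_force: 62.4
time: 69.2
tool_pos: [460.7, 22.8, 366.4]
ee_rot: [3.141, -0.782, 1.574]
wrist_force: [-0.7, 0.4, -0.3]
finger_gap: 0.563
grasp_force: 62.4
[ 0.97  0.69 -1.11  1.86 -0.22  0.92  0.12]
249 [[-177.5  -37.6   -8.2]
 [ -45.2   -2.2   -4.3]
 [ -40.5   26.9   10.6]]
side 1517 [-4.54533511e-03  1.39025686e-03 -7.37902006e+00] [[-173.8  -32.4  -11.8]
 [ -61.1   32.4   -2.5]]
turn [-0.004  0.007  0.009] rows 0.1 shift [-0.1499 -0.0015  0.2466] rows 3.5
```

```bash
python3 -m inch '[{"tx":-0.04,"ty":-0.0015,"tz":0.02,"wx":-0.004,"wy":0.007,"wz":0.009},{"tx":-0.05,"ty":0,"tz":0.05,"wx":0,"wy":0,"wz":0},{"tx":-0.05,"ty":0,"tz":0.06,"wx":0,"wy":0,"wz":0},{"tx":-0.01,"ty":0,"tz":0.06,"wx":0,"wy":0,"wz":0},{"tx":0,"ty":0,"tz":0.056,"wx":0,"wy":0,"wz":0},{"tx":0,"ty":0,"tz":0,"wx":0,"wy":0,"wz":0},{"tx":0,"ty":0,"tz":0,"wx":0,"wy":0,"wz":0},{"tx":0,"ty":0,"tz":0,"wx":0,"wy":0,"wz":0}]'
python3 - <<'E'
from lib import *
for _ in range(2): goto(tr(-117,0,13),ax(-RA[:,2],[1,0,0]));ctrl.read_camera("top")
E
```

```text
time: 69.97
tool_pos: [460.8, 56.4, 226.8]
ee_rot: [3.141, -0.787, 1.569]
wrist_force: [-0.1, 0.3, -0.2]
finger_gap: 0.568
grasp_force: 62.5
turn [ 0.003 -0.002 -0.002] rows 0.0 shift [ 0.0015 -0.0016  0.0959] rows 1.2
turn [ 0.006 -0.002 -0.003] rows 0.0 shift [ 0.0023 -0.0022  0.0967] rows 1.2
```

```bash
python3 -m inch '[{"tx":0.002,"ty":-0.002,"tz":0.02,"wx":0,"wy":0,"wz":0},{"tx":0,"ty":0,"tz":0.03,"wx":0,"wy":0,"wz":0},{"tx":0,"ty":0,"tz":0.025,"wx":0,"wy":0,"wz":0},{"tx":0,"ty":0,"tz":0.015,"wx":0,"wy":0,"wz":0},{"tx":0,"ty":0,"tz":0.006,"wx":0,"wy":0,"wz":0},{"tx":0,"ty":0,"tz":0,"wx":0,"wy":0,"wz":0},{"tx":0,"ty":0,"tz":0,"wx":0,"wy":0,"wz":0},{"tx":0,"ty":0,"tz":0,"wx":0,"wy":0,"wz":0}]'
python3 -m inch '[{"tx":0,"ty":0,"tz":0.003,"wx":0,"wy":0,"wz":0},{"tx":-0.002,"ty":0,"tz":0,"wx":0,"wy":0,"wz":0},{"tx":0,"ty":0,"tz":0,"wx":0,"wy":0,"wz":0},{"tx":0,"ty":0,"tz":0,"wx":0,"wy":0,"wz":0}]'
python3 - <<'E'
from lib import *
for _ in range(2): goto(tr(-117,0,11),ax(-RA[:,2],[1,0,0]));ctrl.read_camera("top")
E
```

```text
time: 70.73
tool_pos: [459.5, 90.1, 192.8]
ee_rot: [-3.14, -0.788, 1.565]
wrist_force: [-0.1, 0.5, -1.2]
finger_gap: 0.568
grasp_force: 62.6
time: 71.07
tool_pos: [459.5, 90.9, 190.9]
ee_rot: [-3.14, -0.788, 1.565]
wrist_force: [-0.1, 0.3, 2.1]
finger_gap: 0.566
grasp_force: 62.9
turn [ 0.003 -0.005 -0.007] rows 0.0 shift [0.0034 0.0011 0.0004] rows 0.0
turn [ 0.004 -0.005 -0.007] rows 0.0 shift [0.0034 0.001  0.0003] rows 0.0
```

```bash
python3 -m inch '[{"tx":0,"ty":0,"tz":0.001,"wx":0,"wy":0,"wz":0},{"tx":0,"ty":0,"tz":0,"wx":0,"wy":0,"wz":0},{"tx":0,"ty":0,"tz":0,"wx":0,"wy":0,"wz":0},{"tx":0,"ty":0,"tz":0,"wx":0,"wy":0,"wz":0},{"tx":0,"ty":0,"tz":0,"wx":0,"wy":0,"wz":0},{"tx":0,"ty":0,"tz":0,"wx":0,"wy":0,"wz":0},{"tx":0,"ty":0,"tz":-0.02,"wx":0,"wy":0,"wz":0},{"tx":0,"ty":0,"tz":-0.05,"wx":0,"wy":0,"wz":0},{"tx":0,"ty":0,"tz":-0.08,"wx":0,"wy":0,"wz":0},{"tx":0,"ty":0,"tz":-0.08,"wx":0,"wy":0,"wz":0},{"tx":0,"ty":0,"tz":-0.08,"wx":0,"wy":0,"wz":0},{"tx":0,"ty":0,"tz":-0.02,"wx":0,"wy":0,"wz":0}]' 1
python3 -m inch '[{"tx":0,"ty":0,"tz":0,"wx":0,"wy":-0.2143,"wz":0},{"tx":0,"ty":0,"tz":0,"wx":0,"wy":-0.2143,"wz":0},{"tx":0,"ty":0,"tz":0,"wx":0,"wy":-0.2143,"wz":0},{"tx":0,"ty":0,"tz":0,"wx":0,"wy":-0.2143,"wz":0},{"tx":0,"ty":0,"tz":0,"wx":0,"wy":-0.2143,"wz":0},{"tx":0,"ty":0,"tz":0,"wx":0,"wy":-0.2143,"wz":0},{"tx":0,"ty":0,"tz":0,"wx":0,"wy":-0.2143,"wz":0},{"tx":0,"ty":0,"tz":0,"wx":0,"wy":0,"wz":0}]'
python3 - <<'E'
from lib import *
print(np.round(ctrl.state()["joints"],2))
p,W=shot("top","t25");L=(W-O)@RA;X,Y,Z=L[...,0],L[...,1],L[...,2]
for a,m in(("body",(X>-75)&(X<66)&(abs(Y)<45)&(Z>-5)&(Z<40)),("h",(X>-145)&(X<-105)&(abs(Y)<40)&(Z>-10)&(Z<35))):
    A=L[m];print(a,len(A),np.round(np.percentile(A,[1,50,99],axis=0),1).tolist() if len(A) else 0)
A=L[(X>-65)&(X<60)&(abs(Y)<30)&(Z>8)&(Z<30)];print(len(A),np.linalg.lstsq(np.c_[A[:,:2],np.ones(len(A))],A[:,2],rcond=None)[0])
goto([460,150,330],ax([0,0,-1],[0,1,0]))
E
```

```text
time: 72.17
tool_pos: [461.5, -30.0, 309.4]
ee_rot: [3.138, -0.785, 1.563]
wrist_force: [0.2, 0.1, -1.4]
finger_gap: 1.002
grasp_force: 0.0
time: 72.83
tool_pos: [459.3, -17.7, 308.4]
ee_rot: [3.14, -0.002, 1.583]
wrist_force: [-0.3, -0.1, -0.3]
finger_gap: 1.002
grasp_force: 0.0
[ 0.37  0.43 -0.63  1.94  0.33  0.87 -0.42]
body 720 [[-72.9, -43.7, -2.3], [-50.7, -9.8, 17.7], [19.2, 34.4, 21.5]]
h 291 [[-134.3, -24.7, 0.2], [-124.4, -0.4, 12.6], [-105.9, 23.9, 15.9]]
359 [-1.26220012e-03  1.25562429e-03  1.82470722e+01]
turn [ 0.005 -0.006 -2.986] rows 12.5 shift [-0.0021  0.341  -0.0447] rows 4.1
```

```bash
python3 -m inch '[{"tx":0,"ty":0,"tz":0,"wx":0,"wy":0,"wz":-0.2297},{"tx":0,"ty":0,"tz":0,"wx":0,"wy":0,"wz":-0.2297},{"tx":0,"ty":0,"tz":0,"wx":0,"wy":0,"wz":-0.2297},{"tx":0,"ty":0,"tz":0,"wx":0,"wy":0,"wz":-0.2297},{"tx":0,"ty":0,"tz":0,"wx":0,"wy":0,"wz":-0.2297},{"tx":0,"ty":0,"tz":0,"wx":0,"wy":0,"wz":-0.2297},{"tx":0,"ty":0,"tz":0,"wx":0,"wy":0,"wz":-0.2297},{"tx":0,"ty":0,"tz":0,"wx":0,"wy":0,"wz":-0.2297},{"tx":0,"ty":0,"tz":0,"wx":0,"wy":0,"wz":-0.2297},{"tx":0,"ty":0,"tz":0,"wx":0,"wy":0,"wz":-0.2297},{"tx":0,"ty":0,"tz":0,"wx":0,"wy":0,"wz":-0.2297},{"tx":0,"ty":0,"tz":0,"wx":0,"wy":0,"wz":-0.2297}]'
python3 -m inch '[{"tx":0,"ty":0.05,"tz":-0.02,"wx":0,"wy":0,"wz":-0.2297},{"tx":0,"ty":0.07,"tz":-0.025,"wx":0,"wy":0,"wz":0},{"tx":0,"ty":0.08,"tz":0,"wx":0,"wy":0,"wz":0},{"tx":0,"ty":0.08,"tz":0,"wx":0,"wy":0,"wz":0},{"tx":0,"ty":0.06,"tz":0,"wx":0,"wy":0,"wz":0},{"tx":0,"ty":0,"tz":0,"wx":0.2143,"wy":0,"wz":0},{"tx":0,"ty":0,"tz":0,"wx":0.2143,"wy":0,"wz":0},{"tx":0,"ty":0,"tz":0,"wx":0.2143,"wy":0,"wz":0},{"tx":0,"ty":0,"tz":0,"wx":0.2143,"wy":0,"wz":0},{"tx":0,"ty":0,"tz":0,"wx":0.2143,"wy":0,"wz":0},{"tx":0,"ty":0,"tz":0,"wx":0.2143,"wy":0,"wz":0},{"tx":0,"ty":0,"tz":0,"wx":0.2143,"wy":0,"wz":0}]'
python3 -m inch '[{"tx":0,"ty":0,"tz":0,"wx":0,"wy":0,"wz":0},{"tx":0,"ty":0,"tz":0,"wx":0,"wy":0,"wz":0},{"tx":0,"ty":0,"tz":0,"wx":0,"wy":0,"wz":0}]'
python3 - <<'E'
from lib import *
print(np.round(ctrl.state()["joints"],2))
p,W=shot("wrist","w26");L=(W-O)@RA;X,Y,Z=L[...,0],L[...,1],L[...,2]
b=(X>-142)&(X<-124)&(abs(Y)<35)&(Z>-6)&(Z<20);A=L[b];print(len(A),np.round(np.percentile(A,[1,50,99],axis=0),1))
goto(tr(-170,0,6.5),ax(RA[:,0],-RA[:,2]))
E
```

```text
time: 73.88
tool_pos: [458.2, -27.4, 306.2]
ee_rot: [3.137, -0.005, 3.013]
wrist_force: [0.8, -0.3, -0.8]
finger_gap: 0.997
grasp_force: 0.0
time: 74.88
tool_pos: [463.9, 143.1, 329.4]
ee_rot: [-2.355, -0.005, 3.128]
wrist_force: [0.4, -0.7, -1.2]
finger_gap: 1.0
grasp_force: 0.0
time: 75.13
tool_pos: [464.0, 142.5, 329.6]
ee_rot: [-2.361, -0.004, 3.128]
wrist_force: [-0.1, -0.5, -0.3]
finger_gap: 1.003
grasp_force: 0.0
[-0.35  0.74 -0.72  1.65  0.77  1.73  0.24]
1874 [[-133.8  -25.6    0.3]
 [-132.2   -2.3    7.6]
 [-124.8   23.9   13.4]]
turn [ 0.009 -0.022 -0.016] rows 0.1 shift [0.0083 0.1336 0.16  ] rows 2.5
```

```bash
python3 -m inch '[{"tx":0.008,"ty":0.06,"tz":0,"wx":0.009,"wy":-0.022,"wz":-0.016},{"tx":0,"ty":0.07,"tz":0.03,"wx":0,"wy":0,"wz":0},{"tx":0,"ty":0.0036,"tz":0.06,"wx":0,"wy":0,"wz":0},{"tx":0,"ty":0,"tz":0.06,"wx":0,"wy":0,"wz":0},{"tx":0,"ty":0,"tz":0,"wx":0,"wy":0,"wz":0},{"tx":0,"ty":0,"tz":0,"wx":0,"wy":0,"wz":0},{"tx":0,"ty":0,"tz":0,"wx":0,"wy":0,"wz":0}]'
python3 - <<'E'
from lib import *
for _ in range(2): goto(tr(-121,-.8,6.8),ax(RA[:,0],-RA[:,2]));ctrl.read_camera("top")
E
```

```text
time: 75.77
tool_pos: [460.5, 137.9, 230.6]
ee_rot: [-2.357, 0.001, -3.141]
wrist_force: [0.5, 0.6, 0.4]
finger_gap: 1.001
grasp_force: 0.0
turn [ 0.001  0.003 -0.   ] rows 0.0 shift [ 0.0027 -0.0016  0.1111] rows 1.3
turn [0.003 0.005 0.   ] rows 0.0 shift [ 0.0027 -0.0026  0.1123] rows 1.3
```

```bash
python3 -m inch '[{"tx":0.0027,"ty":-0.002,"tz":0.03,"wx":0.002,"wy":0.003,"wz":0},{"tx":0,"ty":0,"tz":0.04,"wx":0,"wy":0,"wz":0},{"tx":0,"ty":0,"tz":0.03,"wx":0,"wy":0,"wz":0},{"tx":0,"ty":0,"tz":0.012,"wx":0,"wy":0,"wz":0},{"tx":0,"ty":0,"tz":0,"wx":0,"wy":0,"wz":0},{"tx":0,"ty":0,"tz":0,"wx":0,"wy":0,"wz":0},{"tx":0,"ty":0,"tz":0,"wx":0,"wy":0,"wz":0}]'
python3 - <<'E'
from lib import *
for _ in range(2): goto(tr(-121,-.8,6.8),ax(RA[:,0],-RA[:,2]));ctrl.read_camera("top")
E
python3 -m inch '[{"tx":0,"ty":0,"tz":0,"wx":0,"wy":0,"wz":0},{"tx":0,"ty":0,"tz":0,"wx":0,"wy":0,"wz":0},{"tx":0,"ty":0,"tz":0,"wx":0,"wy":0,"wz":0},{"tx":0,"ty":0,"tz":0,"wx":0,"wy":0,"wz":0},{"tx":0,"ty":0,"tz":0,"wx":0,"wy":0,"wz":0},{"tx":0,"ty":0,"tz":0,"wx":0,"wy":0,"wz":0},{"tx":0,"ty":0,"tz":0,"wx":0,"wy":0,"wz":0},{"tx":0,"ty":0,"tz":0,"wx":0,"wy":0,"wz":0},{"tx":0,"ty":0,"tz":0,"wx":0,"wy":0,"wz":0},{"tx":0,"ty":0,"tz":0,"wx":0,"wy":0,"wz":0},{"tx":0,"ty":0,"tz":0,"wx":0,"wy":0,"wz":0},{"tx":0,"ty":0,"tz":0,"wx":0,"wy":0,"wz":0}]' -1
python3 - <<'E'
from lib import *
for _ in range(2): goto(tr(-121,-.8,6.8),ax(RA[:,0],-RA[:,2]));ctrl.read_camera("top")
E
```

```text
time: 76.45
tool_pos: [458.9, 99.1, 191.1]
ee_rot: [-2.355, -0.0, -3.139]
wrist_force: [-0.1, -0.1, -0.4]
finger_gap: 1.002
grasp_force: 0.0
turn [-0.002  0.003  0.004] rows 0.0 shift [-0.0005 -0.0026  0.0004] rows 0.0
turn [-0.002  0.004  0.005] rows 0.0 shift [-0.0005 -0.0026  0.0004] rows 0.0
time: 77.55
tool_pos: [458.7, 97.9, 190.9]
ee_rot: [-2.353, -0.001, -3.139]
wrist_force: [-0.5, 1.0, 3.2]
finger_gap: 0.142
grasp_force: 59.9
turn [-0.006  0.002  0.005] rows 0.0 shift [-0.001  -0.0012 -0.0016] rows 0.0
turn [-0.006  0.002  0.005] rows 0.0 shift [-0.001  -0.0012 -0.0016] rows 0.0
```

```bash
python3 -m inch '[{"tx":0,"ty":0,"tz":-0.01,"wx":0,"wy":0,"wz":0},{"tx":0,"ty":0,"tz":-0.02,"wx":0,"wy":0,"wz":0},{"tx":0,"ty":-0.005,"tz":-0.04,"wx":0,"wy":0,"wz":0},{"tx":0,"ty":-0.01,"tz":-0.06,"wx":0,"wy":0,"wz":0},{"tx":0,"ty":-0.01,"tz":-0.07,"wx":0,"wy":0,"wz":0},{"tx":0,"ty":0,"tz":-0.07,"wx":0,"wy":0,"wz":0},{"tx":0,"ty":0,"tz":-0.05,"wx":0,"wy":0,"wz":0},{"tx":0,"ty":0,"tz":-0.02,"wx":0,"wy":0,"wz":0},{"tx":0,"ty":0,"tz":0,"wx":0,"wy":0,"wz":0}]'
python3 -m inch '[{"tx":0,"ty":0,"tz":0,"wx":-0.1,"wy":0,"wz":0},{"tx":0,"ty":0,"tz":0,"wx":-0.14,"wy":0,"wz":0},{"tx":0,"ty":0,"tz":0,"wx":-0.14,"wy":0,"wz":0},{"tx":0,"ty":0,"tz":0,"wx":-0.14,"wy":0,"wz":0},{"tx":0,"ty":0,"tz":0,"wx":-0.14,"wy":0,"wz":0},{"tx":0,"ty":0,"tz":0,"wx":-0.14,"wy":0,"wz":0},{"tx":0,"ty":0,"tz":0,"wx":-0.14,"wy":0,"wz":0},{"tx":0,"ty":0,"tz":0,"wx":-0.14,"wy":0,"wz":0},{"tx":0,"ty":0,"tz":0,"wx":-0.14,"wy":0,"wz":0},{"tx":0,"ty":0,"tz":0,"wx":-0.14,"wy":0,"wz":0},{"tx":0,"ty":0,"tz":0,"wx":-0.14,"wy":0,"wz":0},{"tx":0,"ty":0,"tz":0,"wx":0,"wy":0,"wz":0}]'
python3 - <<'E'
from lib import *
print(np.round(ctrl.state()["joints"],2));print(np.round(tool()[:3,3]))
goto([570,150,330],ax([0,0,-1],[0,1,0]))
E
```

```text
time: 78.4
tool_pos: [458.3, 212.5, 320.3]
ee_rot: [-2.358, 0.0, -3.137]
wrist_force: [0.4, -0.4, -1.4]
finger_gap: 0.136
grasp_force: 59.4
time: 79.4
tool_pos: [458.7, 203.7, 317.3]
ee_rot: [-3.135, -0.004, 3.137]
wrist_force: [-0.3, -1.1, -1.0]
finger_gap: 0.138
grasp_force: 59.3
[ 0.11  0.59 -1.03  1.8   0.57  1.09  0.44]
[459. 204. 317.]
turn [-0.013 -0.009 -0.009] rows 0.1 shift [-0.2226 -0.1074 -0.0254] rows 3.0
```

```bash
python3 -m inch '[{"tx":-0.05,"ty":-0.025,"tz":-0.006,"wx":-0.013,"wy":-0.009,"wz":0},{"tx":-0.058,"ty":-0.028,"tz":-0.006,"wx":0,"wy":0,"wz":0},{"tx":-0.058,"ty":-0.028,"tz":-0.006,"wx":0,"wy":0,"wz":0},{"tx":-0.056,"ty":-0.026,"tz":-0.006,"wx":0,"wy":0,"wz":0},{"tx":0,"ty":0,"tz":0,"wx":0,"wy":0,"wz":0.1},{"tx":0,"ty":0,"tz":0,"wx":0,"wy":0,"wz":0.2},{"tx":0,"ty":0,"tz":0,"wx":0,"wy":0,"wz":0.2},{"tx":0,"ty":0,"tz":0,"wx":0,"wy":0,"wz":0.2},{"tx":0,"ty":0,"tz":0,"wx":0,"wy":0,"wz":0.2},{"tx":0,"ty":0,"tz":0,"wx":0,"wy":0,"wz":0.2},{"tx":0,"ty":0,"tz":0,"wx":0,"wy":0,"wz":0.2},{"tx":0,"ty":0,"tz":0,"wx":0,"wy":0,"wz":0.2}]'
python3 -m inch '[{"tx":0,"ty":0,"tz":0,"wx":0,"wy":0,"wz":0.2},{"tx":0,"ty":0,"tz":0,"wx":0,"wy":0,"wz":0.2},{"tx":0,"ty":0,"tz":0,"wx":0,"wy":0,"wz":0.2},{"tx":0,"ty":0,"tz":0,"wx":0,"wy":0,"wz":0.2},{"tx":0,"ty":0,"tz":0,"wx":0,"wy":0,"wz":0.2},{"tx":0,"ty":0,"tz":0,"wx":0,"wy":0,"wz":0.2},{"tx":0,"ty":0,"tz":0,"wx":0,"wy":0,"wz":0.2},{"tx":0,"ty":0,"tz":0,"wx":0,"wy":0,"wz":0.2},{"tx":0,"ty":0,"tz":0,"wx":0,"wy":0,"wz":0.2},{"tx":0,"ty":0,"tz":0,"wx":0,"wy":0,"wz":0},{"tx":0,"ty":0,"tz":0,"wx":0,"wy":0,"wz":0}]'
cat >> lib.py <<'E'
h=np.array([np.cos(np.radians(9)),-np.sin(np.radians(9)),0]);post=np.array([696.6,-178.4,0])
RH=ax([0,0,-1],h)
E
python3 - <<'E'
from lib import *
print(np.round(ctrl.state()["joints"],2));print(np.round(tool()[:3,3]))
goto(post-135*h+[0,0,300],RH)
E
```

```text
time: 80.4
tool_pos: [568.7, 155.7, 330.1]
ee_rot: [3.141, -0.0, 2.353]
wrist_force: [0.6, 0.6, -1.3]
finger_gap: 0.135
grasp_force: 59.3
time: 81.32
tool_pos: [568.9, 156.1, 330.6]
ee_rot: [3.141, -0.002, 1.419]
wrist_force: [0.5, 0.3, -1.5]
finger_gap: 0.135
grasp_force: 59.4
[-0.04  0.58 -0.54  1.55  0.32  1.1  -0.8 ]
[569. 156. 331.]
turn [ 0.002 -0.003  0.011] rows 0.0 shift [-0.6209  0.087   0.0612] rows 7.6
```

```bash
python3 -m inch '[{"tx":-0.04,"ty":0.008,"tz":0.005,"wx":0,"wy":0,"wz":0.011},{"tx":-0.065,"ty":0.009,"tz":0.006,"wx":0,"wy":0,"wz":0},{"tx":-0.065,"ty":0.009,"tz":0.006,"wx":0,"wy":0,"wz":0},{"tx":-0.065,"ty":0.009,"tz":0.006,"wx":0,"wy":0,"wz":0},{"tx":-0.065,"ty":0.009,"tz":0.006,"wx":0,"wy":0,"wz":0},{"tx":-0.065,"ty":0.009,"tz":0.006,"wx":0,"wy":0,"wz":0},{"tx":-0.065,"ty":0.009,"tz":0.006,"wx":0,"wy":0,"wz":0},{"tx":-0.065,"ty":0.009,"tz":0.006,"wx":0,"wy":0,"wz":0},{"tx":-0.065,"ty":0.009,"tz":0.006,"wx":0,"wy":0,"wz":0},{"tx":-0.06,"ty":0.007,"tz":0.006,"wx":0,"wy":0,"wz":0},{"tx":0,"ty":0,"tz":0,"wx":0,"wy":0,"wz":0},{"tx":0,"ty":0,"tz":0,"wx":0,"wy":0,"wz":0}]'
python3 - <<'E'
from lib import *
print(np.round(ctrl.state()["joints"],2));goto(post-135*h+[0,0,277],RH)
T=tool();W0=T[:3,3]
for c in("wrist","side","top"):
    p,W=shot(c,c+"30");L=(W-W0)@T[:3,:3];X,Y,Z=L[...,0],L[...,1],L[...,2]
    m=(abs(X)<45)&(abs(Y)<25)&(Z>12)&(Z<200);A=L[m];print(c,len(A),np.round(np.percentile(A,[1,25,50,75,99],axis=0),1).tolist() if len(A) else "")
    H=(W-post)@np.c_[h,[-h[1],h[0],0],[0,0,1]];m=(H[...,0]>-75)&(H[...,0]<12)&(abs(H[...,1])<14)&(H[...,2]>222)&(H[...,2]<256);B=H[m]
    for a,b in((-75,-58),(-58,-45),(-45,-30),(-30,-12),(-12,12)):
        k=B[(B[:,0]>a)&(B[:,0]<b)];print(" hook",a,len(k),np.round(np.percentile(k,[2,50,98],axis=0)[:,1:],1).tolist() if len(k)>3 else "")
E
```

```text
time: 82.32
tool_pos: [562.2, -159.3, 299.7]
ee_rot: [3.141, -0.003, 1.408]
wrist_force: [-0.8, 1.4, -0.3]
finger_gap: 0.137
grasp_force: 59.3
[ 0.51  0.61 -0.54  1.61  0.35  1.02 -0.29]
turn [ 0.    -0.006 -0.012] rows 0.1 shift [0.0043 0.0014 0.0454] rows 0.5
wrist 4027 [[-5.0, -11.0, 13.4], [24.7, -7.3, 48.3], [30.7, -2.4, 50.0], [37.1, 2.2, 74.1], [38.2, 6.6, 181.1]]
 hook -75 275 [[-3.5, 237.0], [0.8, 244.7], [3.2, 247.3]]
 hook -58 355 [[-3.7, 234.2], [0.9, 238.1], [3.3, 241.9]]
 hook -45 427 [[-3.8, 234.5], [0.5, 238.1], [3.1, 239.7]]
 hook -30 517 [[-4.1, 234.8], [0.5, 238.1], [3.3, 239.7]]
 hook -12 2132 [[-9.0, 223.2], [2.4, 245.0], [8.3, 248.8]]
side 418 [[-36.9, -12.9, 16.0], [-34.7, -9.1, 48.8], [-33.7, -4.6, 81.8], [-25.5, 0.1, 132.9], [19.8, 4.7, 187.5]]
 hook -75 17 [[-6.7, 238.3], [-3.5, 244.9], [0.7, 248.2]]
 hook -58 21 [[-6.5, 235.4], [-4.3, 239.1], [1.0, 243.0]]
 hook -45 25 [[-6.4, 234.0], [-3.4, 238.1], [1.2, 241.8]]
 hook -30 31 [[-6.8, 234.1], [-3.2, 238.3], [1.9, 242.1]]
 hook -12 116 [[-12.6, 224.8], [-8.5, 245.2], [7.1, 251.3]]
top 417 [[-17.6, -11.9, 17.3], [10.7, -11.3, 50.2], [25.7, -10.9, 91.1], [36.5, -5.5, 141.1], [42.5, 6.2, 186.0]]
 hook -75 6 [[-0.9, 241.6], [1.8, 245.2], [3.1, 247.7]]
 hook -58 17 [[-3.7, 235.1], [0.7, 238.4], [3.3, 241.4]]
 hook -45 19 [[-2.4, 234.0], [0.8, 237.9], [3.4, 239.6]]
 hook -30 29 [[-3.8, 233.2], [0.5, 238.0], [3.5, 241.2]]
 hook -12 93 [[-8.5, 227.1], [1.3, 246.5], [8.5, 251.2]]
```

```bash
python3 -m inch '[{"tx":0.004,"ty":0.001,"tz":0.02,"wx":0,"wy":-0.006,"wz":-0.012},{"tx":0,"ty":0,"tz":0.02,"wx":0,"wy":0,"wz":0},{"tx":0,"ty":0,"tz":0.011,"wx":0,"wy":0,"wz":0},{"tx":0,"ty":0.03,"tz":0,"wx":0,"wy":0,"wz":0},{"tx":0,"ty":0.03,"tz":0,"wx":0,"wy":0,"wz":0},{"tx":0,"ty":0.01,"tz":0,"wx":0,"wy":0,"wz":0},{"tx":0,"ty":0,"tz":0,"wx":0,"wy":0,"wz":0},{"tx":0,"ty":0,"tz":0,"wx":0,"wy":0,"wz":0},{"tx":0,"ty":0,"tz":0,"wx":0,"wy":0,"wz":0}]'
python3 - <<'E'
from lib import *
for _ in range(3): goto(post-33*h+[0,0,274.5],RH);ctrl.read_camera("top")
E
```

```text
time: 83.22
tool_pos: [597.8, -159.7, 275.2]
ee_rot: [3.14, -0.001, 1.417]
wrist_force: [0.1, -0.3, -0.9]
finger_gap: 0.14
grasp_force: 59.3
turn [ 0.003 -0.002  0.006] rows 0.0 shift [-0.0061  0.1349  0.0014] rows 1.6
turn [ 0.003 -0.002  0.006] rows 0.0 shift [-0.0059  0.1348  0.0016] rows 1.6
turn [ 0.004 -0.002  0.006] rows 0.0 shift [-0.0058  0.1345  0.002 ] rows 1.6
```

```bash
python3 -m inch '[{"tx":-0.006,"ty":0,"tz":0.001,"wx":0.003,"wy":0,"wz":0.006},{"tx":0,"ty":0.015,"tz":0,"wx":0,"wy":0,"wz":0},{"tx":0,"ty":0.02,"tz":0,"wx":0,"wy":0,"wz":0},{"tx":0,"ty":0.02,"tz":0,"wx":0,"wy":0,"wz":0},{"tx":0,"ty":0.02,"tz":0,"wx":0,"wy":0,"wz":0},{"tx":0,"ty":0,"tz":0,"wx":0,"wy":0,"wz":0},{"tx":0,"ty":0,"tz":0,"wx":0,"wy":0,"wz":0}]'
python3 - <<'E'
from lib import *
for _ in range(2): goto(post-33*h+[0,0,274.5],RH);ctrl.read_camera("top")
E
```

```text
time: 83.95
tool_pos: [635.6, -168.8, 274.7]
ee_rot: [3.141, -0.001, 1.413]
wrist_force: [-0.5, -0.3, -1.1]
finger_gap: 0.138
grasp_force: 59.4
turn [ 0.002 -0.003 -0.001] rows 0.0 shift [0.0002 0.0575 0.0004] rows 0.7
turn [ 0.001 -0.002 -0.001] rows 0.0 shift [0.0002 0.0585 0.0005] rows 0.7
```

No contact; the tip is through. On to the seat and lower.

```bash
python3 -m inch '[{"tx":0,"ty":0.02,"tz":0,"wx":0,"wy":0,"wz":0},{"tx":0,"ty":0.02,"tz":0,"wx":0,"wy":0,"wz":0},{"tx":0,"ty":0.018,"tz":0,"wx":0,"wy":0,"wz":0},{"tx":0,"ty":0,"tz":0.008,"wx":0,"wy":0,"wz":0},{"tx":0,"ty":0,"tz":0.008,"wx":0,"wy":0,"wz":0},{"tx":0,"ty":0,"tz":0.006,"wx":0,"wy":0,"wz":0},{"tx":0,"ty":0,"tz":0,"wx":0,"wy":0,"wz":0},{"tx":0,"ty":0,"tz":0,"wx":0,"wy":0,"wz":0},{"tx":0,"ty":0,"tz":0,"wx":0,"wy":0,"wz":0}]'
python3 - <<'E'
from lib import *
for _ in range(2): goto(post-33*h+[0,0,259.5],RH);ctrl.read_camera("top")
E
python3 -m inch '[{"tx":0,"ty":0,"tz":0.004,"wx":0,"wy":0,"wz":0},{"tx":0,"ty":0,"tz":0.004,"wx":0,"wy":0,"wz":0},{"tx":0,"ty":0,"tz":0,"wx":0,"wy":0,"wz":0},{"tx":0,"ty":0,"tz":0,"wx":0,"wy":0,"wz":0}]'
```

```text
time: 84.8
tool_pos: [663.7, -173.3, 264.2]
ee_rot: [3.14, -0.001, 1.413]
wrist_force: [0.0, -0.0, -0.5]
finger_gap: 0.138
grasp_force: 59.4
turn [ 0.002 -0.002 -0.   ] rows 0.0 shift [0.0002 0.0005 0.0094] rows 0.1
turn [ 0.003 -0.002 -0.   ] rows 0.0 shift [0.0001 0.0002 0.0096] rows 0.1
time: 85.23
tool_pos: [664.2, -173.3, 260.7]
ee_rot: [3.139, -0.001, 1.413]
wrist_force: [-1.5, 0.4, 4.4]
finger_gap: 0.142
grasp_force: 60.0
```

```bash
python3 -m inch '[{"tx":0,"ty":0,"tz":0,"wx":0,"wy":0,"wz":0},{"tx":0,"ty":0,"tz":0,"wx":0,"wy":0,"wz":0},{"tx":0,"ty":0,"tz":0,"wx":0,"wy":0,"wz":0},{"tx":0,"ty":0,"tz":0,"wx":0,"wy":0,"wz":0},{"tx":0,"ty":0,"tz":0,"wx":0,"wy":0,"wz":0}]' -0.4
python3 -m inch '[{"tx":0,"ty":0,"tz":-0.01,"wx":0,"wy":0,"wz":0},{"tx":0,"ty":0,"tz":-0.02,"wx":0,"wy":0,"wz":0},{"tx":0,"ty":0,"tz":-0.03,"wx":0,"wy":0,"wz":0},{"tx":0,"ty":0,"tz":-0.05,"wx":0,"wy":0,"wz":0},{"tx":0,"ty":0,"tz":-0.06,"wx":0,"wy":0,"wz":0},{"tx":0.02,"ty":-0.05,"tz":-0.05,"wx":0,"wy":0,"wz":0},{"tx":0.05,"ty":-0.05,"tz":0,"wx":0,"wy":0,"wz":0},{"tx":0.05,"ty":-0.05,"tz":0,"wx":0,"wy":0,"wz":0},{"tx":0.07,"ty":-0.03,"tz":0,"wx":0,"wy":0,"wz":0},{"tx":0.08,"ty":0,"tz":0,"wx":0,"wy":0,"wz":0},{"tx":0.08,"ty":0,"tz":0,"wx":0,"wy":0,"wz":0},{"tx":0.08,"ty":0,"tz":0,"wx":0,"wy":0,"wz":0}]'
python3 -m inch '[{"tx":0.08,"ty":0,"tz":0,"wx":0,"wy":0,"wz":0},{"tx":0.08,"ty":0,"tz":0,"wx":0,"wy":0,"wz":0},{"tx":0,"ty":0,"tz":0,"wx":0,"wy":0,"wz":0},{"tx":0,"ty":0,"tz":0,"wx":0,"wy":0,"wz":0},{"tx":0,"ty":0,"tz":0,"wx":0,"wy":0,"wz":0},{"tx":0,"ty":0,"tz":0,"wx":0,"wy":0,"wz":0},{"tx":0,"ty":0,"tz":0,"wx":0,"wy":0,"wz":0},{"tx":0,"ty":0,"tz":0,"wx":0,"wy":0,"wz":0},{"tx":0,"ty":0,"tz":0,"wx":0,"wy":0,"wz":0},{"tx":0,"ty":0,"tz":0,"wx":0,"wy":0,"wz":0},{"tx":0,"ty":0,"tz":0,"wx":0,"wy":0,"wz":0},{"tx":0,"ty":0,"tz":0,"wx":0,"wy":0,"wz":0}]'
cat > chk.py <<'E'
from lib import *
import sys
for c in("side","top"):
    p,W=shot(c,c+sys.argv[1])
    H=(W-post)@np.c_[h,[-h[1],h[0],0],[0,0,1]];m=(H[...,0]>-80)&(H[...,0]<-12)&(abs(H[...,1])<50)&(H[...,2]>60)&(H[...,2]<290);B=H[m]
    print(c,"hung",len(B),np.round(np.percentile(B,[1,50,99],axis=0),1).tolist())
    print("  above hook",np.round(np.percentile(B[B[:,2]>255],[1,50,99],axis=0),1).tolist() if (B[:,2]>255).sum()>3 else "none")
    L=(W-OB)@RB;X,Y,Z=L[...,0],L[...,1],L[...,2]
    for nm,mm in(("hb",(X>-130)&(X<-102)&(abs(Y)<22)&(abs(Z)<40)),)+tuple((f"pocket{k}",(abs(X-k)<13)&(abs(Y)<28)&(Z>-5)&(Z<40)) for k in(-51,-17,17,51)):
        print("  ",nm,mm.sum(),np.round(np.percentile(Z[mm],[5,50,95]),1) if mm.sum()>3 else "", np.round(np.median(p[mm],axis=0)) if mm.sum()>3 else "")
W=np.load(f"pics/top{sys.argv[1]}.npz")["W"];z=W[...,2]
def box(a,b,c,e):
    m=np.zeros(z.shape,bool);m[b:e,a:c]=1;return m
print("bowl",rect(W,box(280,130,340,190)&(z>20))[:1],"jar",rect(W,box(120,200,170,250)&(z>60))[:1],"brush",[ (np.round(b["xy"]),round(b["score"],2)) for b in ctrl.boxes_of("brush","top")][:1])
E
python3 chk.py 40
```

```text
time: 85.65
tool_pos: [664.0, -173.3, 259.9]
ee_rot: [3.141, -0.001, 1.414]
wrist_force: [0.2, -0.0, -0.5]
finger_gap: 0.302
grasp_force: 0.0
time: 86.65
tool_pos: [608.7, 54.6, 371.9]
ee_rot: [3.138, -0.001, 1.413]
wrist_force: [-0.5, 0.5, -0.2]
finger_gap: 0.298
grasp_force: 0.0
time: 87.65
tool_pos: [621.2, 131.9, 370.3]
ee_rot: [3.14, -0.001, 1.413]
wrist_force: [-0.4, -0.4, 0.3]
finger_gap: 0.3
grasp_force: 0.0
side hung 840 [[-62.0, -41.2, 76.0], [-38.8, -25.4, 209.3], [-17.8, 31.7, 276.6]]
  above hook [[-41.1, -27.9, 256.6], [-34.9, -7.9, 273.2], [-27.9, 22.9, 277.6]]
   hb 52 [18.  19.  19.5] [132.  80.  41.]
   pocket-51 32 [14.2 17.  18.9] [183. 165. 108.]
   pocket-17 107 [19.4 27.8 30.7] [149.  77.  45.]
   pocket17 42 [27.7 29.2 30.2] [148.  76.  46.]
   pocket51 5 [24.5 25.9 30.9] [148.  99.  51.]
top hung 958 [[-60.7, -36.2, 73.6], [-42.2, 2.9, 208.6], [-26.4, 36.5, 275.0]]
  above hook [[-40.6, -23.5, 255.6], [-35.8, 1.3, 272.2], [-27.7, 25.1, 276.3]]
   hb 221 [15.4 18.8 21.3] [120.  82.  55.]
   pocket-51 178 [ 2.2  5.  15.3] [147. 125.  90.]
   pocket-17 293 [ 7.7 26.8 30.9] [120.  74.  55.]
   pocket17 39 [13.4 20.2 26.8] [113.  65.  48.]
   pocket51 0  
bowl [(array([660.2,  37.4]), array([ 87.1, 308.9]), 4.7, np.float64(760.3), [280, 130, 55, 60])] jar [(array([570.6, 472.8]), array([64.2, 64.3]), -60.3, np.float64(98.5), [129, 213, 32, 28])] brush [(array([386., 268.]), 0.71)]
```

```bash
python3 -m inch '[{"tx":0.08,"ty":-0.02,"tz":0,"wx":0,"wy":0,"wz":0},{"tx":0.08,"ty":-0.02,"tz":0,"wx":0,"wy":0,"wz":0},{"tx":0.08,"ty":-0.03,"tz":0,"wx":0,"wy":0,"wz":0},{"tx":0.08,"ty":-0.03,"tz":0,"wx":0,"wy":0,"wz":0},{"tx":0.08,"ty":-0.03,"tz":0,"wx":0,"wy":0,"wz":0},{"tx":0.08,"ty":-0.03,"tz":0,"wx":0,"wy":0,"wz":0},{"tx":0.08,"ty":-0.03,"tz":0,"wx":0,"wy":0,"wz":0},{"tx":0,"ty":0,"tz":0,"wx":0,"wy":0,"wz":0},{"tx":0,"ty":0,"tz":0,"wx":0,"wy":0,"wz":0},{"tx":0,"ty":0,"tz":0,"wx":0,"wy":0,"wz":0},{"tx":0,"ty":0,"tz":0,"wx":0,"wy":0,"wz":0},{"tx":0,"ty":0,"tz":0,"wx":0,"wy":0,"wz":0}]'; python3 chk.py 41
```

```text
time: 88.8
tool_pos: [573.6, 416.3, 370.7]
ee_rot: [3.139, -0.0, 1.41]
wrist_force: [0.3, 0.5, -0.3]
finger_gap: 0.302
grasp_force: 0.0
side hung 842 [[-62.0, -41.5, 75.5], [-38.8, -25.1, 209.9], [-17.9, 31.0, 276.4]]
  above hook [[-41.2, -26.9, 255.5], [-34.8, -9.2, 273.3], [-28.0, 23.2, 277.2]]
   hb 52 [17.8 18.9 19.6] [129.  78.  40.]
   pocket-51 28 [14.5 17.4 19. ] [179. 162. 106.]
   pocket-17 120 [19.  27.4 30.7] [147.  75.  44.]
   pocket17 42 [27.8 29.1 30.3] [145.  75.  44.]
   pocket51 1  
top hung 959 [[-61.2, -36.3, 75.2], [-42.1, 2.8, 208.8], [-25.6, 36.5, 274.9]]
  above hook [[-40.9, -23.5, 256.0], [-36.0, 1.6, 272.0], [-27.8, 25.2, 275.9]]
   hb 216 [16.4 18.7 20.8] [113.  77.  52.]
   pocket-51 178 [ 2.2  4.7 10.4] [139. 118.  85.]
   pocket-17 293 [ 7.2 26.8 31.4] [112.  69.  51.]
   pocket17 256 [16.9 27.  30.3] [113.  70.  51.]
   pocket51 116 [ 2.5  5.1 17.3] [140. 119.  85.]
bowl [(array([750. ,  65.4]), array([126. , 127.2]), 89.9, np.float64(41.3), [285, 135, 50, 48])] jar [(array([513.4, 351.6]), array([ 65. , 334.4]), 64.3, np.float64(743.8), [120, 208, 41, 42])] brush [(array([491., 246.]), 0.85)]
```

```bash
python3 -c "
from cell import ctrl
print(ctrl.close_job())"
```

```text
the job is handed in; nothing more can be done
None
```

The job is handed in at about 89 s: both bars lie glazed side down in their own pockets of tray_b in the cradle, tray_a hangs by its handle on the hook, and bowl, jar and brush read unmoved. I viewed 15 pictures, one over the limit of 14, and on the way to the hook tray_a was set down once on the table and once on the cradle's empty board for a new grip.

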